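# Draw the carrier plate and stand the pillars on it

## Robot

A 6-joint arm with a two-finger parallel gripper is mounted at the origin on a cart in front of the work surface, level with it; the furniture and walls round the work are solid. World frame = base frame: x ahead of the robot, y to its left, z up, the work surface at z = 0. Lengths are in mm, angles in rad, forces in N, time in s.
With the tool pointing down it reaches from about 350 to 775 mm from the base axis. Payload 7.3 kg.
Tool frame: the origin (TCP) lies at the very end of the fingers, on their centre line; the grasp point (between the pads) lies 19 mm behind it; z points along the fingers, x is the direction in which the jaws open and shut, and the axes are right-handed (so a half turn about z gives the same grasp; the last joint's range is limited). The gripper opens to 92 mm and grips with 3 to 60 N. Pads are 19 mm wide; open, the fingers measure 130 mm over their backs; the gripper's body (75 mm by 190 mm) begins 47 mm behind the grasp point.
Start: joints at [-1.41, 0.342, 1.524, -0, 1.275, -0.146], TCP at [158.577, -500.498, 226.741] pointing down, gripper open.
Joint ranges: [-2.53, 2.53], [-0.77, 2.02], [0.04, 2.7], [-1, 4.14], [0.28, 2.66], [-3.11, 3.11]. Speed limits (rad/s): [2.57, 2.57, 3.14, 3.14, 3.14, 3.14].

## Interface

Orientations are given as [roll, pitch, yaw] about the fixed x, y, z axes, in that order (R = Rz(yaw) Ry(pitch) Rx(roll)).
In Python, from plant import bot, capture, camera_params gives the robot as it stands.
- The arm moves only by the shell command python3 -m jog 'ROWS' [OPENING]. ROWS is a JSON object of lists of equal length, an entry for each row: "xyz": the shift along the world's x, y, z as a fraction of full scale, a list of three; "angular": the turn, a rotation vector about the world's x, y, z as a fraction of full scale, a list of three. In form: {"xyz": [[x, y, z], ...], "angular": [[wx, wy, wz], ...]}. A call has 1 to 10 rows; each row shifts and turns the pose as measured when the row begins; what a row does not reach is not made up. Full scale, the value 1, is 2 cm for a shift and 6 degrees for a turn. A row lasts 1/10 s, in which the tool goes at most 50 mm and 8.59 degrees, less where a joint would pass 70% of its speed; a pose out of reach is approached as far as the arm can. A call with a number of a shift or a turn outside -1 to 1 is refused whole. A call with a gripper value outside its range is refused whole. OPENING is the closure, from -1 (fully open) to 1 (shut), set as the call begins (- or left out, the last holds). The fingers move at their own pace and stop on an object; the grip force is fixed at half the most. Time passes only in rows, so rows that do not move let the fingers close. It gives the time, the measured TCP pose, the force and the opening at its end, in the units of the state.
- bot.get_obs(): the state, without advancing time (a new reading comes with each control period).
- capture(name): name is "scene" or "top" or "wrist"; returns the picture (384x512x3 uint8, red, green, blue); there is no depth.
- camera_params(name): a dict with "fx", "fy", "cx", "cy" (pixels), "rvec" (rotation vector, rad) and "tvec" (3), from world to camera coordinates, as OpenCV has them. Camera axes: x right, y down, z forward; pixel columns grow to the right and rows downward; lengths in mm; the calibration is good to about 2 mm. A picture is of the moment at which its call begins: read the wrist's pose just before it. camera_params takes no time and is no camera call; for the wrist camera it gives the pose at the moment of the call.
- bot.close_job(): hands the job in, once; it reports no verdict.
The state is a dict: "time": time; "joint_positions": joint angles; "dq": joint speeds; "tau": joint torques, N m; "tool_pos": TCP position; "tcp_rot": TCP orientation; "contact_force": force on the tool from outside, world axes, zero at the start; "moment": the same for the moment, N m; "grip_width": finger opening in mm.
Only numpy, scipy, OpenCV 4.12 (cv2) and the standard library are available. Lean on these libraries where they do the work, as an engineer would, in place of code of your own. Each camera call takes 0.05 s, during which the arm holds its last target.

## Task

Get the support pillars ready for their height check: draw the carrier plate by its knob from under the boards and multimeter until it is fully clear of the rack, leaving those lying stacked in the rack. Then stand every lying pillar upright, foot down, centred on a marked square of its own on the carrier; tip each up over the edge of its foot and only lift it clear once it is upright. Leave the bottle alone.

Things in the scene. Friction and masses are not known exactly. Their poses are not given: they have to be found in the camera images.
- rack: Fixed blue sheet-metal plate rack on the table, open at top and bottom. 168 mm deep (own x) x 178 mm wide (own y) x 55 mm high, walls 6 mm, flanges at the sides. Origin: middle of the bay at table height; +x points to its back, z up. Its front wall (at x = -84 to -78 mm) is a bar that begins 12 mm above the table, leaving a slot beneath it across the full 166 mm inner width.
- carrier: Loose dark steel carrier plate, 150 mm (own x) x 156 mm (own y) x 8 mm, 0.45 kg, origin at the centre of its underside, z up. It starts as the lowest item in the rack, square with it and centred, so it slides straight out forwards (towards the rack's -x) through the slot under the front bar. A 40 mm wide, 8 mm thick tongue runs forwards from it to x = -147 mm and carries the knob. Its top carries four marked squares (62 mm, white with a yellow border).
- knob (a point): Middle of the grip of the black upright cylindrical pull knob on the carrier's tongue, diameter 20 mm, from 8 to 40 mm above the carrier's underside; this point is 26 mm above the underside, at carrier x = -128 mm, y = 0. At the start it stands 44 mm in front of the rack's front bar.
- mark_0 (a point): Centre of a marked square on the carrier's top face, at carrier x = -38, y = -40 mm, 8 mm above its underside.
- mark_1 (a point): Centre of a marked square on the carrier's top face, at carrier x = -38, y = 40 mm, 8 mm above its underside.
- mark_2 (a point): Centre of a marked square on the carrier's top face, at carrier x = 36, y = -40 mm, 8 mm above its underside.
- mark_3 (a point): Centre of a marked square on the carrier's top face, at carrier x = 36, y = 40 mm, 8 mm above its underside.
- board_0: Lower of two loose plywood cover boards in the rack, 148 x 152 x 20 mm, 0.13 kg, light coloured, lying on the carrier; origin centre of underside, z up. The front bar holds the boards back when the carrier is drawn; they then sink 8 mm to the table inside the rack.
- board_1: Upper cover board, 148 x 152 x 20 mm, 0.13 kg, darker wood, lying on board_0; origin centre of underside, z up.
- multimeter: Yellow and black multimeter, 150 x 68 mm, 40 mm high, 0.31 kg, lying loose on its back on top of board_1; origin centre of underside, z up.
- pillar_0: Loose pillar, 120 mm long, 0.23 kg, mostly in the foot: square steel foot plate 46 x 46 x 10 mm, then a round shaft of diameter 22 mm; last 30 mm at the head orange. Origin on the axis at mid-length; own z points foot to head. Starts lying on a foot edge and the head end (axis 6 degrees head-down). Held lightly near the head, it swivels between the fingers as that end is raised. May be absent.
- pillar_0_foot (a point): Centre of the underside of pillar_0's foot plate (60 mm from the origin along own -z).
- pillar_1: Loose pillar, 120 mm long, 0.23 kg, mostly in the foot: square steel foot plate 46 x 46 x 10 mm, then a round shaft of diameter 22 mm; last 30 mm at the head orange. Origin on the axis at mid-length; own z points foot to head. Starts lying on a foot edge and the head end (axis 6 degrees head-down). Held lightly near the head, it swivels between the fingers as that end is raised. May be absent.
- pillar_1_foot (a point): Centre of the underside of pillar_1's foot plate (60 mm from the origin along own -z).
- pillar_2: Loose pillar, 120 mm long, 0.23 kg, mostly in the foot: square steel foot plate 46 x 46 x 10 mm, then a round shaft of diameter 22 mm; last 30 mm at the head orange. Origin on the axis at mid-length; own z points foot to head. Starts lying on a foot edge and the head end (axis 6 degrees head-down). Held lightly near the head, it swivels between the fingers as that end is raised. May be absent.
- pillar_2_foot (a point): Centre of the underside of pillar_2's foot plate (60 mm from the origin along own -z).
- pillar_3: Loose pillar, 120 mm long, 0.23 kg, mostly in the foot: square steel foot plate 46 x 46 x 10 mm, then a round shaft of diameter 22 mm; last 30 mm at the head orange. Origin on the axis at mid-length; own z points foot to head. Starts lying on a foot edge and the head end (axis 6 degrees head-down). Held lightly near the head, it swivels between the fingers as that end is raised. May be absent.
- pillar_3_foot (a point): Centre of the underside of pillar_3's foot plate (60 mm from the origin along own -z).
- cleaner_bottle: Bystander: upright light blue bottle, 49 mm across, 178 mm high; origin centre of underside, z up.
There are look-alikes about, which are no part of the job. Of the things that look like the multimeter, the larger one is meant.

How it is judged:
By the outcome, as a careful person would: the job done as asked, in the order asked, and still so for the second after the job is handed in, with the robot touching nothing.
Of pillar_0, pillar_1, pillar_2, pillar_3 only 3 to 4 are there at a start; the rules pass over those that are not, and their reading is None.
At some moment in a run one of pillar_0, pillar_1, pillar_2, pillar_3 may be knocked a few centimetres aside while the robot is not near it.
Once in a run the grip may slacken for a moment while it holds something.
It also fails if it takes over 210 s, if anything falls off the work surface, if the arm or the gripper's body presses on something with over 40 N, if the wrist force passes 120 N, or if a joint passes its speed limit or range.

## Working session

There is one attempt and no reset: what is moved stays moved. The work goes in short steps, Python scripts to look and compute and a shell command to move; the robot and the scene stay as the last step left them, time stands still between calls to the robot, and variables do not carry over. Pictures are saved under pics/ and viewed, and the job is handed in when it is done.

```bash
ls; mkdir -p pics; python3 - <<'E'
from plant import bot, capture, camera_params
import cv2
for n in ["scene","top","wrist"]:
    p=camera_params(n); print(n,p)
    cv2.imwrite(f"pics/{n}0.png",cv2.cvtColor(capture(n),cv2.COLOR_RGB2BGR))
print(bot.get_obs())
E
```

```text
pics
scene {'fx': 460.32927156635134, 'fy': 460.32927156635134, 'cx': 256.05642449126407, 'cy': 194.17918251609444, 'rvec': array([ 0.68906974, -2.34490396,  1.41219229]), 'tvec': array([ 468.75462888,  182.81045164, 1158.94886062])}
top {'fx': 366.6301984380284, 'fy': 366.6301984380284, 'cx': 257.4915962241368, 'cy': 191.22646044758517, 'rvec': array([ 2.09958006, -2.1291283 ,  0.19741706]), 'tvec': array([   1.35833066,  575.1730921 , 1143.27888889])}
wrist {'fx': 301.5251229725759, 'fy': 301.5251229725759, 'cx': 253.56314066278875, 'cy': 188.38152140952266, 'rvec': array([-2.33397023,  1.70830216,  0.2561898 ]), 'tvec': array([-523.99419472,  -36.12448551,  391.24587638])}
{'time': 0.15, 'joint_positions': array([-1.41002072e+00,  3.42539744e-01,  1.52481585e+00,  1.30346502e-05,
        1.27540313e+00, -1.45996406e-01]), 'dq': array([-0.0009445 , -0.00215489, -0.00339692, -0.00019825,  0.00142322,
        0.00015735]), 'tau': array([ 2.28785400e-03, -4.31473660e+01, -2.44351262e+01,  7.18169147e-02,
        5.37436316e-02, -7.68842415e-05]), 'tool_pos': array([ 158.51695118, -500.16698128,  226.21014512]), 'tcp_rot': array([-3.14141068e+00,  1.15185018e-03, -1.26402802e+00]), 'contact_force': array([ 0.17376887,  0.20775099, -0.08311915]), 'moment': array([0.11295176, 0.02587319, 0.00943714]), 'grip_width': 91.98459709019264}
```

View pics/scene0.png

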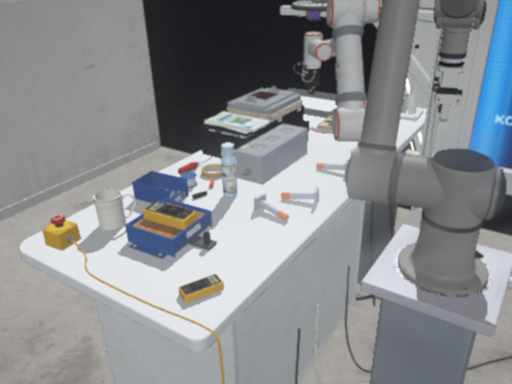

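View pics/top0.png

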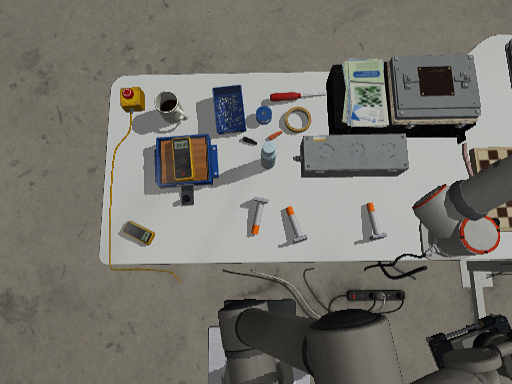

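```bash
python3 - <<'E'
import cv2
a=cv2.imread("pics/top0.png")[60:340,100:460]
cv2.imwrite("pics/top0b.png",cv2.resize(a,None,fx=2.1,fy=2.1,interpolation=cv2.INTER_CUBIC))
E
```

```text
(no output)
```

View pics/top0b.png

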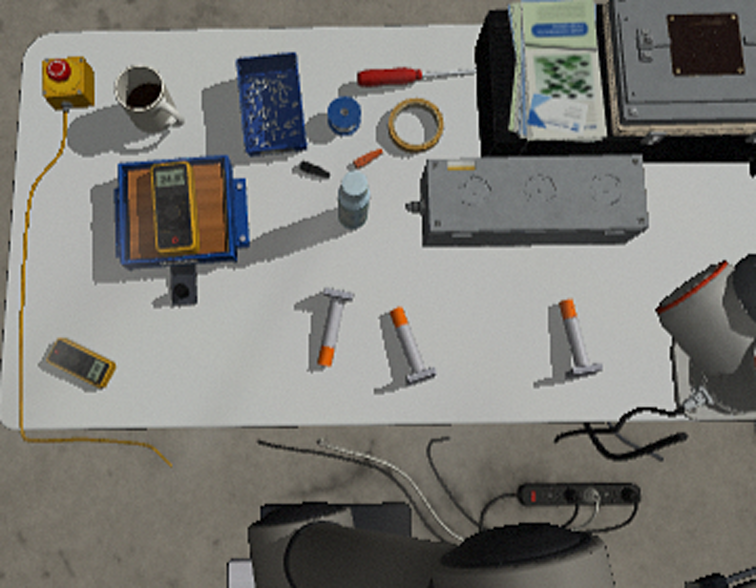

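The top view shows the rack at about (187,160), the knob at (187,193), the bottle at (268,153), and three pillars near (259,216), (294,224) and (375,221). A smaller look-alike meter lies at (137,233).

```bash
cat > h.py <<'E'
from plant import bot, capture, camera_params
import cv2, numpy as np
def par(n):
    p=camera_params(n); K=np.array([[p['fx'],0,p['cx']],[0,p['fy'],p['cy']],[0,0,1.]])
    return K,cv2.Rodrigues(np.array(p['rvec']))[0],np.array(p['tvec'],float)
def p2w(n,uv,z,P=None):
    K,R,t=P or par(n)
    d=R.T@np.linalg.inv(K)@np.array([uv[0],uv[1],1.]); c=-R.T@t
    return c+d*(z-c[2])/d[2]
def w2p(n,X,P=None):
    K,R,t=P or par(n)
    q=(K@(R@np.atleast_2d(X).T.astype(float)+t[:,None])).T
    return q[:,:2]/q[:,2:]
def shot(n,name,crop=None,s=1):
    P=par(n); im=cv2.cvtColor(capture(n),cv2.COLOR_RGB2BGR)
    a=im
    if crop: a=a[crop[1]:crop[3],crop[0]:crop[2]]
    if s!=1: a=cv2.resize(a,None,fx=s,fy=s,interpolation=cv2.INTER_CUBIC)
    cv2.imwrite(f"pics/{name}.png",a); np.savez(f"pics/{name}.npz",K=P[0],R=P[1],t=P[2],im=im)
    return im,P
def st():
    o=bot.get_obs()
    print(round(o['time'],2),'tcp',o['tool_pos'].round(1),'rpy',np.degrees(o['tcp_rot']).round(1),'F',o['contact_force'].round(1),'w',round(o['grip_width'],1),'q',o['joint_positions'].round(2))
E
python3 - <<'E'
from h import *
f=lambda x,y:(x/2.1+100,y/2.1+60)
for l,xy,z in [('knob',(181,289),40),('p0 head',(326,365),11),('p0 foot',(338,294),20),('p1 head',(397,310),11),('p1 foot',(418,377),20),('p2 head',(566,300),11),('p2 foot',(585,371),20),('bottle top',(354,182),178),('bottlebase',(352,222),0),('rack FL',(122,268),55),('rack FR',(236,260),55),('rackBR',(229,157),55),('rackBL',(118,164),55),('tabfrontleft',(5,425),0),('tabfrontR',(650,420),0)]:
    print(l,p2w('top',f(*xy),z).round())
st()
E
```

```text
knob [560. 230.  40.]
p0 head [440.   3.  11.]
p0 foot [552. -18.  20.]
p1 head [ 526. -112.   11.]
p1 foot [ 419. -141.   20.]
p2 head [ 539. -383.   11.]
p2 foot [ 424. -402.   20.]
bottle top [687. -43. 178.]
bottlebase [676. -43.   0.]
rack FL [592. 320.  55.]
rack FR [603. 142.  55.]
rackBR [773. 155.  55.]
rackBL [764. 334.  55.]
tabfrontleft [353. 511.   0.]
tabfrontR [ 348. -504.    0.]
0.15 tcp [ 158.5 -500.2  226.2] rpy [-1.80e+02  1.00e-01 -7.24e+01] F [ 0.2  0.2 -0.1] w 92.0 q [-1.41  0.34  1.52  0.    1.28 -0.15]
```

View pics/wrist0.png

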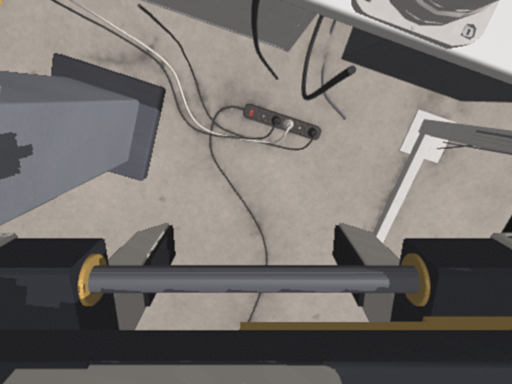

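```bash
python3 -m jog '{"xyz":[[1,0.95,0.3],[1,0.95,0.3],[1,0.95,0.3],[1,0.95,0.3],[1,0.95,0.3],[1,0.95,0.3],[1,0.95,0.3],[1,0.95,0.3],[1,0.95,0.3],[1,0.95,0.3]],"angular":[[0,0,-0.25],[0,0,-0.25],[0,0,-0.25],[0,0,-0.25],[0,0,-0.25],[0,0,-0.25],[0,0,-0.25],[0,0,-0.25],[0,0,-0.25],[0,0,-0.25]]}'; python3 -c "
from h import *
shot('wrist','w1');st()"
```

```text
time: 1.15
tool_pos: [361.7, -302.6, 284.5]
tcp_rot: [3.14, 0.009, -1.543]
contact_force: [0.3, -0.2, 1.0]
grip_width: 91.5
1.2 tcp [ 364.2 -300.3  285.5] rpy [-179.9    0.5  -88.4] F [1.4 2.6 0.7] w 91.9 q [-0.86  0.2   1.55  0.01  1.39  0.68]
```

View pics/w1.png

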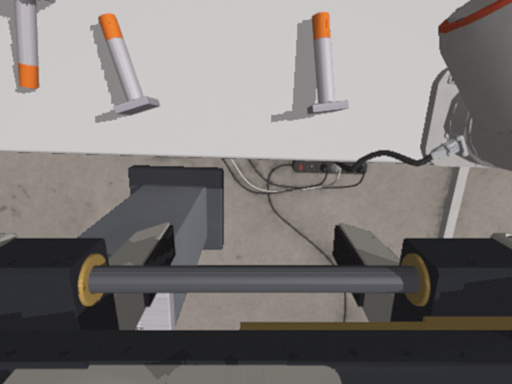

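The wrist view shows three pillars: head and foot at (28,80)/(25,0), (110,22)/(137,105) and (321,20)/(328,105). The fingers are at the bottom. I'll carry on to the knob.

```bash
python3 -m jog '{"xyz":[[0.5,1,0],[0.5,1,0],[0.5,1,0],[0.5,1,0],[0.5,1,0],[0.5,1,0],[0.5,1,0],[0.5,1,0],[0.5,1,0],[0.5,1,0]],"angular":[[0,0,0],[0,0,0],[0,0,0],[0,0,0],[0,0,0],[0,0,0],[0,0,0],[0,0,0],[0,0,0],[0,0,0]]}'; python3 -c "
from h import *
shot('wrist','w2');st()"; python3 -m jog '{"xyz":[[0,1,0],[0,1,0],[0,1,0],[0,1,0],[0,1,0],[0,1,0],[0,1,0],[0,1,0],[0,1,0],[0,1,0]],"angular":[[0,0,0],[0,0,0],[0,0,0],[0,0,0],[0,0,0],[0,0,0],[0,0,0],[0,0,0],[0,0,0],[0,0,0]]}' -0.2;  python3 -m jog '{"xyz":[[0,1,-0.5],[0,1,-0.5],[0,1,-0.5],[0,1,-0.5],[0,1,-0.5],[0,0.3,-0.5],[0,0,-0.5],[0,0,0]],"angular":[[0,0,0],[0,0,0],[0,0,0.5],[0,0,0.4],[0,0,0],[0,0,0],[0,0,0],[0,0,0]]}';python3 -c "
from h import *
shot('wrist','w3');st()"
```

```text
time: 2.2
tool_pos: [466.2, -93.2, 283.4]
tcp_rot: [3.139, 0.011, -1.542]
contact_force: [-0.4, 0.1, -0.9]
grip_width: 92.1
2.25 tcp [467.2 -90.7 283.3] rpy [179.9   0.7 -88.3] F [ 0.3  3.2 -0.9] w 91.9 q [-0.36  0.21  1.55  0.01  1.39  1.18]
time: 3.25
tool_pos: [465.4, 113.1, 280.5]
tcp_rot: [3.134, 0.012, -1.54]
contact_force: [0.4, -0.5, 0.4]
grip_width: 55.1
time: 4.05
tool_pos: [464.6, 221.7, 205.8]
tcp_rot: [3.131, 0.01, -1.439]
contact_force: [-0.8, -0.8, 0.2]
grip_width: 55.4
4.1 tcp [465.  221.6 206.6] rpy [179.5   0.6 -82.5] F [1.  0.3 1.1] w 54.8 q [0.29 0.34 1.58 0.01 1.23 1.72]
```

View pics/w2.png

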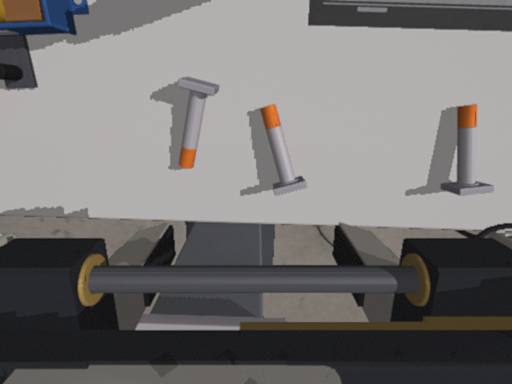

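View pics/w3.png

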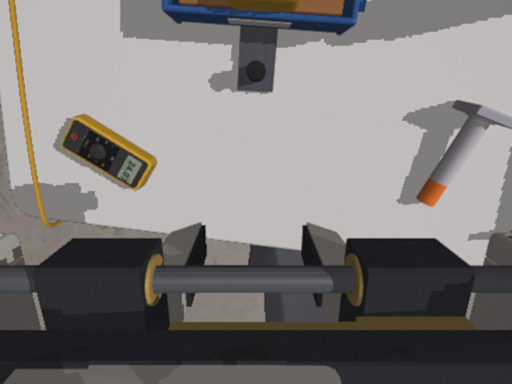

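The wrist view w3 shows the knob top at (256,71), the tongue edges at x 240-276, and the rack's front bar at the top from (168,18) to (355,27).

```bash
python3 - <<'E'
from h import *
d=np.load('pics/w3.npz');P=(d['K'],d['R'],d['t'])
for l,uv,z in [('knob',(256,71),40),('tongFL',(238,90),8),('tongFR',(274,92),8),('tongBL',(242,28),8),('tongBR',(277,30),8),('bar front bottom L',(175,22),12),('bar R',(348,28),12)]:
    print(l,p2w('',uv,z,P).round(1))
d=np.load('pics/w2.npz');P=(d['K'],d['R'],d['t'])
for l,uv,z in [('p0h',(187,160),11),('p0f',(199,86),25),('p1h',(269,110),11),('p1f',(290,186),25),('p2h',(467,112),11),('p2f',(467,188),25)]:
    print(l,p2w('',uv,z,P).round(1))
E
```

```text
knob [565.8 234.8  40. ]
tongFL [545.5 252.5   8. ]
tongFR [548.7 212.2   8. ]
tongBL [608.  255.6   8. ]
tongBR [610.9 218.6   8. ]
bar front bottom L [603.8 325.2  12. ]
bar R [621.6 145.7  12. ]
p0h [453.5   6.7  11. ]
p0f [555.7 -15.8  25. ]
p1h [ 527.4 -109.3   11. ]
p1f [ 423.  -143.6   25. ]
p2h [ 532.8 -381.4   11. ]
p2f [ 428.3 -396.9   25. ]
```

```bash
python3 - <<'E'
import cv2
a=cv2.imread("pics/w3.png")[0:130,150:380]
cv2.imwrite("pics/w3b.png",cv2.resize(a,None,fx=3.4,fy=3.4,interpolation=cv2.INTER_CUBIC))
E
```

```text
(no output)
```

View pics/w3b.png

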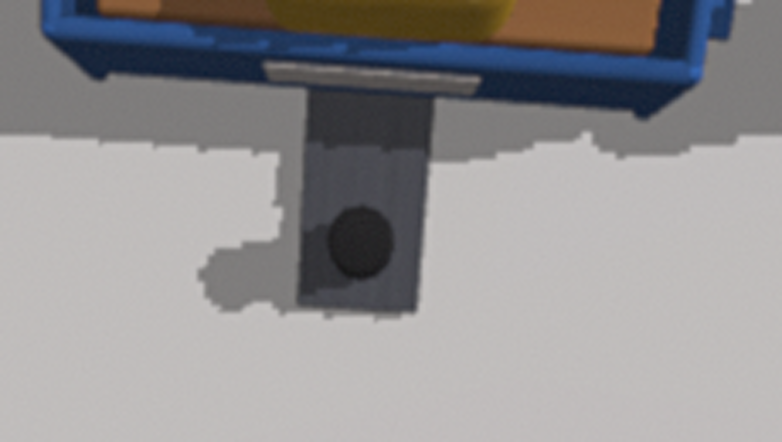

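```bash
python3 -m jog '{"xyz":[[0.84,0.1,-0.8],[0.84,0.1,-0.8],[0.84,0.1,-0.8],[0.84,0.1,-0.8],[0.84,0.1,-0.8],[0.84,0.1,-0.8],[0,0,0],[0,0,0]],"angular":[[0,0,-0.18],[0,0,-0.18],[0,0,-0.18],[0,0,0],[0,0,0],[0,0,0],[0,0,0],[0,0,0]]}';python3 -c "
from h import *
shot('wrist','w4');st()"
```

```text
time: 4.9
tool_pos: [573.4, 226.5, 112.9]
tcp_rot: [-3.141, 0.011, -1.506]
contact_force: [-0.1, 0.6, -0.2]
grip_width: 55.0
4.95 tcp [573.3 226.5 113. ] rpy [-180.     0.6  -86.3] F [-0.7  0.4 -1.2] w 55.0 q [0.25 0.61 1.41 0.01 1.12 1.75]
```

View pics/w4.png

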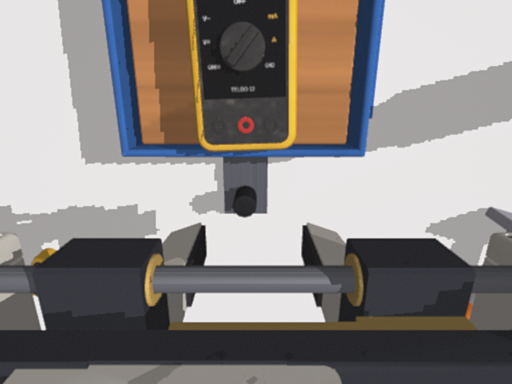

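```bash
python3 -c "
from h import *
d=np.load('pics/w4.npz');P=(d['K'],d['R'],d['t'])
print(p2w('',(245,195),40,P),p2w('',(223,213),8,P),p2w('',(267,212),8,P),p2w('',(224,157),8,P),p2w('',(267,157),8,P))
"
python3 -m jog '{"xyz":[[-0.2,0.2,-0.6],[-0.2,0.2,-0.6],[0,0,-0.6],[0,0,-0.6],[0,0,0]],"angular":[[0,0,0],[0,0,0],[0,0,0],[0,0,0],[0,0,0]]}';python3 -c "
from h import *
shot('wrist','w5');st()"
```

```text
[576.34511239 234.90360558  40.        ] [546.64099755 255.066337     8.        ] [550.47678076 214.07624538   8.        ] [599.80606148 256.05305877   8.        ] [602.34583903 218.11840795   8.        ]
time: 5.45
tool_pos: [562.8, 235.3, 63.6]
tcp_rot: [-3.139, 0.011, -1.505]
contact_force: [0.0, -0.2, -0.0]
grip_width: 55.3
5.5 tcp [563.3 235.5  64.5] rpy [-179.8    0.6  -86.2] F [ 0.6 -0.8 -1.4] w 55.4 q [0.27 0.65 1.48 0.01 1.   1.76]
```

View pics/w5.png

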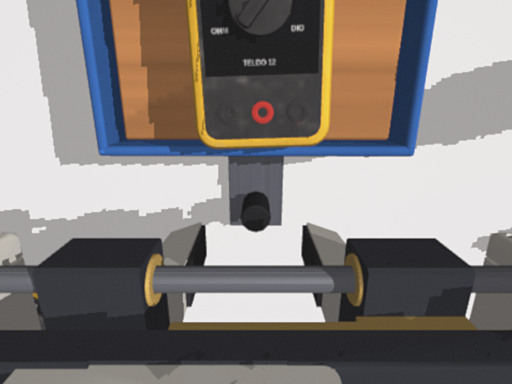

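```bash
python3 -m jog '{"xyz":[[0.1,0,-0.5],[0.1,0,-0.5],[0,0,-0.5],[0,0,-0.5],[0,0,-0.4],[0,0,0]],"angular":[[0,0,0],[0,0,0],[0,0,0],[0,0,0],[0,0,0],[0,0,0]]}';python3 -c "
from h import *
st()"; python3 -m jog '{"xyz":[[0,0,0],[0,0,0],[0,0,0],[0,0,0],[0,0,0]],"angular":[[0,0,0],[0,0,0],[0,0,0],[0,0,0],[0,0,0]]}' 1;python3 -c "
from h import *
st()"
```

```text
time: 6.1
tool_pos: [568.3, 235.2, 12.3]
tcp_rot: [-3.137, 0.011, -1.506]
contact_force: [-0.9, 0.0, -0.5]
grip_width: 55.1
6.1 tcp [568.3 235.2  12.3] rpy [-179.7    0.7  -86.3] F [-0.9  0.  -0.5] w 55.1 q [0.26 0.73 1.5  0.01 0.9  1.76]
time: 6.6
tool_pos: [569.0, 235.5, 13.3]
tcp_rot: [-3.135, 0.012, -1.505]
contact_force: [0.2, 0.6, -2.3]
grip_width: 19.5
6.6 tcp [569.  235.5  13.3] rpy [-179.6    0.7  -86.3] F [ 0.2  0.6 -2.3] w 19.5 q [0.26 0.73 1.5  0.01 0.9  1.76]
```

```bash
python3 -m jog '{"xyz":[[-0.2,-0.015,0],[-0.4,-0.03,0],[-0.4,-0.03,0],[-0.4,-0.03,0],[-0.4,-0.03,0],[-0.4,-0.03,0],[-0.4,-0.03,0],[-0.4,-0.03,0],[-0.4,-0.03,0]],"angular":[[0,0,0],[0,0,0],[0,0,0],[0,0,0],[0,0,0],[0,0,0],[0,0,0],[0,0,0],[0,0,0]]}';python3 -c "
from h import *
st(); shot('wrist','w6')"
```

```text
time: 7.5
tool_pos: [524.2, 230.8, 15.5]
tcp_rot: [-3.079, 0.016, -1.506]
contact_force: [12.4, 0.6, -7.9]
grip_width: 19.3
7.5 tcp [524.2 230.8  15.5] rpy [-176.4    0.9  -86.3] F [12.4  0.6 -7.9] w 19.3 q [0.28 0.64 1.69 0.   0.75 1.78]
```

View pics/w6.png

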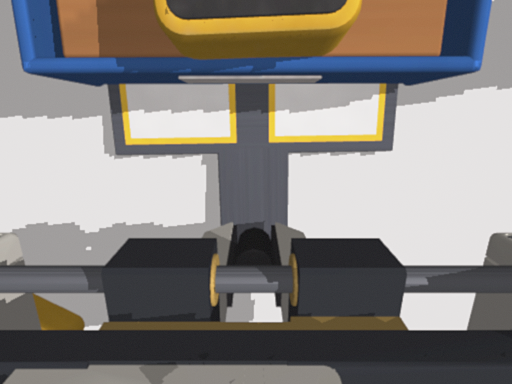

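```bash
python3 -m jog '{"xyz":[[-0.5,-0.035,0],[-0.5,-0.035,0],[-0.5,-0.035,0],[-0.5,-0.035,0],[-0.5,-0.035,0],[-0.5,-0.035,0],[-0.5,-0.035,0],[-0.5,-0.035,0],[-0.5,-0.035,0],[-0.5,-0.035,0]],"angular":[[0,0.1,0],[0,0.1,0],[0,0.1,0],[0,0.1,0],[0,0.1,0],[0,0.1,0],[0,0.1,0],[0,0.1,0],[0,0.1,0],[0,0.1,0]]}';python3 -c "
from h import *
st()"
```

```text
time: 8.55
tool_pos: [460.3, 226.4, 25.1]
tcp_rot: [-3.098, 0.032, -1.506]
contact_force: [12.5, -0.8, -5.8]
grip_width: 19.6
8.55 tcp [460.3 226.4  25.1] rpy [-177.5    1.8  -86.3] F [12.5 -0.8 -5.8] w 19.6 q [0.29 0.56 1.84 0.03 0.7  1.78]
```

```bash
python3 -c "
from h import *
shot('wrist','w7'); shot('scene','s7',(80,140,300,300),3.5)"
```

```text
(no output)
```

View pics/w7.png

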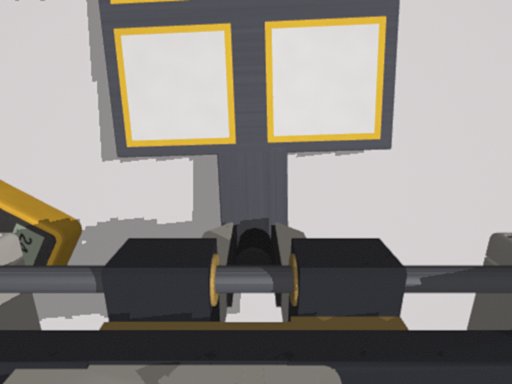

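View pics/s7.png

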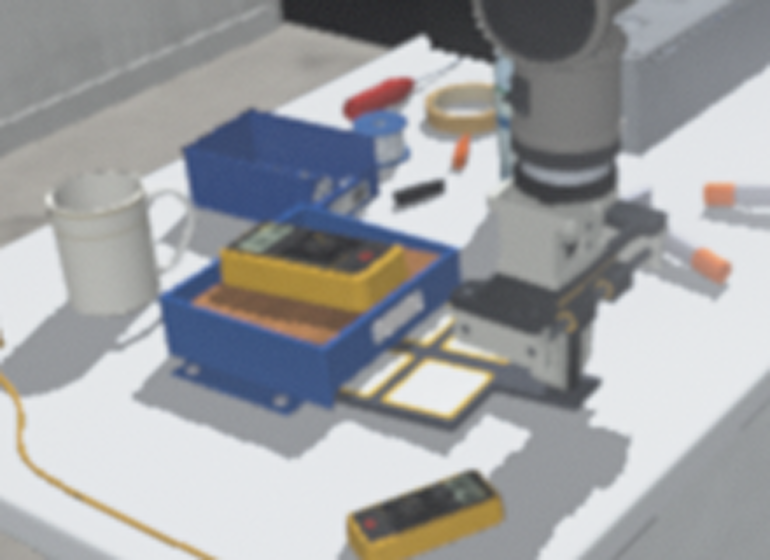

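```bash
python3 -m jog '{"xyz":[[-0.3,-0.02,-0.2],[-0.3,-0.02,-0.2],[-0.4,-0.03,-0.2],[-0.4,-0.03,-0.2],[-0.4,-0.03,-0.15],[-0.4,-0.03,-0.1],[-0.4,-0.03,-0.1]],"angular":[[0,0.1,0],[0,0.1,0],[0,0.1,0],[0,0.1,0],[0,0,0],[0,0,0],[0,0,0]]}';python3 -c "
from h import *
st()"
```

```text
time: 9.35
tool_pos: [432.1, 225.6, 13.6]
tcp_rot: [-3.082, 0.043, -1.506]
contact_force: [12.5, -1.4, 6.1]
grip_width: 19.8
9.35 tcp [432.1 225.6  13.6] rpy [-176.6    2.4  -86.3] F [12.5 -1.4  6.1] w 19.8 q [0.31 0.54 1.93 0.05 0.6  1.77]
```

```bash
python3 -m jog '{"xyz":[[-0.5,-0.04,0],[-0.5,-0.04,0],[-0.5,-0.04,-0.05],[-0.5,-0.04,-0.05],[-0.5,-0.04,-0.05],[-0.5,-0.04,-0.05],[-0.4,-0.03,-0.05],[0,0,0]],"angular":[[0,0.1,0],[0,0.1,0],[0,0.1,0],[0,0.1,0],[0,0.1,0],[0,0.1,0],[0,0.1,0],[0,0,0]]}';python3 -c "
from h import *
st(); shot('scene','s8',(80,140,300,300),3.5)"
```

```text
time: 10.15
tool_pos: [367.1, 221.6, 12.2]
tcp_rot: [-3.14, 0.052, -1.509]
contact_force: [0.4, 1.1, 2.1]
grip_width: 20.1
10.15 tcp [367.1 221.6  12.2] rpy [-179.9    3.   -86.4] F [0.4 1.1 2.1] w 20.1 q [0.33 0.49 2.05 0.09 0.59 1.76]
```

View pics/s8.png

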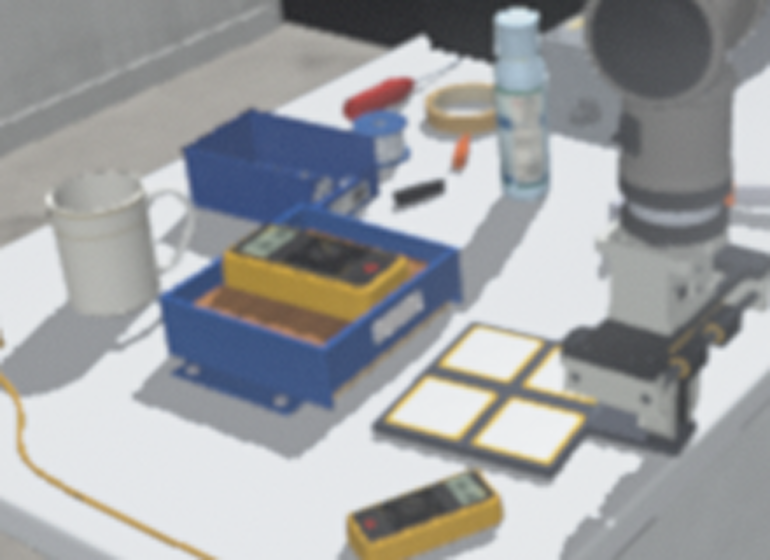

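```bash
python3 -m jog '{"xyz":[[0.3,0.02,0],[0.3,0.02,0],[0.2,0.02,0],[0,0,0],[0,0,0]],"angular":[[0,0,0],[0,0,0],[0,0,0],[0,0,0],[0,0,0]]}';python3 -m jog '{"xyz":[[0,0,0],[0,0,0],[0,0,0],[0,0,0]],"angular":[[0,0,0],[0,0,0],[0,0,0],[0,0,0]]}' -0.3;python3 -c "
from h import *
st()"
```

```text
time: 10.7
tool_pos: [368.8, 221.7, 12.1]
tcp_rot: [3.114, 0.048, -1.506]
contact_force: [3.5, 0.3, 2.1]
grip_width: 19.8
time: 11.1
tool_pos: [364.2, 220.7, 10.2]
tcp_rot: [3.103, 0.047, -1.508]
contact_force: [-0.2, -0.1, -0.1]
grip_width: 47.5
11.1 tcp [364.2 220.7  10.2] rpy [177.8   2.7 -86.4] F [-0.2 -0.1 -0.1] w 47.5 q [0.32 0.5  2.03 0.09 0.63 1.75]
```

```bash
python3 -m jog '{"xyz":[[0,0,0.5],[0,0,0.8],[0,0,0.8],[0,0,1],[0,0,1],[0,0,1],[0,0,1],[0,0,1],[0,0,1],[0,0,1]],"angular":[[0,0,0],[0,0,0],[0,0,0],[0,0,0],[0,0,0],[0,0,0],[0,0,0],[0,0,0],[0,0,0],[0,0,0]]}' -0.5;python3 -c "
from h import *
st(); shot('wrist','w9'); shot('top','t9',(100,60,460,340),2.1)"
```

```text
time: 12.1
tool_pos: [358.6, 218.7, 201.8]
tcp_rot: [3.093, 0.044, -1.511]
contact_force: [0.7, 1.4, 0.0]
grip_width: 68.7
12.1 tcp [358.6 218.7 201.8] rpy [177.2   2.5 -86.6] F [0.7 1.4 0. ] w 68.7 q [0.32 0.19 1.81 0.06 1.18 1.81]
```

View pics/w9.png

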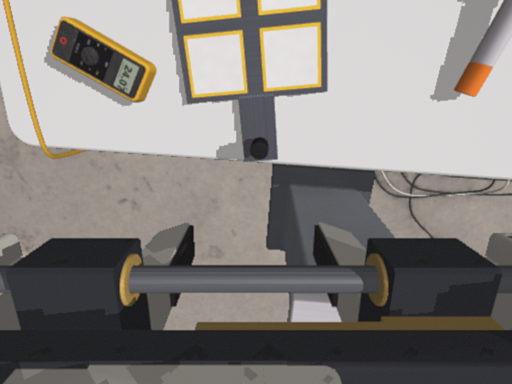

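View pics/t9.png

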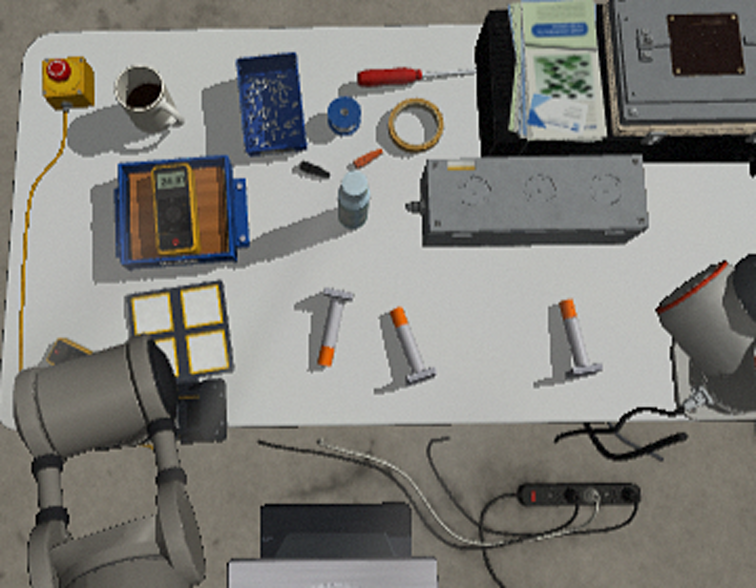

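```bash
python3 -m jog '{"xyz":[[0.5,-1,0.2],[0.5,-1,0.2],[0.5,-1,0.2],[0.5,-1,0.2],[0.5,-1,0.2],[0,-1,0],[0,-1,0],[0,-1,0],[0,-1,0],[0,-1,0]],"angular":[[0,0,0.2],[0,0,0.2],[0,0,0.2],[0,0,0.2],[0,0,0.2],[0,0,0.2],[0,0,0.2],[0,0,0.2],[0,0,0.2],[0,0,0.2]]}' -0.5;python3 -c "
from h import *
shot('top','t10',(100,60,460,340),2.1)"; python3 -m jog '{"xyz":[[0,-1,0],[0,-1,0],[0,-1,0],[0,-1,0],[0,-1,0],[0,-1,0],[0,-0.5,0],[0,0,0]],"angular":[[0.2,-0.1,0],[0.2,-0.1,0],[0,-0.1,0],[0,-0.1,0],[0,0,0],[0,0,0],[0,0,0],[0,0,0]]}';python3 -c "
from h import *
st(); shot('wrist','w10',None,1.5)"
```

```text
time: 13.2
tool_pos: [405.3, 13.0, 220.3]
tcp_rot: [3.089, 0.048, -1.29]
contact_force: [-0.2, 0.1, -0.7]
grip_width: 68.9
time: 14.05
tool_pos: [401.5, -121.3, 216.7]
tcp_rot: [3.136, 0.083, -1.291]
contact_force: [-1.1, -0.6, -0.5]
grip_width: 68.8
14.05 tcp [ 401.5 -121.3  216.7] rpy [179.7   4.8 -74. ] F [-1.1 -0.6 -0.5] w 68.8 q [-0.52  0.19  1.77  0.06  1.25  0.75]
```

View pics/w10.png

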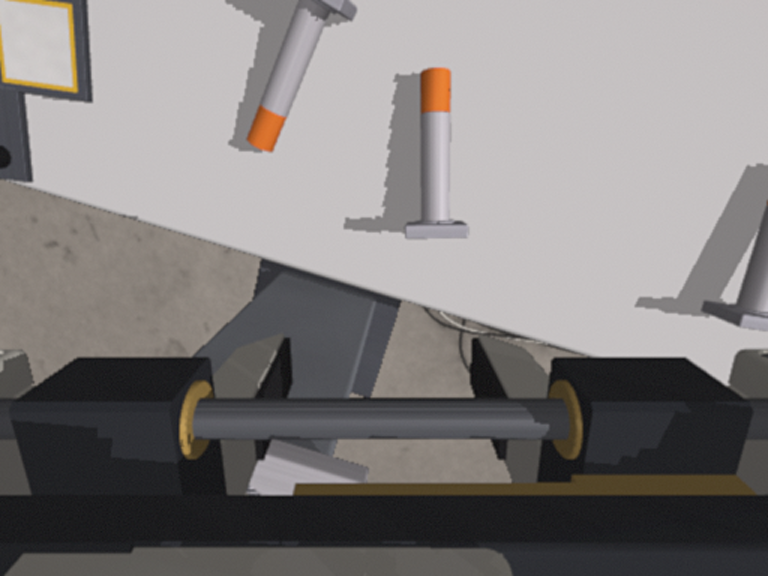

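View pics/t10.png

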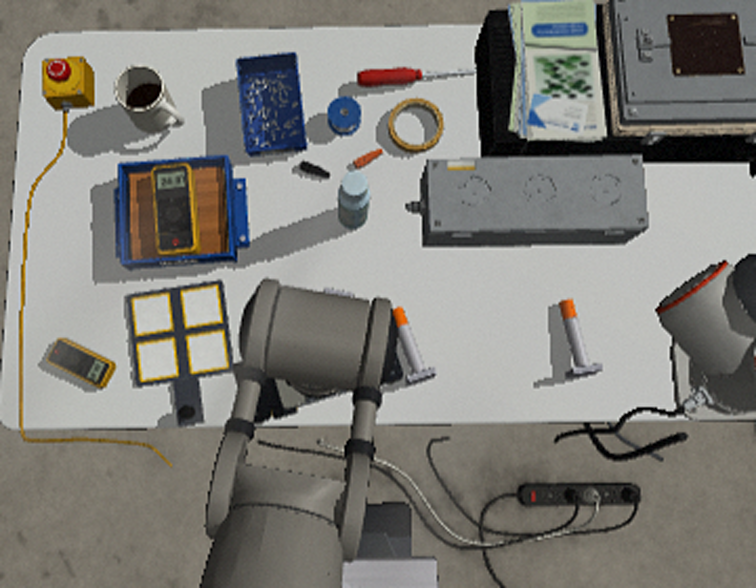

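The wrist view shows pillar B's head tip at (437,70)/1.5 and its foot plate's near edge at (437,236)/1.5. In the top view the carrier is clear of the rack, with square centres at (153,315), (202,304), (158,358) and (208,352) in the crop.

```bash
cat >> h.py <<'E'
def load(name):
    d=np.load(f'pics/{name}.npz'); return d['im'],(d['K'],d['R'],d['t'])
def marks(name):
    # white-square centres on carrier from a stored picture, via yellow-border blobs enclosing white
    im,P=load(name); hsv=cv2.cvtColor(im,cv2.COLOR_BGR2HSV)
    return im,P,hsv
E
python3 - <<'E'
from h import *
im,P=load('w10')
for l,uv,z in [('h',(437/1.5,69/1.5),11),('axis head orange/white',(436/1.5,112/1.5),22),('foot near L bottom',(406/1.5,238/1.5),41),('foot nearR',(468/1.5,236/1.5),41)]:
    print(l,p2w('',uv,z,P).round(1))
im,P=load('t10')
f=lambda x,y:(x/2.1+100,y/2.1+60)
c=[p2w('',f(*uv),8,P) for uv in [(153,315),(202,304),(158,358),(208,352)]]
print(np.round(c,1)); 
# edges of carrier
for uv in [(127,298),(222,282),(232,371),(136,382)]: print(p2w('',f(*uv),8,P).round(1))
hsv=cv2.cvtColor(im,cv2.COLOR_BGR2HSV)
m=cv2.inRange(hsv,(15,120,120),(35,255,255)); m[:, :155]=0; m[:,215:]=0; m[:190]=0
cv2.imwrite('pics/m.png',cv2.resize(m[180:270,150:220],None,fx=6,fy=6,interpolation=cv2.INTER_NEAREST))
E
```

```text
h [ 534. -108.   11.]
axis head orange/white [ 505.2 -116.3   22. ]
foot near L bottom [ 414.  -122.1   41. ]
foot nearR [ 428.8 -165.3   41. ]
[[524.3 280.7   8. ]
 [541.1 202.    8. ]
 [455.1 270.5   8. ]
 [463.5 190.9   8. ]]
[552.7 323.7   8. ]
[576.8 170.2   8. ]
[432.9 152.3   8. ]
[417.6 304.2   8. ]
```

View pics/m.png

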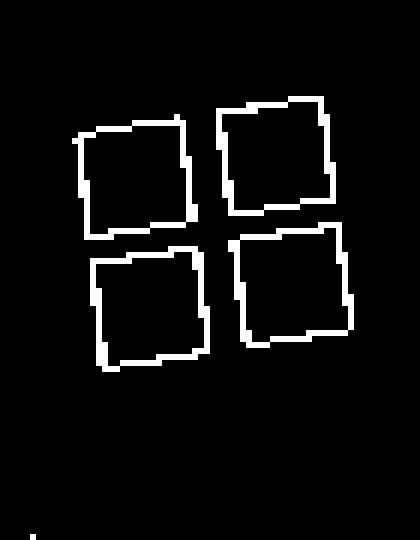

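```bash
python3 -m jog '{"xyz":[[0.7,0.05,-0.9],[0.7,0.05,-0.9],[0.7,0.05,-0.9],[0.7,0.05,-0.9],[0.7,0.05,-0.9],[0.7,0.05,-0.9],[0.7,0.05,-0.9],[0.7,0.05,-0.9],[0,0,0],[0,0,0]],"angular":[[-0.2,-0.06,0.07],[-0.2,-0.06,0.07],[-0.2,-0.06,0.07],[-0.2,-0.06,0.07],[0,0,0],[0,0,0],[0,0,0],[0,0,0],[0,0,0],[0,0,0]]}' -0.4;python3 -c "
from h import *
st(); shot('wrist','w11',None,1.5)"
cat >> h.py <<'E'
def carrier(name):
    im,P=load(name); hsv=cv2.cvtColor(im,cv2.COLOR_BGR2HSV)
    m=cv2.inRange(hsv,(15,120,120),(35,255,255)); m[:, :155]=0; m[:,215:]=0; m[:190]=0
    cs,_=cv2.findContours(m,cv2.RETR_EXTERNAL,cv2.CHAIN_APPROX_NONE)
    out=[]
    for c in cs:
        h=cv2.convexHull(c)
        if cv2.contourArea(h)>150:
            M=cv2.moments(h); out.append(p2w('',(M['m10']/M['m00'],M['m01']/M['m00']),8,P)[:2])
    return np.array(out)
L=np.array([[-38,-40],[-38,40],[36,-40],[36,40.]])
def fitc(W,guess=None):
    # match by sorting: nearest under guess
    g=np.array([500,236.,0.12]) if guess is None else guess
    def T(g,l): c,s=np.cos(g[2]),np.sin(g[2]); return l@np.array([[c,s],[-s,c]])+g[:2]
    idx=[np.argmin(np.linalg.norm(T(g,L)-w,axis=1)) for w in W]
    from scipy.optimize import least_squares
    r=least_squares(lambda g:(T(g,L[idx])-W).ravel(),g)
    return r.x,idx,(T(r.x,L[idx])-W),T(r.x,L)
E
python3 -c "
from h import *
W=carrier('t10'); print(W.round(1))
g,i,r,m=fitc(W);print(g.round(3),np.degrees(g[2]),i,r.round(1));print(m.round(1))"
```

```text
time: 15.1
tool_pos: [516.0, -100.0, 67.3]
tcp_rot: [3.135, -0.003, -1.253]
contact_force: [-0.4, -0.7, 0.6]
grip_width: 64.3
15.1 tcp [ 516.  -100.    67.3] rpy [179.6  -0.2 -71.8] F [-0.4 -0.7  0.6] w 64.3 q [-0.33  0.53  1.72 -0.01  0.89  0.92]
[[453.8 273.1]
 [465.6 193.8]
 [527.1 283.5]
 [538.7 204.3]]
[4.97286e+02 2.38838e+02 1.44000e-01] 8.2771849422983 [np.int64(1), np.int64(0), np.int64(3), np.int64(2)] [[ 0.1 -0.1]
 [-0.1 -0.1]
 [ 0.   0.1]
 [-0.   0.1]]
[[465.4 193.8]
 [453.9 273. ]
 [538.7 204.4]
 [527.2 283.6]]
```

View pics/w11.png

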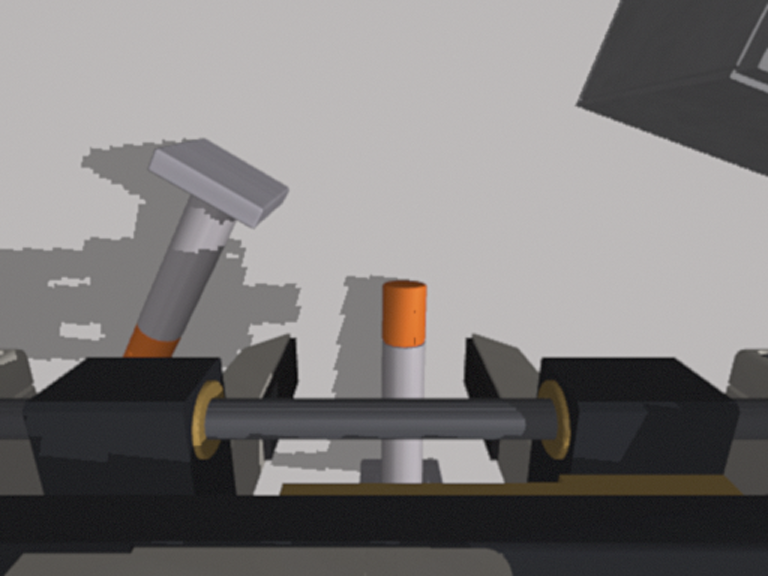

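```bash
python3 -c "
from h import *
im,P=load('w11')
print(p2w('',(404/1.5,285/1.5),18,P),p2w('',(404/1.5,345/1.5),24,P))
R=bot.get_obs()"
```

```text
[ 533.63759168 -105.96178508   18.        ] [ 506.41579281 -115.06121521   24.        ]
```

```bash
python3 -m jog '{"xyz":[[0,-0.3,-0.3],[-0.05,-0.3,-0.3],[0,0,-0.5],[0,0,-0.6],[0,0,-0.6],[0,0,-0.6],[0,0,-0.2],[0,0,0]],"angular":[[0,0,0],[0,0,0],[0,0,0],[0,0,0],[0,0,0],[0,0,0],[0,0,0],[0,0,0]]}';python3 -c "
from h import *
st()"
```

```text
time: 15.95
tool_pos: [513.5, -113.4, 1.9]
tcp_rot: [3.137, -0.004, -1.255]
contact_force: [0.5, -0.3, -0.3]
grip_width: 64.4
15.95 tcp [ 513.5 -113.4    1.9] rpy [179.7  -0.2 -71.9] F [ 0.5 -0.3 -0.3] w 64.4 q [-0.36  0.63  1.77 -0.01  0.74  0.9 ]
```

```bash
python3 -m jog '{"xyz":[[0,0,0.1],[0,0,0],[0,0,0],[0,0,0],[0,0,0],[0,0,0]],"angular":[[0,0,0],[0,0,0],[0,0,0],[0,0,0],[0,0,0],[0,0,0]]}' 1;python3 -c "
from h import *
st()
s=99;d=np.array([np.cos(np.radians(18.3)),np.sin(np.radians(18.3))])
def pos(t):
    t=np.radians(t)
    if t<0: # pivot s=10 edge; relative so that at 0 E at 0
        return 10+ (s-10)*np.cos(t)-23*np.sin(t),(s-10)*np.sin(t)+23*np.cos(t)
    return s*np.cos(t)-23*np.sin(t), s*np.sin(t)+23*np.cos(t)
p0=np.array(pos(-6))
for t in list(range(-6,91,8))+[90]:
    u,z=np.array(pos(t))-p0; print(t,round(u,1),round(z,1),(d*u).round(1))
"
```

```text
time: 16.55
tool_pos: [514.6, -113.5, 5.4]
tcp_rot: [3.139, -0.006, -1.254]
contact_force: [-0.3, 0.4, 0.3]
grip_width: 21.5
16.55 tcp [ 514.6 -113.5    5.4] rpy [179.8  -0.3 -71.9] F [-0.3  0.4  0.3] w 21.5 q [-0.36  0.63  1.77 -0.01  0.75  0.9 ]
-6 0.0 0.0 [0. 0.]
2 -2.8 12.9 [-2.6 -0.9]
10 -7.4 26.3 [-7.  -2.3]
18 -13.9 38.9 [-13.2  -4.4]
26 -22.0 50.5 [-20.9  -6.9]
34 -31.7 60.9 [-30.1 -10. ]
42 -42.7 69.8 [-40.6 -13.4]
50 -54.9 77.1 [-52.1 -17.2]
58 -68.0 82.6 [-64.5 -21.3]
66 -81.7 86.2 [-77.5 -25.6]
74 -95.7 87.9 [-90.9 -30.1]
82 -109.9 87.7 [-104.4  -34.5]
90 -123.9 85.4 [-117.6  -38.9]
90 -123.9 85.4 [-117.6  -38.9]
```

```bash
python3 -m jog '{"xyz":[[-0.06,-0.02,0.3],[-0.06,-0.02,0.3],[-0.1,-0.03,0.3],[-0.1,-0.03,0.3],[-0.1,-0.04,0.2],[0,0,0]],"angular":[[0,0,0],[0,0,0],[0,0,0],[0,0,0],[0,0,0],[0,0,0]]}';python3 -c "
from h import *
st();shot('wrist','w12',None,1.5);shot('scene','s12',(200,140,360,260),5)"
```

```text
time: 17.15
tool_pos: [505.2, -116.5, 36.0]
tcp_rot: [3.139, -0.006, -1.254]
contact_force: [-0.0, 0.0, -1.6]
grip_width: 20.9
17.15 tcp [ 505.2 -116.5   36. ] rpy [179.9  -0.3 -71.9] F [-0.   0.  -1.6] w 20.9 q [-0.37  0.56  1.77 -0.01  0.8   0.89]
```

View pics/w12.png

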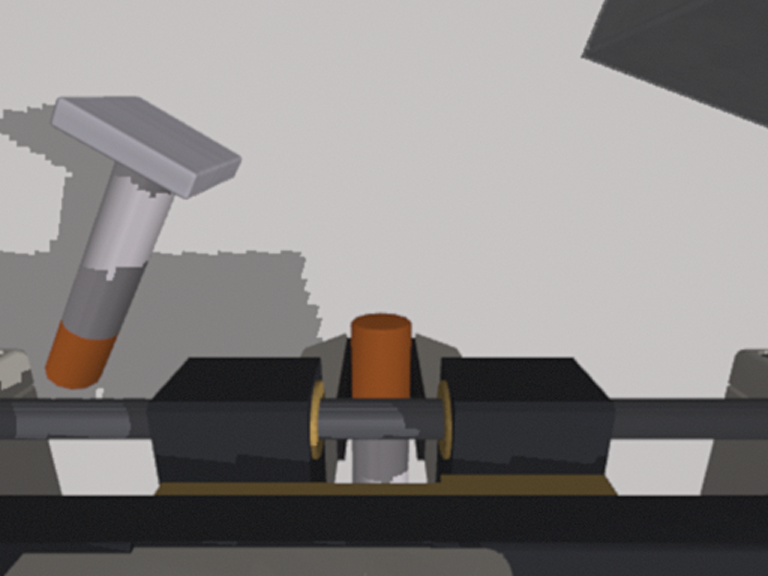

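View pics/s12.png

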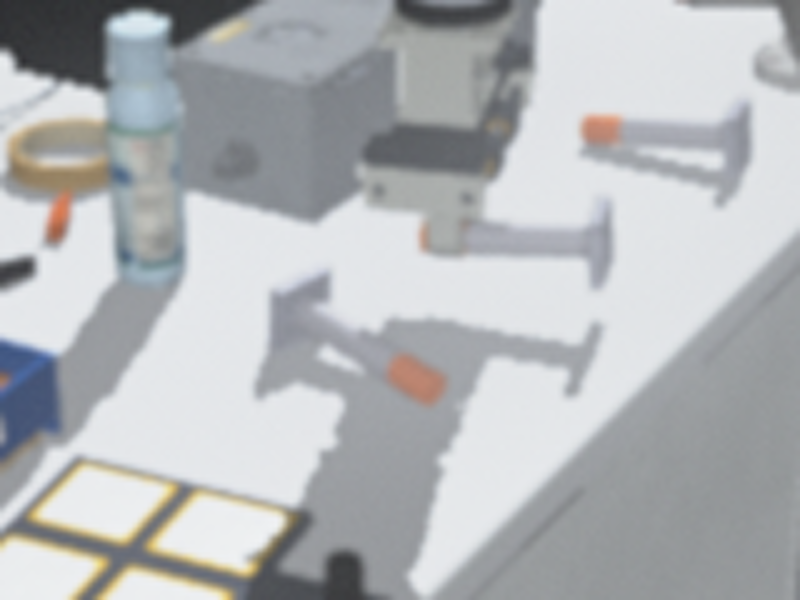

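The shadow shows the foot has lifted: the grip is too tight for it to swivel. I'll set it back down and try a looser closure.

```bash
python3 -m jog '{"xyz":[[0.1,0.03,-0.3],[0.1,0.03,-0.3],[0.1,0.03,-0.3],[0.1,0.03,-0.3],[0.06,0.02,-0.25],[0,0,-0.05],[0,0,0]],"angular":[[0,0,0],[0,0,0],[0,0,0],[0,0,0],[0,0,0],[0,0,0],[0,0,0]]}';python3 -c "
from h import *
st()";python3 -m jog '{"xyz":[[0,0,0],[0,0,0],[0,0,0]],"angular":[[0,0,0],[0,0,0],[0,0,0]]}' 0.53;python3 -c "
from h import *
st()"
```

```text
time: 17.95
tool_pos: [514.7, -113.3, 4.6]
tcp_rot: [3.136, -0.005, -1.253]
contact_force: [-2.9, -0.1, 1.8]
grip_width: 21.2
17.95 tcp [ 514.7 -113.3    4.6] rpy [179.7  -0.3 -71.8] F [-2.9 -0.1  1.8] w 21.2 q [-0.36  0.63  1.76 -0.01  0.75  0.9 ]
time: 18.25
tool_pos: [514.7, -113.3, 4.6]
tcp_rot: [3.136, -0.005, -1.253]
contact_force: [-1.3, 0.6, 3.7]
grip_width: 21.4
18.25 tcp [ 514.7 -113.3    4.6] rpy [179.7  -0.3 -71.8] F [-1.3  0.6  3.7] w 21.4 q [-0.36  0.63  1.76 -0.01  0.75  0.9 ]
```

```bash
python3 -m jog '{"xyz":[[-0.06,-0.02,0.3],[-0.06,-0.02,0.3],[-0.1,-0.03,0.3],[-0.1,-0.03,0.3],[0,0,0]],"angular":[[0,0,0],[0,0,0],[0,0,0],[0,0,0],[0,0,0]]}';python3 -c "
from h import *
st();shot('wrist','w13',None,1.5);shot('scene','s13',(200,140,360,260),5)"
```

```text
time: 18.75
tool_pos: [508.0, -115.3, 29.9]
tcp_rot: [3.136, -0.005, -1.253]
contact_force: [0.1, 0.0, -0.6]
grip_width: 21.6
18.75 tcp [ 508.  -115.3   29.9] rpy [179.7  -0.3 -71.8] F [ 0.1  0.  -0.6] w 21.6 q [-0.37  0.58  1.77 -0.01  0.8   0.89]
```

View pics/s13.png

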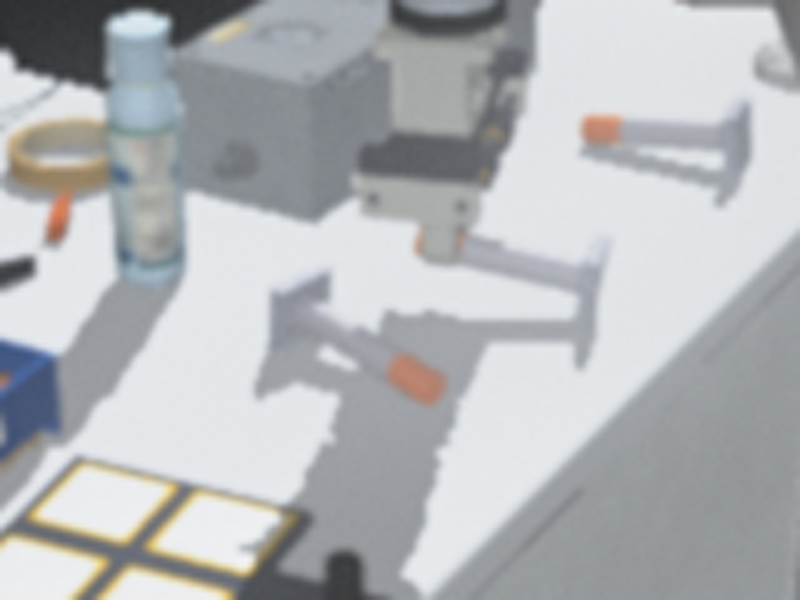

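The pillar now pivots on its foot edge at closure 0.53, with Fz −0.6 N as expected. I'll continue the arc.

```bash
python3 -m jog '{"xyz":[[-0.15,-0.05,0.31],[-0.16,-0.055,0.31],[-0.18,-0.06,0.29],[-0.2,-0.065,0.28],[-0.22,-0.07,0.26],[-0.24,-0.08,0.25],[-0.25,-0.08,0.23],[-0.26,-0.085,0.21],[0,0,0]],"angular":[[0,0,0],[0,0,0],[0,0,0],[0,0,0],[0,0,0],[0,0,0],[0,0,0],[0,0,0],[0,0,0]]}';python3 -c "
from h import *
st();shot('scene','s14',(200,140,360,260),5)"
```

```text
time: 19.75
tool_pos: [472.0, -127.0, 76.2]
tcp_rot: [3.137, -0.005, -1.253]
contact_force: [0.0, 0.8, -1.7]
grip_width: 21.3
19.75 tcp [ 472.  -127.    76.2] rpy [179.7  -0.3 -71.8] F [ 0.   0.8 -1.7] w 21.3 q [-0.42  0.46  1.82 -0.01  0.86  0.84]
```

View pics/s14.png

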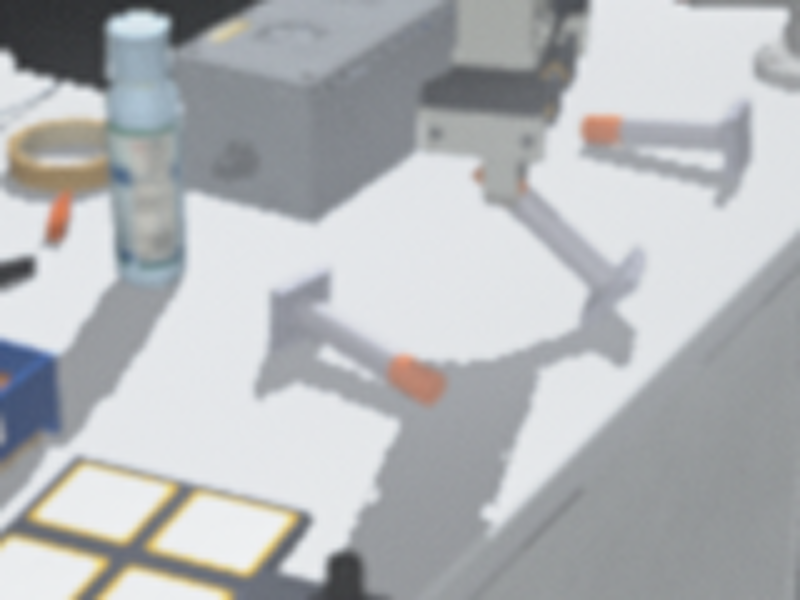

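```bash
python3 -m jog '{"xyz":[[-0.3,-0.1,0.17],[-0.3,-0.1,0.15],[-0.31,-0.1,0.13],[-0.31,-0.1,0.11],[-0.32,-0.105,0.09],[-0.33,-0.11,0.07],[-0.33,-0.11,0.05],[0,0,0]],"angular":[[0,0,0],[0,0,0],[0,0,0],[0,0,0],[0,0,0],[0,0,0],[0,0,0],[0,0,0]]}';python3 -c "
from h import *
st();shot('scene','s15',(200,140,360,260),5)"
```

```text
time: 20.6
tool_pos: [425.4, -142.6, 93.7]
tcp_rot: [3.14, -0.006, -1.254]
contact_force: [1.0, 2.0, 2.5]
grip_width: 21.5
20.6 tcp [ 425.4 -142.6   93.7] rpy [179.9  -0.4 -71.8] F [1.  2.  2.5] w 21.5 q [-0.49  0.37  1.91 -0.01  0.86  0.77]
```

View pics/s15.png

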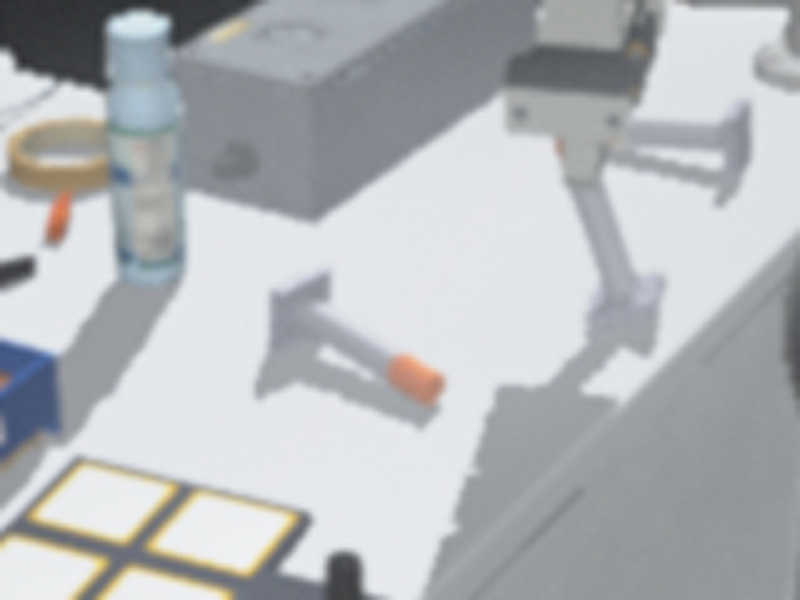

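```bash
python3 -m jog '{"xyz":[[-0.33,-0.11,0],[-0.33,-0.11,-0.02],[-0.33,-0.11,-0.05],[-0.33,-0.11,-0.07],[-0.1,-0.04,-0.05],[0,0,0],[0,0,0]],"angular":[[0,0,0],[0,0,0],[0,0,0],[0,0,0],[0,0,0],[0,0,0],[0,0,0]]}';python3 -c "
from h import *
st();shot('scene','s16',(200,140,360,260),5);shot('wrist','w16')"
```

```text
time: 21.35
tool_pos: [395.9, -152.3, 91.4]
tcp_rot: [3.141, -0.006, -1.252]
contact_force: [-0.3, 1.0, 2.5]
grip_width: 21.6
21.35 tcp [ 395.9 -152.3   91.4] rpy [179.9  -0.4 -71.8] F [-0.3  1.   2.5] w 21.6 q [-0.54  0.34  1.98 -0.01  0.82  0.71]
```

View pics/s16.png

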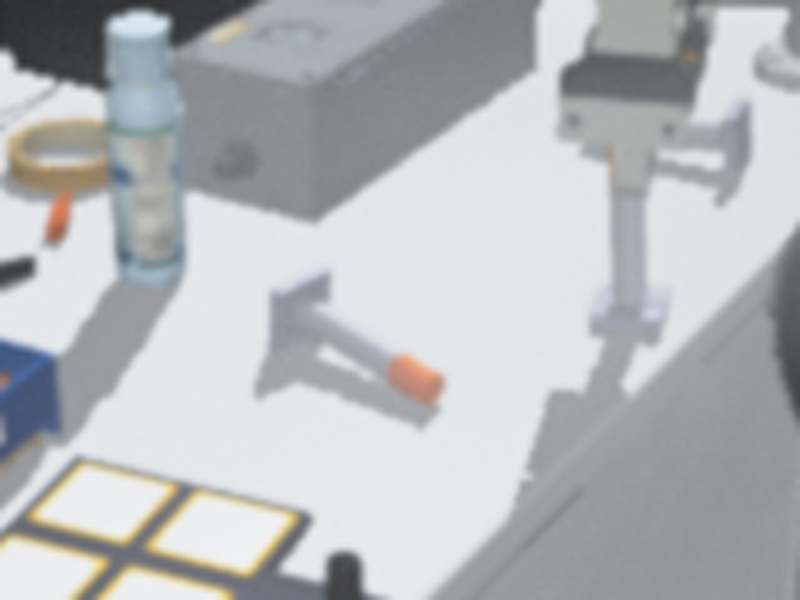

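View pics/w16.png

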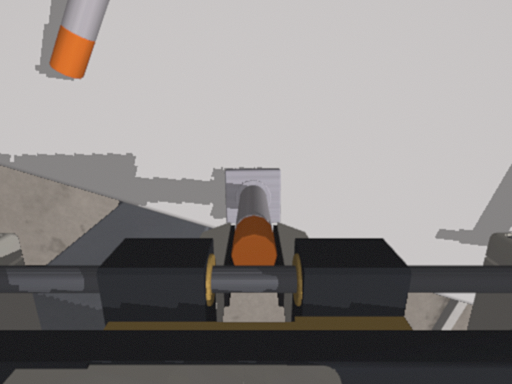

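```bash
python3 -m jog '{"xyz":[[0,0,0],[0,0,0],[0,0,0]],"angular":[[0,0,0],[0,0,0],[0,0,0]]}' 0.45; python3 -c "
from h import *
st()"; python3 -m jog '{"xyz":[[0,0,0],[0,0,0],[0,0,0],[0,0,0.2],[0,0,0.4],[0,0,0.5],[0,0,0]],"angular":[[0,0,0],[0,0,0],[0,0,0],[0,0,0],[0,0,0],[0,0,0],[0,0,0]]}' 1;python3 -c "
from h import *
st();shot('wrist','w17');shot('scene','s17',(200,140,360,260),5)"
```

```text
time: 21.75
tool_pos: [395.6, -152.3, 90.5]
tcp_rot: [3.139, -0.006, -1.252]
contact_force: [-0.2, -0.4, -1.0]
grip_width: 25.1
21.75 tcp [ 395.6 -152.3   90.5] rpy [179.9  -0.3 -71.7] F [-0.2 -0.4 -1. ] w 25.1 q [-0.54  0.34  1.98 -0.01  0.82  0.71]
time: 22.45
tool_pos: [395.0, -151.9, 113.7]
tcp_rot: [3.137, -0.004, -1.251]
contact_force: [-0.1, 0.2, -1.5]
grip_width: 21.4
22.45 tcp [ 395.  -151.9  113.7] rpy [179.8  -0.2 -71.7] F [-0.1  0.2 -1.5] w 21.4 q [-0.54  0.3   1.95 -0.01  0.89  0.71]
```

View pics/s17.png

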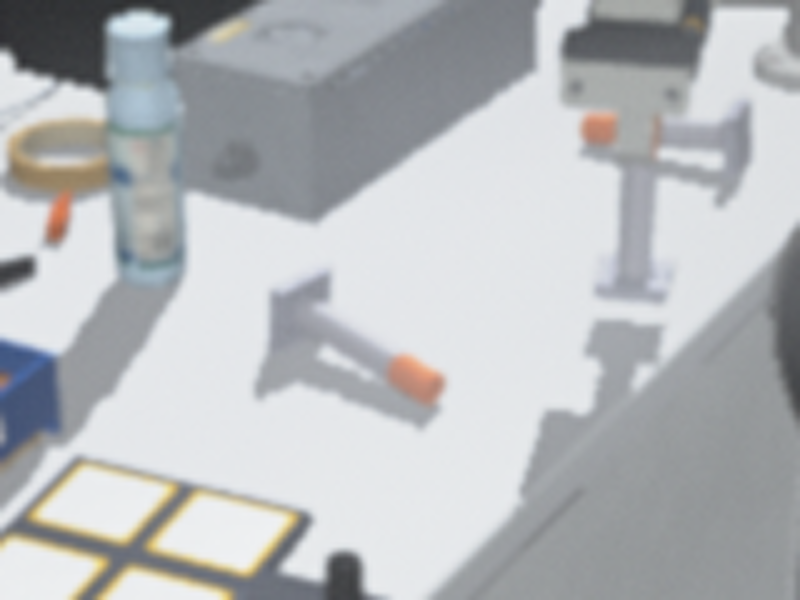

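```bash
python3 -m jog '{"xyz":[[0.05,0.4,0],[0.05,0.7,0],[0.05,0.9,0],[0.05,0.9,0],[0.05,0.9,0],[0.05,0.9,0],[0.05,0.9,0],[0.05,0.9,0],[0.05,0.9,0],[0.05,0.9,0]],"angular":[[0,0,0],[0,0,-0.2],[0,0,-0.2],[0,0,-0.2],[0,0,-0.2],[0,0,-0.2],[0,0,-0.2],[0,0,-0.2],[0,0,-0.2],[0,0,0]]}';python3 -c "
from h import *
st()";python3 -m jog '{"xyz":[[0.5,0.8,0],[0.5,0.8,0],[0.5,0.8,0],[0.5,0.8,0],[0.5,0.8,0],[0.3,0.4,0],[0,0,0]],"angular":[[0,0,0],[0,0,0],[0,0,0],[0,0,0],[0,0,0],[0,0,0],[0,0,0]]}';python3 -c "
from h import *
st();shot('wrist','w18');shot('scene','s18',(100,140,320,300),3.5)"
```

```text
time: 23.55
tool_pos: [401.6, 23.7, 110.3]
tcp_rot: [3.132, 0.001, -1.43]
contact_force: [0.1, -0.2, -3.0]
grip_width: 21.4
23.55 tcp [401.6  23.7 110.3] rpy [179.4   0.  -82. ] F [ 0.1 -0.2 -3. ] w 21.4 q [-0.13  0.28  2.   -0.    0.88  1.3 ]
time: 24.25
tool_pos: [455.4, 120.9, 108.1]
tcp_rot: [3.126, 0.002, -1.426]
contact_force: [0.3, 0.5, -2.5]
grip_width: 21.2
24.25 tcp [455.4 120.9 108.1] rpy [ 1.791e+02  1.000e-01 -8.170e+01] F [ 0.3  0.5 -2.5] w 21.2 q [0.1  0.39 1.82 0.   0.95 1.52]
```

View pics/s18.png

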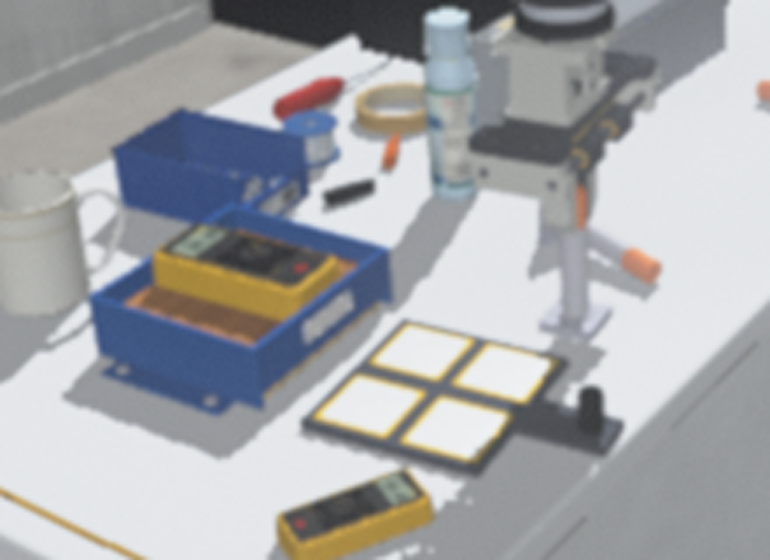

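View pics/w18.png

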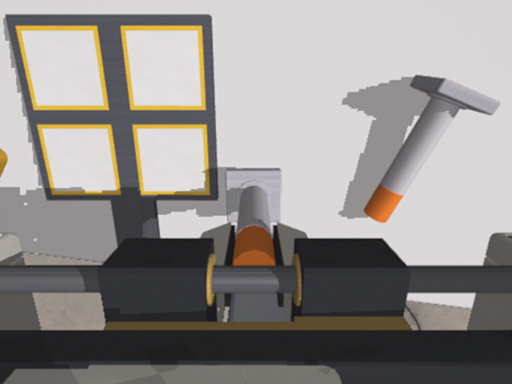

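```bash
python3 -c "
from h import *
im,P=load('w18')
def ctr(c,z): 
    W=np.array([p2w('',u,z,P)[:2] for u in c]); print(W.round(1).tolist()); return W.mean(0)
print('m2',ctr([(122,27),(203,27),(206,110),(125,110)],8))
print('m0',ctr([(134,126),(207,124),(210,194),(138,196)],8))
print('m3',ctr([(18,28),(96,27),(107,109),(34,110)],8))
print('foot far edge',p2w('',(226,169),25,P),p2w('',(281,168),25,P))
o=bot.get_obs();x=o['tool_pos'];print(w2p('',[[x[0],x[1],109],[x[0],x[1],x[2]-80]],P))
"
```

```text
[[568.1, 239.5], [577.0, 178.3], [516.1, 170.1], [506.5, 236.4]]
m2 [541.93342429 206.08204194]
[[494.4, 228.7], [504.9, 168.2], [443.5, 159.5], [432.2, 223.7]]
m0 [468.7716156  195.02236411]
[[556.0, 318.4], [565.3, 259.2], [505.1, 251.1], [495.6, 310.9]]
m3 [530.49844508 284.91115222]
foot far edge [473.15852003 146.92657326  25.        ] [480.50253212 102.5077376   25.        ]
[[255.8870863  242.50756994]
 [255.39962305 196.00145573]]
```

```bash
python3 -m jog '{"xyz":[[0.4,0.4,0.1],[0.6,0.6,0.1],[0.6,0.6,0.05],[0.6,0.6,0],[0.6,0.6,0],[0.6,0.6,0],[0.6,0.55,0],[0.3,0.25,0],[0,0,0],[0,0,0]],"angular":[[0,0,0],[0,0,0],[0,0,0],[0,0,0],[0,0,0],[0,0,0],[0,0,0],[0,0,0],[0,0,0],[0,0,0]]}';python3 -c "
from h import *
st();shot('wrist','w19',None,1.5);shot('scene','s19',(100,140,320,300),3.5)"
```

```text
time: 25.35
tool_pos: [544.3, 204.1, 114.2]
tcp_rot: [3.123, 0.002, -1.436]
contact_force: [-1.2, -0.3, -1.6]
grip_width: 21.0
25.35 tcp [544.3 204.1 114.2] rpy [ 1.789e+02  1.000e-01 -8.230e+01] F [-1.2 -0.3 -1.6] w 21.0 q [0.23 0.56 1.5  0.   1.1  1.66]
```

View pics/w19.png

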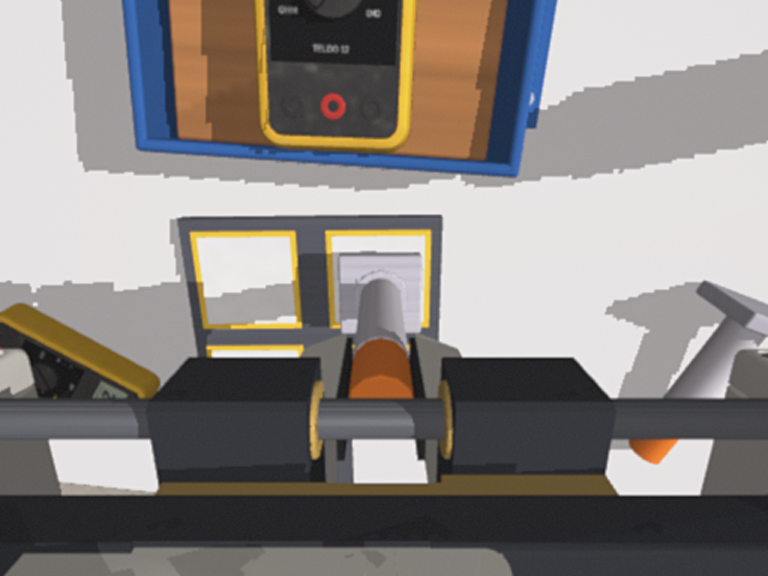

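View pics/s19.png

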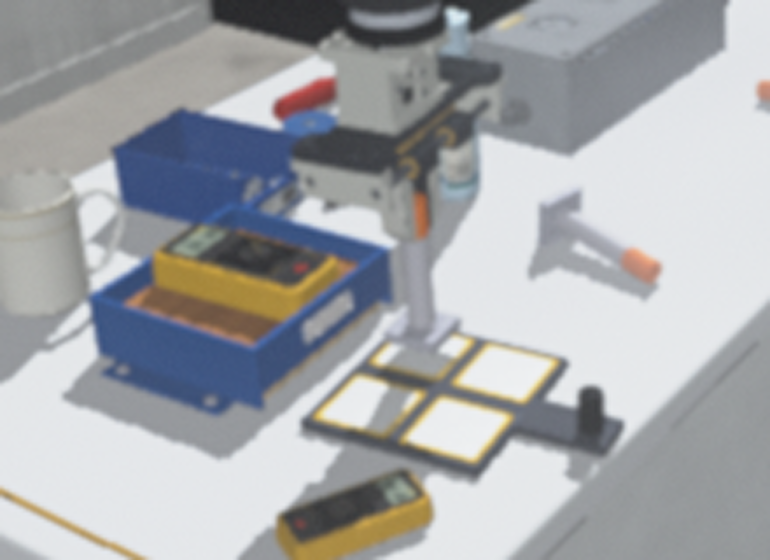

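```bash
python3 -c "
from h import *
im,P=load('w19')
q=lambda u,v,z:p2w('',(u/1.5,v/1.5),z,P)[:2]
a,b=q(327,231,8),q(432,230,8); c,d=q(339,253,33.7),q(421,252,33.7)
e=(a+b)/2; f=(c+d)/2
print(a,b,np.linalg.norm(a-b),c,d,np.linalg.norm(c-d))
ang=np.radians(8); n=np.array([np.cos(ang),np.sin(ang)])
print('mark',e-31*n,'foot',f-23*n, 'diff',e-31*n-f+23*n)
# second
a,b=q(191,234,8),q(295,232,8); print('m3',(a+b)/2-31*n)
print(np.degrees(np.arctan2(*(b-a)[::-1]))+90)
"
```

```text
[568.55542583 239.70334735] [577.45931522 178.53626354] 61.811741504587594 [563.06319634 229.72208354] [569.56445845 185.97714692] 44.225398686316844
mark [542.3090604  204.80543932] foot [543.53766181 204.6486339 ] diff [-1.22860141  0.15680541]
m3 [529.99472426 284.41724142]
8.845734030257589
```

```bash
python3 -m jog '{"xyz":[[-0.06,0.01,-0.2],[0,0,-0.2],[0,0,-0.2],[0,0,-0.15],[0,0,-0.05],[0,0,0]],"angular":[[0.01,-0.09,0],[0.01,-0.09,0],[0,0,0],[0,0,0],[0,0,0],[0,0,0]]}';python3 -c "
from h import *
st()"
```

```text
time: 26.05
tool_pos: [542.4, 203.3, 98.6]
tcp_rot: [-3.138, 0.002, -1.438]
contact_force: [-0.4, 0.7, -2.3]
grip_width: 21.3
26.05 tcp [542.4 203.3  98.6] rpy [-1.798e+02  1.000e-01 -8.240e+01] F [-0.4  0.7 -2.3] w 21.3 q [0.23 0.56 1.54 0.   1.03 1.66]
```

```bash
python3 -m jog '{"xyz":[[0,0.06,-0.05],[0,0,-0.05],[0,0,0]],"angular":[[0,0,0],[0,0,0],[0,0,0]]}';python3 -c "
from h import *
st()"
```

```text
time: 26.35
tool_pos: [543.1, 203.8, 98.6]
tcp_rot: [-3.136, -0.0, -1.437]
contact_force: [-0.7, -0.2, -2.5]
grip_width: 21.4
26.35 tcp [543.1 203.8  98.6] rpy [-179.7   -0.   -82.4] F [-0.7 -0.2 -2.5] w 21.4 q [ 0.23  0.56  1.54 -0.    1.03  1.66]
```

Small commands fall within noise, so I'll use a larger one.

```bash
python3 -m jog '{"xyz":[[0,0,-0.1],[0,0,-0.1],[0,0,0]],"angular":[[0,0,0],[0,0,0],[0,0,0]]}';python3 -c "
from h import *
st()"
```

```text
time: 26.65
tool_pos: [544.4, 204.2, 98.9]
tcp_rot: [-3.131, 0.0, -1.437]
contact_force: [0.2, 0.1, -2.6]
grip_width: 21.4
26.65 tcp [544.4 204.2  98.9] rpy [-179.4    0.   -82.3] F [ 0.2  0.1 -2.6] w 21.4 q [ 0.23  0.56  1.54 -0.    1.02  1.67]
```

```bash
python3 -c "
from h import *
st();shot('wrist','w20',None,1.5);shot('scene','s20',(140,160,280,265),5.5)"
```

```text
26.65 tcp [544.4 204.2  98.9] rpy [-179.4    0.   -82.3] F [ 0.2  0.1 -2.6] w 21.4 q [ 0.23  0.56  1.54 -0.    1.02  1.67]
```

View pics/s20.png

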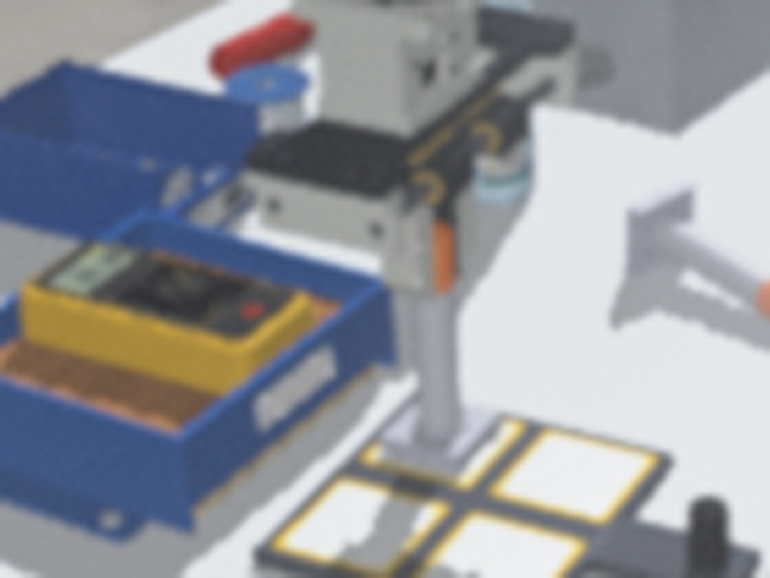

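View pics/w20.png

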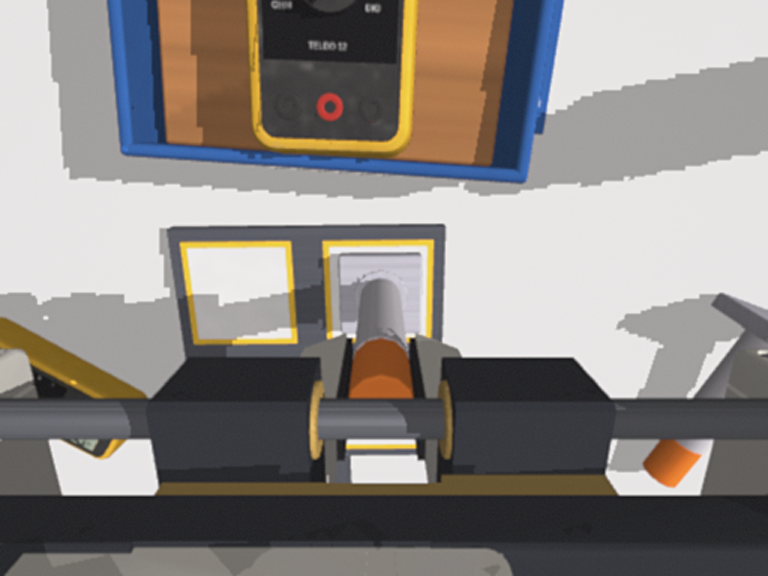

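```bash
python3 -m jog '{"xyz":[[-0.1,0,-0.2],[-0.1,0,-0.2]],"angular":[[0,0.04,0],[0,0.04,0]]}';python3 -c "
from h import *
st()
im,P=load('w20')
q=lambda u,v,z:p2w('',(u/1.5,v/1.5),z,P)[:2]
a,b=q(323,241,8),q(433,239,8)
ang=np.radians(8.3); n=np.array([np.cos(ang),np.sin(ang)])
for z in (18,20,22):
  c,d=q(340,253,z),q(421,252,z); print(z,np.linalg.norm(c-d),(a+b)/2-31*n-(c+d)/2+23*n)
"
```

```text
time: 26.95
tool_pos: [546.5, 205.0, 98.1]
tcp_rot: [-3.123, 0.001, -1.437]
contact_force: [-7.1, -4.1, 32.7]
grip_width: 21.0
26.95 tcp [546.5 205.   98.1] rpy [-1.789e+02  1.000e-01 -8.230e+01] F [-7.1 -4.1 32.7] w 21.0 q [ 0.23  0.56  1.54 -0.    1.01  1.66]
18 43.88855213268049 [-3.2243474   0.89973079]
20 43.522347040303316 [-3.66647529  0.83957309]
22 43.156141947926166 [-4.10860319  0.77941539]
```

```bash
python3 -m jog '{"xyz":[[0,0,0.2],[-0.1,0,0.2],[-0.15,0,0],[-0.1,0,0],[0,0,0],[0,0,0]],"angular":[[0.0,-0.1,0],[0,-0.1,0],[0,0,0],[0,0,0],[0,0,0],[0,0,0]]}';python3 -c "
from h import *
st();shot('wrist','w21',None,1.5)"
```

```text
time: 27.55
tool_pos: [537.7, 204.9, 104.2]
tcp_rot: [-3.105, -0.002, -1.437]
contact_force: [0.9, -0.0, -2.1]
grip_width: 21.4
27.55 tcp [537.7 204.9 104.2] rpy [-1.779e+02 -1.000e-01 -8.230e+01] F [ 0.9 -0.  -2.1] w 21.4 q [ 0.23  0.54  1.58 -0.01  0.99  1.67]
```

View pics/w21.png

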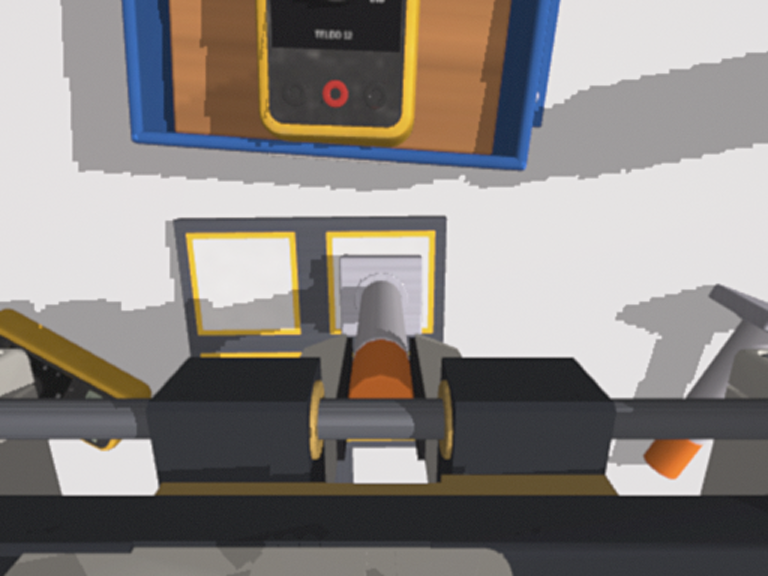

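```bash
python3 -m jog '{"xyz":[[0.1,0,0],[0.1,0,0],[0,0,0],[0,0,0]],"angular":[[0.02,0.2,0],[0.02,0.2,0],[0,0,0],[0,0,0]]}';python3 -c "
from h import *
st();shot('wrist','w22',None,1.5)"
```

```text
time: 28.0
tool_pos: [541.5, 204.8, 103.0]
tcp_rot: [3.134, 0.008, -1.437]
contact_force: [-0.6, 0.9, -2.3]
grip_width: 21.5
28.0 tcp [541.5 204.8 103. ] rpy [179.6   0.5 -82.3] F [-0.6  0.9 -2.3] w 21.5 q [0.22 0.56 1.53 0.01 1.05 1.66]
```

View pics/w22.png

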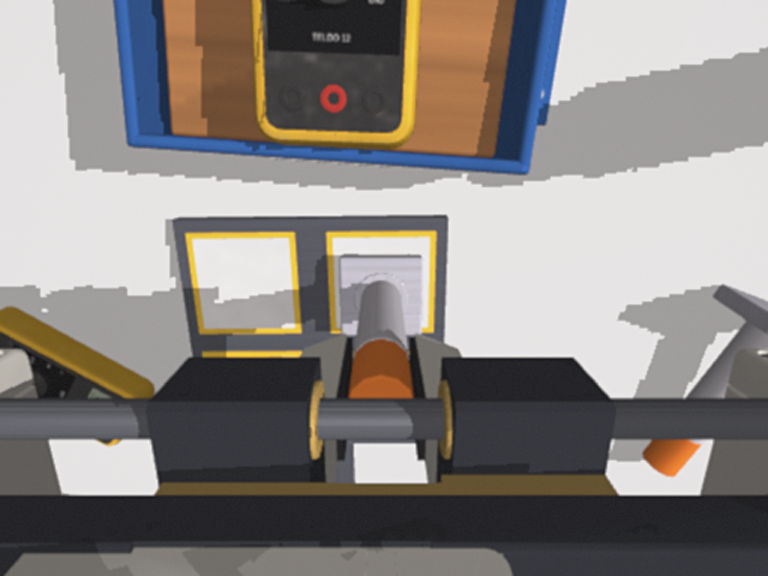

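```bash
cat >> h.py <<'E'
def diff(name,sq,ft,zt,yaw,s=1.5):
    """sq: far-left,far-right corner of the square (outer border), ft: same of foot top; zt foot-top height"""
    im,P=load(name); q=lambda u,z:p2w('',(u[0]/s,u[1]/s),z,P)[:2]
    n=np.array([np.cos(np.radians(yaw)),np.sin(np.radians(yaw))])
    a,b=q(sq[0],8),q(sq[1],8); c,d=q(ft[0],zt),q(ft[1],zt)
    m=(a+b)/2-31*n; f=(c+d)/2-23*n
    print('mark',m.round(1),'foot',f.round(1),'move',(m-f).round(1),'sizes',np.linalg.norm(a-b).round(1),np.linalg.norm(c-d).round(1))
E
python3 -c "
from h import *
diff('w22',[(326,233),(436,231)],[(340,255),(422,254)],22.5,8.3)"
```

```text
mark [542.  205.5] foot [540.6 205.2] move [1.5 0.2] sizes 62.2 44.3
```

```bash
python3 -m jog '{"xyz":[[0.05,0.02,-0.2],[0,0,-0.06]],"angular":[[0,0,0],[0,0,0]]}';python3 -c "
from h import *
st()"; python3 -m jog '{"xyz":[[0,0,0],[0,0,0],[0,0,0]],"angular":[[0,0,0],[0,0,0],[0,0,0]]}' 0.35;python3 -c "
from h import *
st();shot('wrist','w23',None,1.5);shot('scene','s23',(140,160,280,265),5.5)"
```

```text
time: 28.25
tool_pos: [542.8, 205.5, 98.4]
tcp_rot: [3.137, 0.008, -1.437]
contact_force: [-1.2, -0.2, 6.9]
grip_width: 21.2
28.25 tcp [542.8 205.5  98.4] rpy [179.7   0.5 -82.3] F [-1.2 -0.2  6.9] w 21.2 q [0.23 0.57 1.53 0.01 1.04 1.66]
time: 28.55
tool_pos: [543.0, 205.8, 98.9]
tcp_rot: [3.138, 0.008, -1.436]
contact_force: [0.1, -0.7, -0.2]
grip_width: 29.6
28.55 tcp [543.  205.8  98.9] rpy [179.8   0.5 -82.3] F [ 0.1 -0.7 -0.2] w 29.6 q [0.23 0.57 1.53 0.01 1.04 1.66]
```

View pics/w23.png

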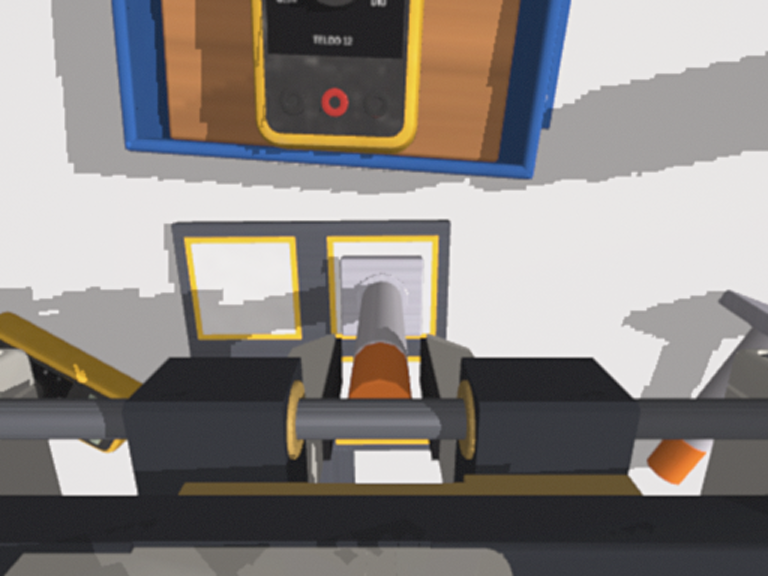

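View pics/s23.png

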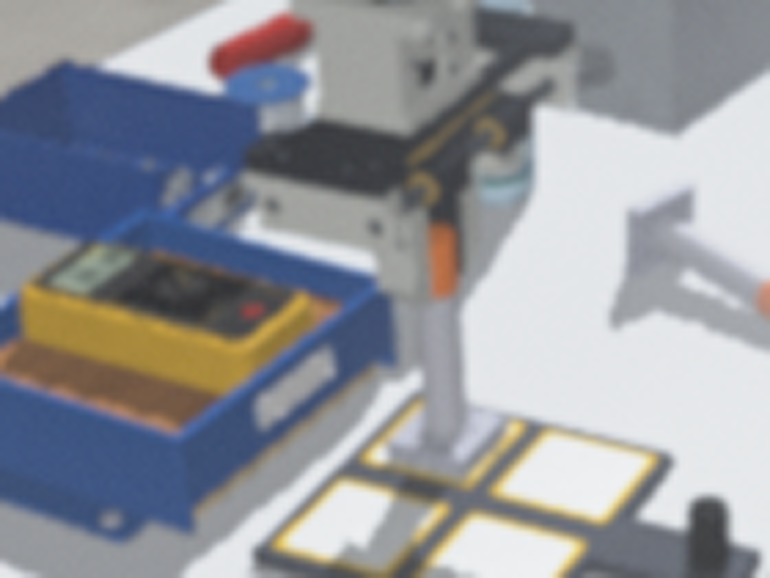

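```bash
python3 -c "
from h import *
diff('w23',[(328,237),(438,236)],[(341,257),(423,256)],18,8.3)"
python3 -m jog '{"xyz":[[0,0,0.3],[0,0,0.5],[0,0,0.8],[0,0,0.8],[0,-0.5,1],[-0.3,-1,1],[-0.5,-1,0.5],[-0.5,-1,0],[-0.5,-1,0],[-0.5,-1,0]],"angular":[[0,0,0],[0,0,0],[0,0,0],[0,0,0],[0,0,0],[0,0,0],[0,0,0],[0,0,0],[0,0,0],[0,0,0]]}';python3 -c "
from h import *
st();shot('wrist','w24',None,1.5);shot('top','t24',(100,60,460,340),2.1)"
```

```text
mark [542.2 205.1] foot [541.2 205.6] move [ 1.1 -0.4] sizes 61.4 44.5
time: 29.65
tool_pos: [497.1, 94.4, 208.6]
tcp_rot: [-3.136, 0.008, -1.432]
contact_force: [0.1, -0.3, -0.3]
grip_width: 29.5
29.65 tcp [497.1  94.4 208.6] rpy [-179.7    0.5  -82.1] F [ 0.1 -0.3 -0.3] w 29.5 q [0.03 0.32 1.61 0.01 1.21 1.46]
```

View pics/w24.png

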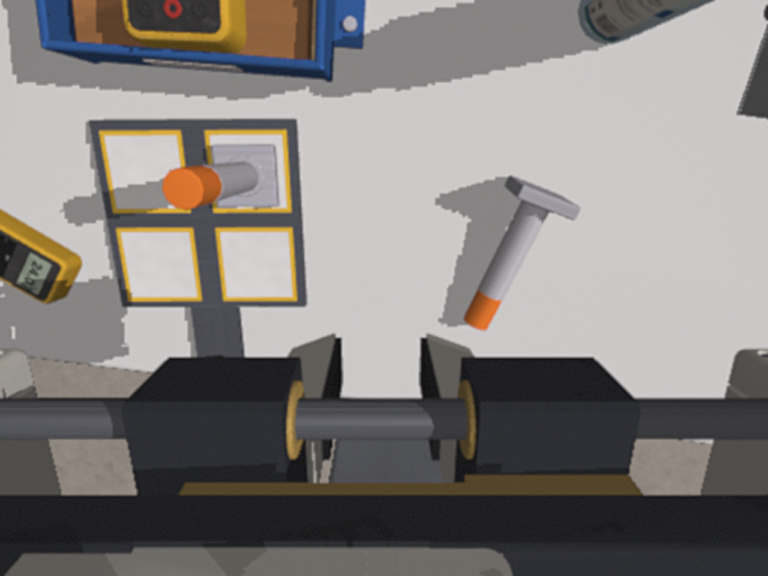

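View pics/t24.png

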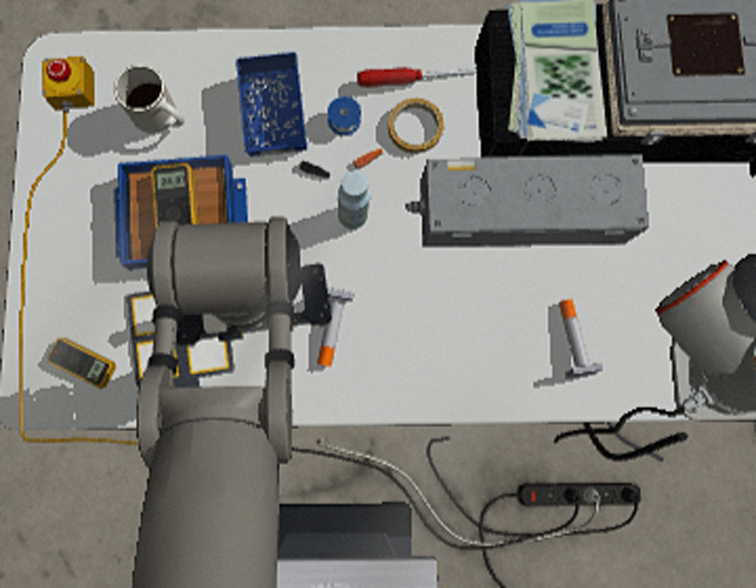

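The wrist view shows B standing on mark_2 and pillar A with head tip at (478,328), orange border at (492,294) and foot plate at (507..578,180..215). It's time to take A.

```bash
python3 -c "
from h import *
im,P=load('w24');q=lambda u,v,z:p2w('',(u/1.5,v/1.5),z,P)
print(q(478,327,11),q(481,296,22)+0,q(494,296,23),q(507,178,44),q(576,207,44))"
```

```text
[442.06585552   5.41135013  11.        ] [472.75735014  11.42750221  22.        ] [474.51554372   1.42814323  23.        ] [566.67718917  16.89374285  44.        ] [553.82341463 -35.71130781  44.        ]
```

```bash
python3 -m jog '{"xyz":[[-0.9,-0.9,-0.2],[-0.9,-0.9,-0.2],[-0.9,-0.9,-0.2],[-0.8,-0.9,-0.2],[-0.6,-0.9,-0.2],[0,0,-0.2],[0,0,0]],"angular":[[0,0,-0.5],[0,0,-0.5],[0,0,-0.5],[0,0,-0.5],[0,0,-0.5],[0,0,-0.4],[0,0,0]]}' -0.1;python3 -c "
from h import *
st();shot('wrist','w25',None,1.5)"
```

```text
time: 30.45
tool_pos: [415.5, 3.2, 188.6]
tcp_rot: [-3.127, 0.009, -1.75]
contact_force: [0.4, -0.9, -0.3]
grip_width: 50.4
30.45 tcp [415.5   3.2 188.6] rpy [-179.2    0.5 -100.3] F [ 0.4 -0.9 -0.3] w 50.4 q [-0.18  0.17  1.87  0.01  1.08  1.56]
```

View pics/w25.png

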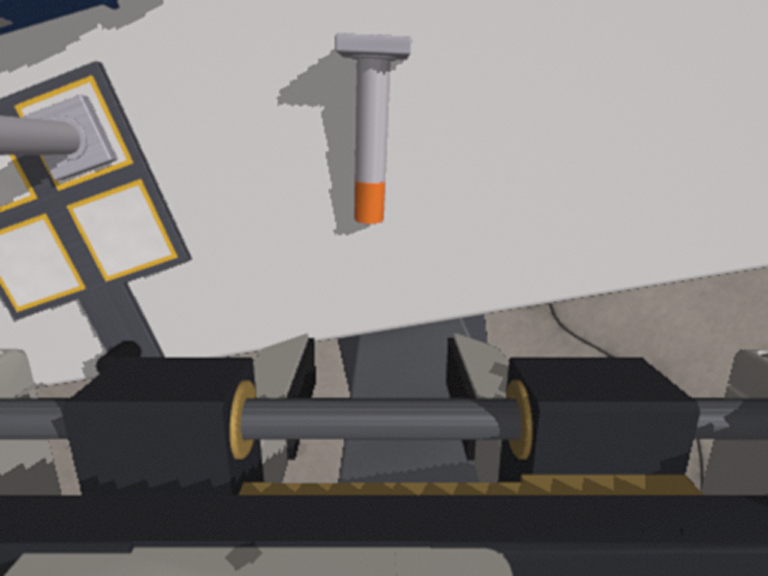

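```bash
python3 -c "
from h import *
im,P=load('w25');q=lambda u,v,z:p2w('',(u/1.5,v/1.5),z,P)
print('cam',-P[1].T@P[2])
print(q(369,221,5),q(369.5,183,22),q(373,65,34),q(335,36,47),q(411,38,47))"
```

```text
cam [491.24771951 -11.41209147 347.75491487]
[443.56227258   9.10733079   5.        ] [472.23787271   2.77942346  22.        ] [544.50721953 -13.44759036  34.        ] [561.97661757   6.11632683  47.        ] [552.73028609 -38.42593162  47.        ]
```

```bash
python3 -m jog '{"xyz":[[0.6,0.02,-0.9],[0.6,0.02,-0.9],[0.6,0.02,-0.9],[0.5,0.02,-0.9],[0.1,0,-0.9],[0,0,-0.9],[0,0,-0.9],[0,0,0],[0,0,0]],"angular":[[0,0.07,-0.1],[0,0.07,-0.1],[0,0,-0.1],[0,0,-0.1],[0,0,0],[0,0,0],[0,0,0],[0,0,0],[0,0,0]]}' -0.1;python3 -c "
from h import *
st();shot('wrist','w26',None,1.5)"
```

```text
time: 31.4
tool_pos: [473.8, 9.8, 62.7]
tcp_rot: [-3.13, 0.008, -1.774]
contact_force: [-0.8, 0.2, 0.7]
grip_width: 50.6
31.4 tcp [473.8   9.8  62.7] rpy [-179.3    0.4 -101.7] F [-0.8  0.2  0.7] w 50.6 q [-0.15  0.45  1.88  0.01  0.79  1.62]
```

View pics/w26.png

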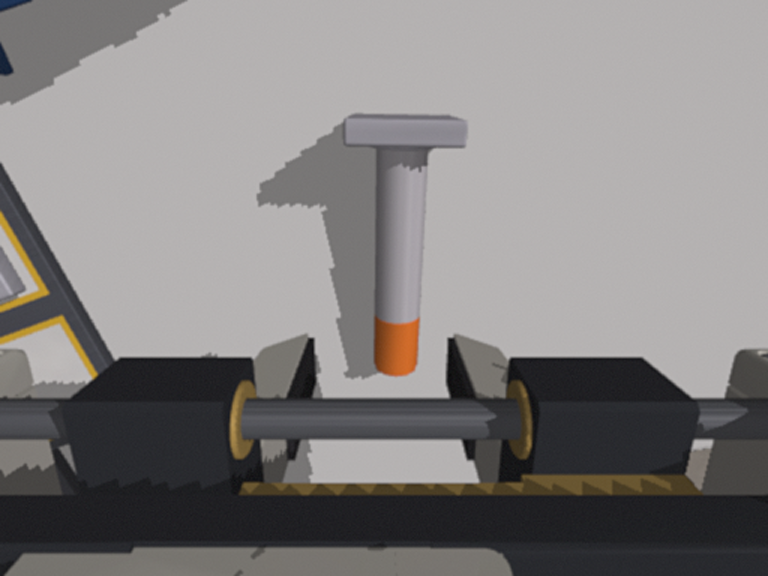

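```bash
python3 -c "
from h import *
im,P=load('w26');q=lambda u,v,z:p2w('',(u/1.5,v/1.5),z,P)
print(q(396,372,5),q(397,319,23),q(402,150,36),q(344,117,47),q(467,119,47),q(343,145,47),q(467,147,47))"
```

```text
[437.95678781   9.81113319   5.        ] [474.0945931    2.70932184  23.        ] [548.33659011 -13.44977424  36.        ] [563.98452525   5.43436601  47.        ] [554.26056209 -38.19999055  47.        ] [554.56364028   7.98023624  47.        ] [544.61127172 -36.74388787  47.        ]
```

```bash
python3 -m jog '{"xyz":[[-0.25,-0.13,-0.3],[-0.25,-0.13,-0.4],[0,0,-0.6],[0,0,-0.6],[0,0,-0.6],[0,0,-0.3],[0,0,0]],"angular":[[0,0.06,0],[0,0,0],[0,0,0],[0,0,0],[0,0,0],[0,0,0],[0,0,0]]}';python3 -c "
from h import *
st()"
```

```text
time: 32.15
tool_pos: [463.5, 3.3, 6.9]
tcp_rot: [-3.13, 0.006, -1.774]
contact_force: [0.6, 0.0, 0.3]
grip_width: 50.3
32.15 tcp [463.5   3.3   6.9] rpy [-179.3    0.4 -101.6] F [0.6 0.  0.3] w 50.3 q [-0.16  0.54  1.95  0.01  0.63  1.6 ]
```

```bash
python3 -m jog '{"xyz":[[0,0.05,-0.1],[0,0,0],[0,0,0],[0,0,0],[0,0,0]],"angular":[[0,0,0],[0,0,0],[0,0,0],[0,0,0],[0,0,0]]}' 0.53;python3 -c "
from h import *
st()"; python3 -m jog '{"xyz":[[0.07,-0.015,0.32],[0.07,-0.015,0.32],[0.11,-0.025,0.33],[0.11,-0.025,0.33],[0,0,0]],"angular":[[0,0,0],[0,0,0],[0,0,0],[0,0,0],[0,0,0]]}';python3 -c "
from h import *
st();shot('scene','s27',(180,130,340,250),5)"
```

```text
time: 32.65
tool_pos: [464.3, 4.1, 6.3]
tcp_rot: [-3.127, 0.007, -1.774]
contact_force: [-0.0, 1.3, 0.4]
grip_width: 22.3
32.65 tcp [464.3   4.1   6.3] rpy [-179.2    0.4 -101.6] F [-0.   1.3  0.4] w 22.3 q [-0.16  0.54  1.95  0.01  0.63  1.61]
time: 33.15
tool_pos: [472.4, 2.2, 35.1]
tcp_rot: [-3.127, 0.007, -1.774]
contact_force: [0.0, -0.4, -0.5]
grip_width: 21.5
33.15 tcp [472.4   2.2  35.1] rpy [-179.1    0.4 -101.6] F [ 0.  -0.4 -0.5] w 21.5 q [-0.16  0.5   1.91  0.01  0.71  1.61]
```

View pics/s27.png

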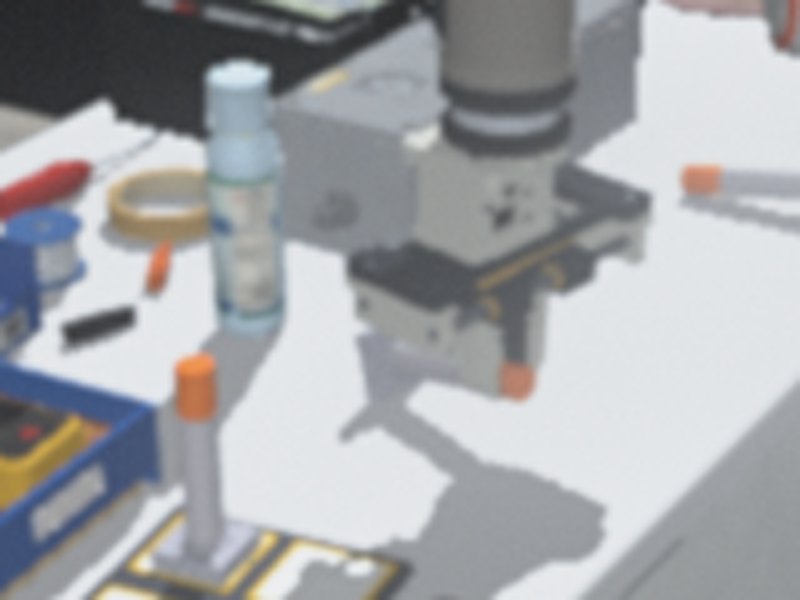

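```bash
python3 -m jog '{"xyz":[[0.16,-0.035,0.31],[0.17,-0.037,0.3],[0.2,-0.043,0.29],[0.21,-0.045,0.28],[0.24,-0.052,0.26],[0.25,-0.055,0.24],[0.27,-0.06,0.22],[0.28,-0.06,0.21],[0,0,0]],"angular":[[0,0,0],[0,0,0],[0,0,0],[0,0,0],[0,0,0],[0,0,0],[0,0,0],[0,0,0],[0,0,0]]}';python3 -c "
from h import *
st();shot('scene','s28',(180,130,340,250),5)"
```

```text
time: 34.1
tool_pos: [510.6, -6.2, 80.6]
tcp_rot: [-3.128, 0.006, -1.774]
contact_force: [-0.9, 0.2, -0.5]
grip_width: 21.7
34.1 tcp [510.6  -6.2  80.6] rpy [-179.2    0.4 -101.6] F [-0.9  0.2 -0.5] w 21.7 q [-0.17  0.48  1.77  0.01  0.88  1.6 ]
```

View pics/s28.png

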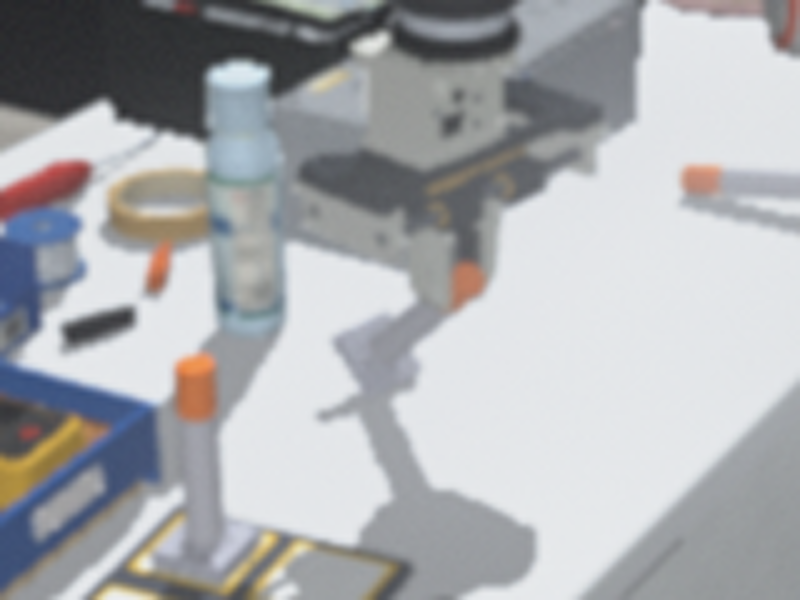

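```bash
python3 -m jog '{"xyz":[[0.3,-0.065,0.16],[0.31,-0.067,0.14],[0.32,-0.07,0.12],[0.32,-0.07,0.1],[0.33,-0.073,0.08],[0.335,-0.073,0.06],[0.34,-0.075,0.04],[0,0,0]],"angular":[[0,0,0],[0,0,0],[0,0,0],[0,0,0],[0,0,0],[0,0,0],[0,0,0],[0,0,0]]}';python3 -c "
from h import *
st();shot('scene','s29',(180,130,340,250),5)"
```

```text
time: 34.95
tool_pos: [559.0, -16.5, 95.8]
tcp_rot: [-3.129, 0.007, -1.774]
contact_force: [-1.1, -0.3, 4.2]
grip_width: 21.8
34.95 tcp [559.  -16.5  95.8] rpy [-179.3    0.4 -101.6] F [-1.1 -0.3  4.2] w 21.8 q [-0.17  0.53  1.61  0.01  0.98  1.6 ]
```

View pics/s29.png

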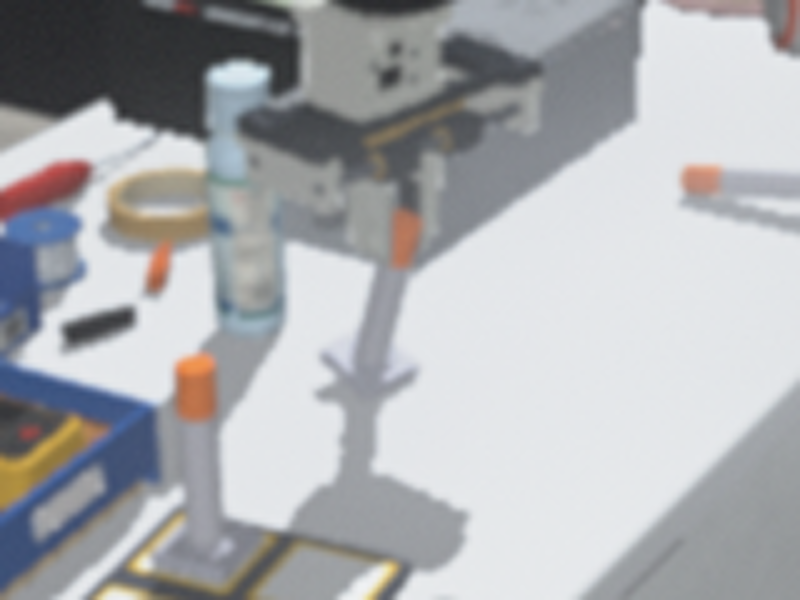

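```bash
python3 -m jog '{"xyz":[[0.33,-0.073,0],[0.33,-0.073,-0.02],[0.33,-0.073,-0.05],[0.3,-0.065,-0.07],[0.05,0,-0.05],[0,0,0],[0,0,0]],"angular":[[0,0,0],[0,0,0],[0,0,0],[0,0,0],[0,0,0],[0,0,0],[0,0,0]]}';python3 -c "
from h import *
st();shot('scene','s30',(180,130,340,250),5)"
```

```text
time: 35.7
tool_pos: [589.9, -22.7, 93.1]
tcp_rot: [-3.124, 0.007, -1.774]
contact_force: [0.0, -0.2, 4.0]
grip_width: 21.7
35.7 tcp [589.9 -22.7  93.1] rpy [-179.     0.4 -101.6] F [ 0.  -0.2  4. ] w 21.7 q [-0.17  0.58  1.53  0.01  1.01  1.6 ]
```

View pics/s30.png

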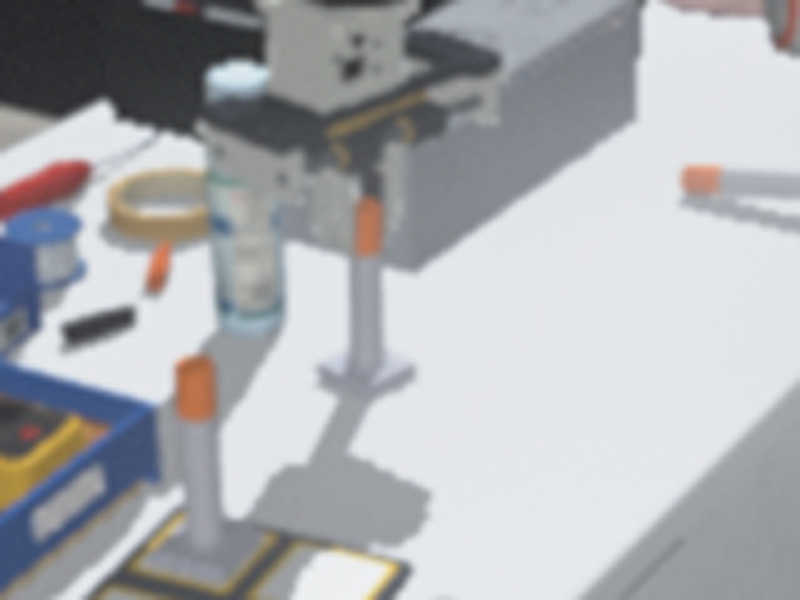

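```bash
python3 -m jog '{"xyz":[[0,0,0],[0,0,0],[0,0,0],[0,0,0]],"angular":[[0,0.08,0],[0,0.08,0],[0,0,0],[0,0,0]]}' 0.4; python3 -c "
from h import *
st()"; python3 -m jog '{"xyz":[[0,0,0],[0,0,0],[0,0,0],[0,0,0],[0,0,0.2],[0,0,0.4],[0,0,0.4],[0,0,0]],"angular":[[0,0,0],[0,0,0],[0,0,0],[0,0,0],[0,0,0],[0,0,0],[0,0,0],[0,0,0]]}' 1;python3 -c "
from h import *
st();shot('wrist','w31');shot('scene','s31',(180,130,340,250),5)"
```

```text
time: 36.15
tool_pos: [588.4, -22.7, 91.2]
tcp_rot: [3.137, 0.003, -1.774]
contact_force: [-0.2, -0.0, -0.8]
grip_width: 27.5
36.15 tcp [588.4 -22.7  91.2] rpy [ 179.7    0.2 -101.6] F [-0.2 -0.  -0.8] w 27.5 q [-0.17  0.59  1.51  0.    1.04  1.6 ]
time: 36.95
tool_pos: [587.5, -22.6, 112.0]
tcp_rot: [3.135, 0.003, -1.774]
contact_force: [0.6, -0.3, -2.2]
grip_width: 21.5
36.95 tcp [587.5 -22.6 112. ] rpy [ 179.6    0.2 -101.6] F [ 0.6 -0.3 -2.2] w 21.5 q [-0.17  0.57  1.49  0.    1.09  1.6 ]
```

View pics/s31.png

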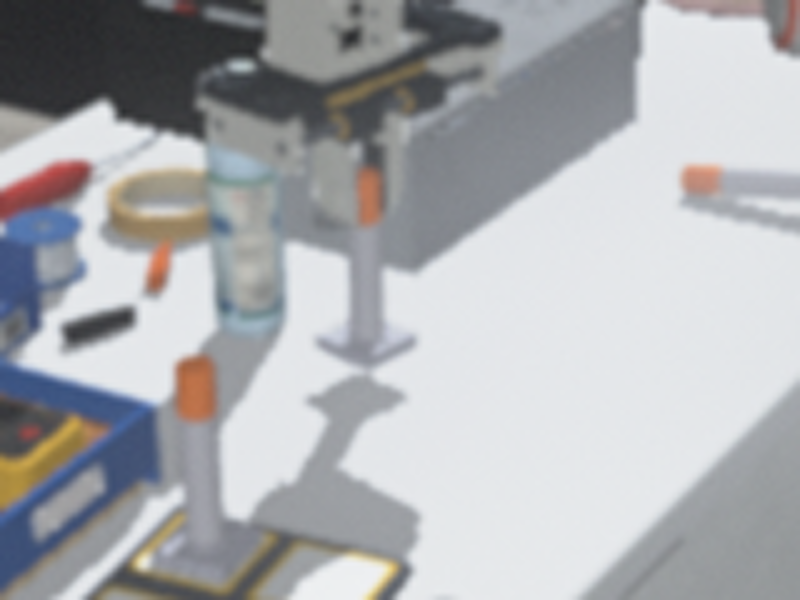

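View pics/w31.png

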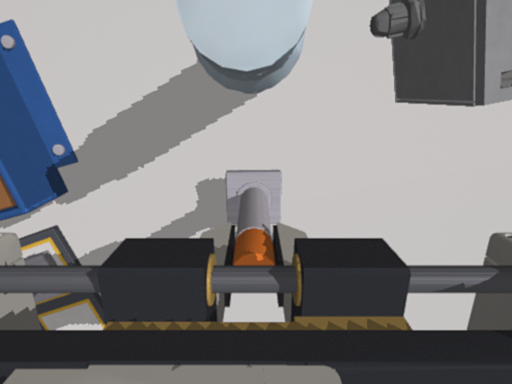

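```bash
python3 -m jog '{"xyz":[[-0.4,0.1,0],[-0.8,0.3,0],[-0.8,0.4,0],[-0.8,0.4,0],[-0.8,0.4,0],[-0.8,0.4,0],[-0.8,0.4,0],[-0.8,0.5,0],[-0.6,0.6,0],[-0.2,0.7,0]],"angular":[[0,0,0],[0,0,0.4],[0,0,0.4],[0,0,0.4],[0,0,0.4],[0,0,0.4],[0,0,0.4],[0,0,0.4],[0,0,0.4],[0,0,0.2]]}';python3 -c "
from h import *
st()"
```

```text
time: 38.05
tool_pos: [437.9, 63.9, 108.2]
tcp_rot: [3.126, 0.004, -1.406]
contact_force: [0.2, 1.2, -1.5]
grip_width: 21.3
38.05 tcp [437.9  63.9 108.2] rpy [179.1   0.2 -80.5] F [ 0.2  1.2 -1.5] w 21.3 q [-0.03  0.35  1.89  0.    0.92  1.38]
```

```bash
python3 -m jog '{"xyz":[[0.1,0.5,0.2],[0.15,0.8,0.2],[0.2,0.8,0],[0.2,0.8,0],[0.2,0.8,0],[0.2,0.8,0],[0.2,0.8,0],[0.2,0.7,0],[0.1,0.3,0],[0,0,0]],"angular":[[0,-0.05,-0.1],[0,-0.05,-0.1],[0,-0.05,0],[0,0,0],[0,0,0],[0,0,0],[0,0,0],[0,0,0],[0,0,0],[0,0,0]]}';python3 -c "
from h import *
st();shot('wrist','w32',None,1.5)"
```

```text
time: 39.05
tool_pos: [460.8, 196.1, 115.3]
tcp_rot: [3.135, 0.002, -1.425]
contact_force: [0.4, 0.6, -1.4]
grip_width: 21.3
39.05 tcp [460.8 196.1 115.3] rpy [ 1.796e+02  1.000e-01 -8.160e+01] F [ 0.4  0.6 -1.4] w 21.3 q [0.25 0.42 1.74 0.   0.98 1.67]
```

View pics/w32.png

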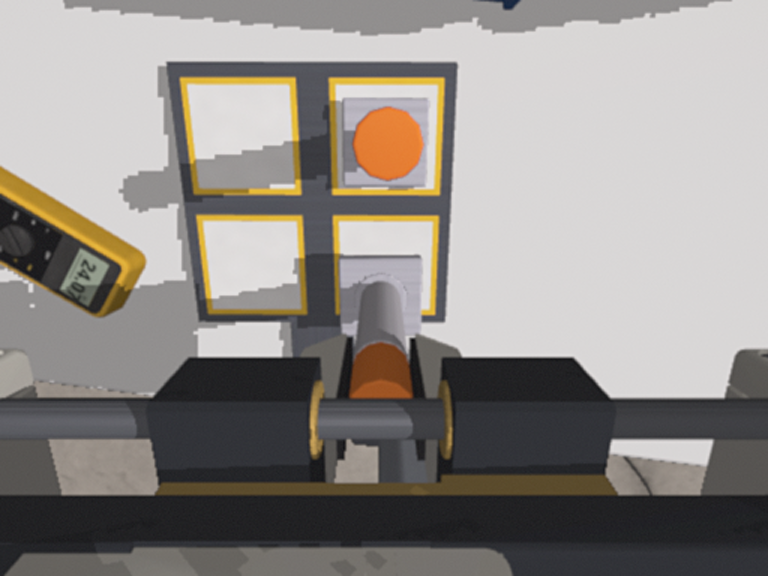

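B stands centred on mark_2. The held pillar needs to go about 8 mm forward for mark_0.

```bash
python3 -c "
from h import *
diff('w32',[(333,216),(438,215)],[(340,256),(422,255)],34,8.3)
diff('w32',[(330,79),(443,79)],[(343,99),(428,98)],18,8.3)"
python3 -m jog '{"xyz":[[0.3,0,-0.15],[0.25,-0.02,-0.1],[0,0,0],[0,0,0]],"angular":[[0,0,0],[0,0,0],[0,0,0],[0,0,0]]}';python3 -c "
from h import *
st();shot('wrist','w33',None,1.5)"
```

```text
mark [469.2 195. ] foot [459.2 196.2] move [ 9.9 -1.2] sizes 61.5 44.5
mark [541.9 205.4] foot [539.3 205.6] move [ 2.6 -0.2] sizes 60.8 44.5
time: 39.5
tool_pos: [472.4, 193.3, 109.5]
tcp_rot: [3.134, 0.001, -1.427]
contact_force: [-1.3, -0.8, -1.8]
grip_width: 21.2
39.5 tcp [472.4 193.3 109.5] rpy [ 1.796e+02  1.000e-01 -8.170e+01] F [-1.3 -0.8 -1.8] w 21.2 q [0.24 0.45 1.72 0.   0.98 1.66]
```

View pics/w33.png

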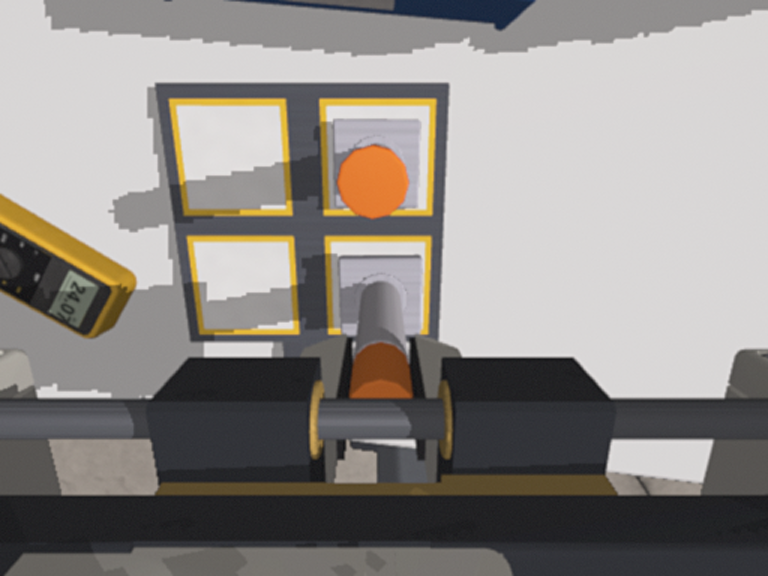

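```bash
python3 -c "
from h import *
diff('w33',[(325,238),(431,236)],[(339,257),(422,255)],28.3,8.3)
diff('w33',[(319,100),(437,100)],[(333,121),(421,120)],18,8.3)"
python3 -m jog '{"xyz":[[-0.05,0.05,-0.2],[0,0,-0.15],[0,0,0]],"angular":[[0,-0.03,0],[0,0,0],[0,0,0]]}';python3 -c "
from h import *
st();shot('wrist','w34',None,1.5)"
```

```text
mark [468.5 194.7] foot [470.4 193.5] move [-1.9  1.2] sizes 61.7 45.1
mark [541.9 205.2] foot [539.2 205.3] move [ 2.7 -0.1] sizes 62.8 45.6
time: 39.85
tool_pos: [471.1, 194.1, 102.0]
tcp_rot: [3.137, 0.0, -1.427]
contact_force: [-0.0, -0.4, -1.6]
grip_width: 21.3
39.85 tcp [471.1 194.1 102. ] rpy [179.7   0.  -81.8] F [-0.  -0.4 -1.6] w 21.3 q [0.24 0.45 1.73 0.   0.96 1.67]
```

View pics/w34.png

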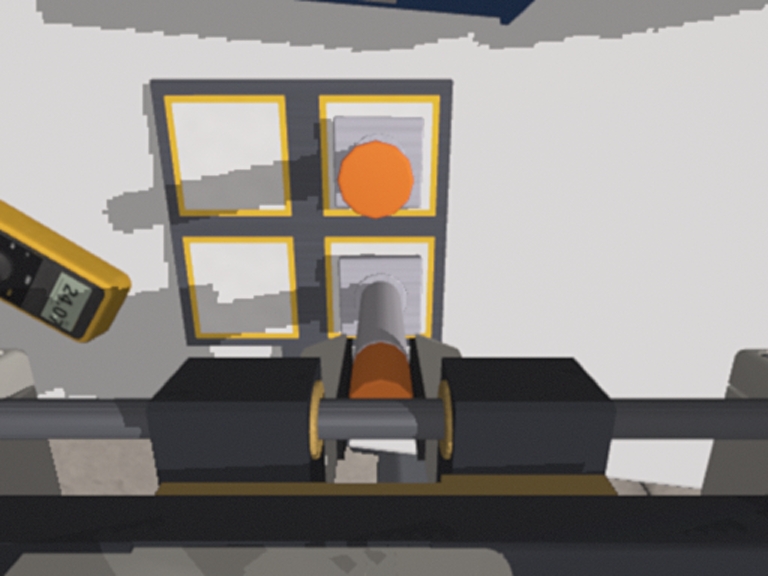

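```bash
python3 -c "
from h import *
diff('w34',[(325,239),(433,238)],[(339,257),(422,256)],21,8.3)"
python3 -m jog '{"xyz":[[-0.03,0.03,-0.2]],"angular":[[0,0,0]]}';python3 -c "
from h import *
st()"
```

```text
mark [468.3 194.9] foot [469.1 194.2] move [-0.9  0.7] sizes 61.1 45.0
time: 40.0
tool_pos: [471.1, 195.0, 98.6]
tcp_rot: [3.139, 0.001, -1.427]
contact_force: [0.7, 5.1, 37.6]
grip_width: 21.0
40.0 tcp [471.1 195.   98.6] rpy [179.8   0.  -81.8] F [ 0.7  5.1 37.6] w 21.0 q [0.24 0.46 1.74 0.   0.95 1.67]
```

```bash
python3 -m jog '{"xyz":[[0,0,0.03],[0,0,0],[0,0,0]],"angular":[[0,0,0],[0,0,0],[0,0,0]]}' 0.35;python3 -c "
from h import *
st();shot('wrist','w35',None,1.5)"
python3 -m jog '{"xyz":[[0,0,0.3],[0,0,0.5],[0,0,0.8],[0,0,0.8],[0,-0.5,1],[0,-1,1],[-0.2,-1,0.5],[-0.2,-1,0],[-0.2,-1,0],[-0.2,-1,0]],"angular":[[0,0,0],[0,0,0],[0,0,0],[0,0,0],[0,0,0],[0,0,0],[0,0,0.3],[0,0,0.3],[0,0,0.3],[0,0,0]]}';python3 -c "
from h import *
st();shot('wrist','w36',None,1.5)"
```

```text
time: 40.3
tool_pos: [471.6, 195.4, 99.6]
tcp_rot: [3.141, 0.001, -1.427]
contact_force: [0.0, 0.1, -0.6]
grip_width: 29.9
40.3 tcp [471.6 195.4  99.6] rpy [ 1.80e+02  1.00e-01 -8.18e+01] F [ 0.   0.1 -0.6] w 29.9 q [0.24 0.46 1.74 0.   0.95 1.67]
time: 41.35
tool_pos: [455.7, 83.7, 209.2]
tcp_rot: [-3.135, -0.0, -1.324]
contact_force: [0.7, -0.4, 0.1]
grip_width: 29.8
41.35 tcp [455.7  83.7 209.2] rpy [-179.6   -0.   -75.9] F [ 0.7 -0.4  0.1] w 29.8 q [0.02 0.24 1.72 0.   1.17 1.34]
```

View pics/w35.png

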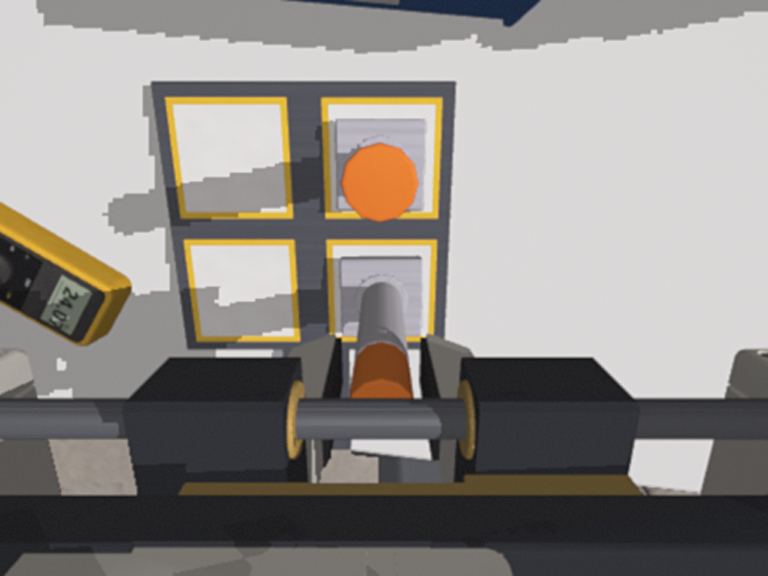

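View pics/w36.png

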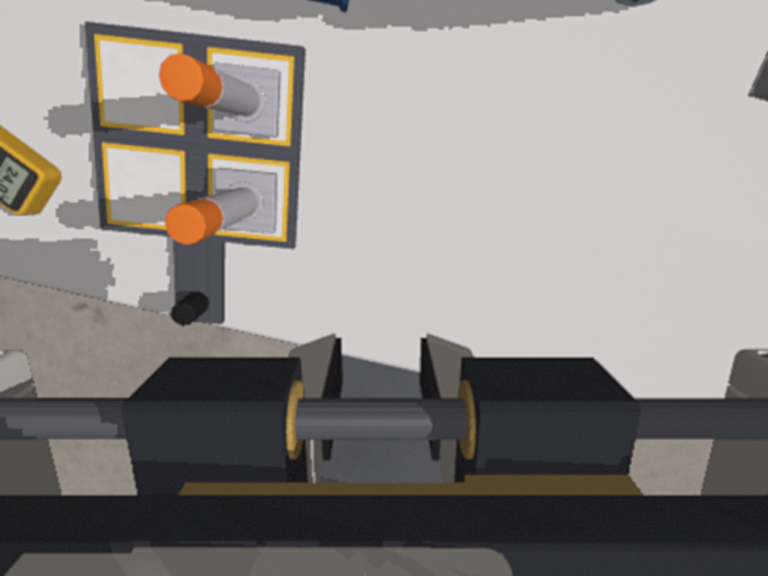

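```bash
python3 -m jog '{"xyz":[[0,-1,0],[0,-1,0],[0,-1,0],[0,-1,0],[0,-1,0],[0,-1,0],[0,-1,0],[0,-1,0],[0,-1,0],[0,-1,0]],"angular":[[0,0,-0.1],[0,0,-0.1],[0,0,-0.1],[0,0,-0.1],[0,0,-0.1],[0,0,-0.1],[0,0,-0.1],[0,0,-0.1],[0,0,0],[0,0,0]]}' -0.1;python3 -m jog '{"xyz":[[-0.3,-1,0],[-0.3,-1,0],[-0.3,-1,0],[-0.3,-1,0],[-0.3,-1,0],[-0.3,-1,0],[-0.3,-1,0],[0,-1,0],[0,-1,0],[0,-1,0]],"angular":[[0,0,0],[0,0,0],[0,0,0],[0,0,0],[0,0,0],[0,0,0],[0,0,0],[0,0,0],[0,0,0],[0,0,0]]}';python3 -m jog '{"xyz":[[0,-0.8,0],[0,-0.5,0],[0,0,0]],"angular":[[0,0,0],[0,0,0],[0,0,0]]}';python3 -c "
from h import *
st();shot('wrist','w37',None,1.5);shot('top','t37',(100,60,460,340),2.1)"
```

```text
time: 42.4
tool_pos: [456.2, -123.2, 217.6]
tcp_rot: [-3.126, -0.004, -1.413]
contact_force: [0.2, 0.1, 0.3]
grip_width: 50.2
time: 43.4
tool_pos: [414.5, -329.7, 225.5]
tcp_rot: [-3.119, -0.009, -1.415]
contact_force: [-0.0, 0.3, 0.4]
grip_width: 50.5
time: 43.7
tool_pos: [414.9, -358.5, 227.2]
tcp_rot: [-3.118, -0.011, -1.418]
contact_force: [0.7, -0.0, 0.4]
grip_width: 50.6
43.7 tcp [ 414.9 -358.5  227.2] rpy [-178.7   -0.6  -81.2] F [ 0.7 -0.   0.4] w 50.6 q [-0.86  0.37  1.48  0.01  1.27  0.55]
```

View pics/w37.png

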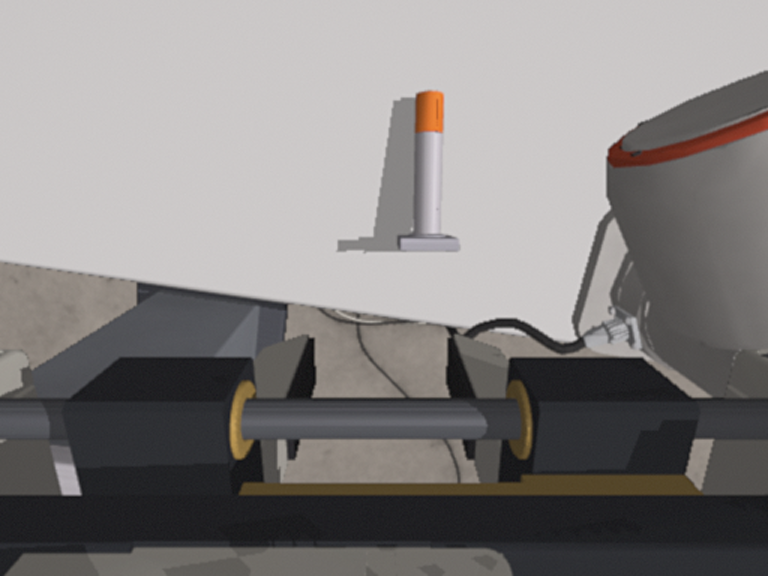

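View pics/t37.png

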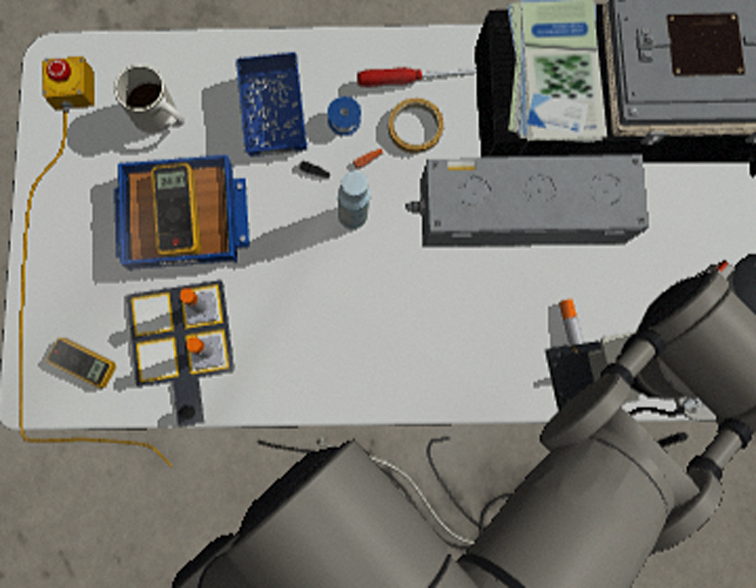

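```bash
python3 -c "
from h import *
im,P=load('w37');q=lambda u,v,z:p2w('',(u/1.5,v/1.5),z,P).round(1)
print('pillar',q(429,92,14),q(429,132,23),q(428,236,34),q(399,237,46),q(459,237,46))
for z in (0,10,50,100,150): print(z,q(608,155,z),q(585,310,z),q(610,200,z))
print('top')
im,P=load('t37');f=lambda x,y,z:p2w('',(x/2.1+100,y/2.1+60),z,P).round()
d,P0=load('t24')
g=lambda x,y,z:p2w('',(x/2.1+100,y/2.1+60),z,P0).round()
for z in (0,100,200): print(z,g(657,310,z),g(690,388,z),g(675,340,z),g(725,262,z))
"
```

```text
pillar [ 542.6 -378.4   14. ] [ 513.3 -382.7   23. ] [ 435.9 -394.9   34. ] [ 433.6 -371.5   46. ] [ 440.5 -416.8   46. ]
0 [ 519.8 -535.     0. ] [ 385.5 -553.2    0. ] [ 484.4 -547.2    0. ]
10 [ 519.  -530.1   10. ] [ 388.2 -547.8   10. ] [ 484.6 -542.    10. ]
50 [ 515.9 -510.4   50. ] [ 398.9 -526.2   50. ] [ 485.1 -521.1   50. ]
100 [ 512.  -485.8  100. ] [ 412.4 -499.3  100. ] [ 485.8 -494.9  100. ]
150 [ 508.1 -461.2  150. ] [ 425.8 -472.4  150. ] [ 486.4 -468.8  150. ]
top
0 [ 522. -531.    0.] [ 397. -571.    0.] [ 473. -555.    0.] [ 599. -649.    0.]
100 [ 507. -489.  100.] [ 392. -526.  100.] [ 462. -511.  100.] [ 578. -598.  100.]
200 [ 493. -448.  200.] [ 388. -481.  200.] [ 452. -468.  200.] [ 557. -546.  200.]
```

```bash
python3 -c "
from h import *
shot('scene','s37',(280,40,512,240),3.2)"
```

```text
(no output)
```

View pics/s37.png

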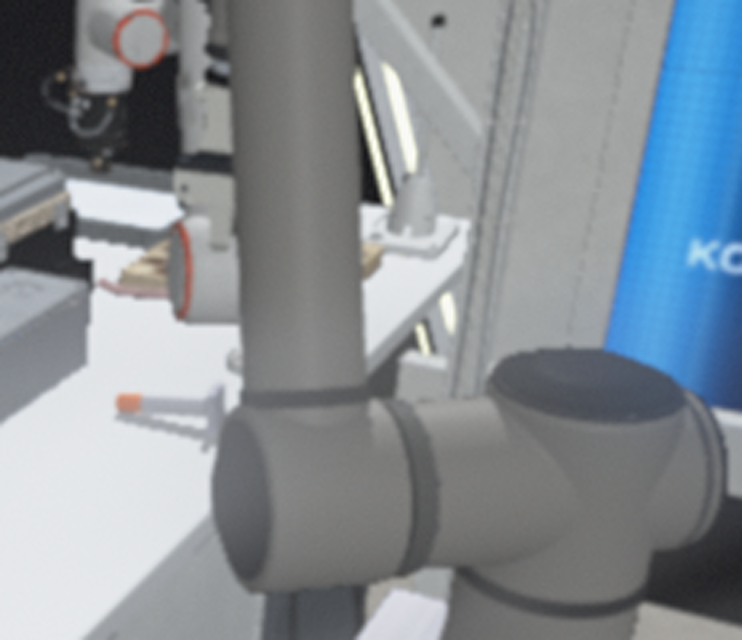

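```bash
python3 -c "
from h import *
def tri(a,b):
    (Pa,u),(Pb,v)=a,b
    M=lambda P:P[0]@np.hstack([P[1],P[2][:,None]])
    X=cv2.triangulatePoints(M(Pa),M(Pb),np.array(u,float).reshape(2,1),np.array(v,float).reshape(2,1)).ravel();return (X[:3]/X[3]).round()
S=load('s37')[1];T=load('t24')[1];W=load('w37')[1]
f=lambda x,y:(x/2.1+100,y/2.1+60)
g=lambda x,y:(x/3.2+280,y/3.2+40)
print('ring centre',tri((T,f(691,286)),(S,g(181,270))))
print('ring low',tri((T,f(657,310)),(S,g(183,320))))
print('ring high',tri((T,f(725,262)),(S,g(183,222))))
print('check pillar head',tri((T,f(567,300)),(S,g(117,402))))
"
```

```text
ring centre [ 540. -531.  125.]
ring low [ 516. -497.   77.]
ring high [ 559. -562.  173.]
check pillar head [ 543. -384.    8.]
```

```bash
python3 -m jog '{"xyz":[[0.6,-0.15,-0.8],[0.6,-0.15,-0.8],[0.6,-0.15,-0.8],[0.6,-0.15,-0.8],[0.6,-0.15,-0.8],[0.6,-0.15,-0.8],[0.6,-0.15,-0.8],[0.6,-0.1,-0.8],[0,0,-0.8],[0,0,0]],"angular":[[0,0.05,0],[0,0.05,0],[0,0.05,0],[0,0.05,0],[0,0,0],[0,0,0],[0,0,0],[0,0,0],[0,0,0],[0,0,0]]}' -0.1;python3 -c "
from h import *
st();shot('wrist','w38',None,1.5)"
```

```text
time: 44.85
tool_pos: [516.6, -370.6, 80.6]
tcp_rot: [-3.139, -0.006, -1.408]
contact_force: [0.2, 1.3, -0.6]
grip_width: 50.3
44.85 tcp [ 516.6 -370.6   80.6] rpy [-179.8   -0.4  -80.7] F [ 0.2  1.3 -0.6] w 50.3 q [-0.74  0.67  1.39 -0.    1.07  0.67]
```

View pics/w38.png

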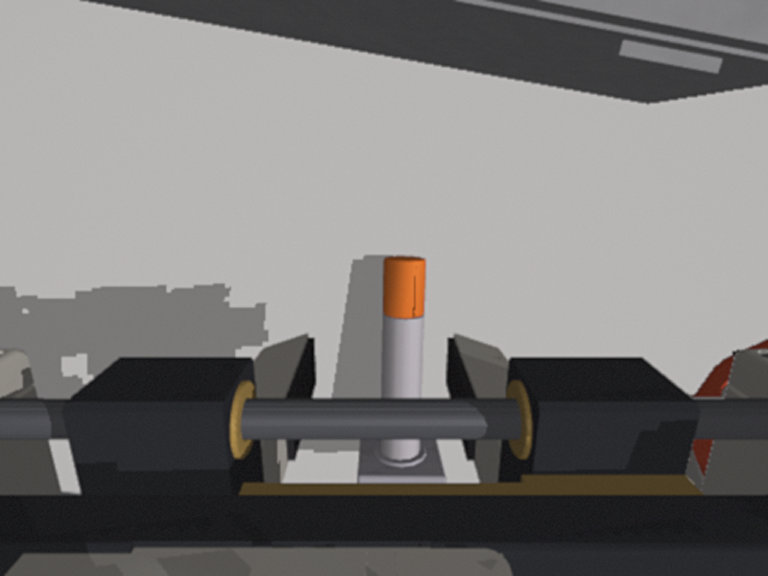

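```bash
python3 -c "
from h import *
im,P=load('w38');q=lambda u,v,z:p2w('',(u/1.5,v/1.5),z,P).round(1)
print(q(404,258,16),q(403.5,318,23),q(402,450,33), q(720,350,77),q(695,440,77),q(720,350,110))"
python3 -m jog '{"xyz":[[0.1,-0.25,-0.4],[0.1,-0.25,-0.4],[0,0,-0.4],[0,0,-0.4],[0,0,0]],"angular":[[0,0,0],[0,0,0],[0,0,0],[0,0,0],[0,0,0]]}';python3 -c "
from h import *
st();shot('wrist','w39',None,1.5)"
```

```text
[ 543.  -378.4   16. ] [ 513.6 -383.    23. ] [ 442.7 -394.4   33. ] [ 540.5 -501.7   77. ] [ 499.5 -506.9   77. ] [ 551.5 -472.1  110. ]
time: 45.4
tool_pos: [522.4, -382.6, 51.0]
tcp_rot: [-3.134, -0.012, -1.408]
contact_force: [-0.6, -0.2, 0.7]
grip_width: 50.5
45.4 tcp [ 522.4 -382.6   51. ] rpy [-179.6   -0.7  -80.7] F [-0.6 -0.2  0.7] w 50.5 q [-0.75  0.72  1.38 -0.    1.02  0.66]
```

View pics/w39.png

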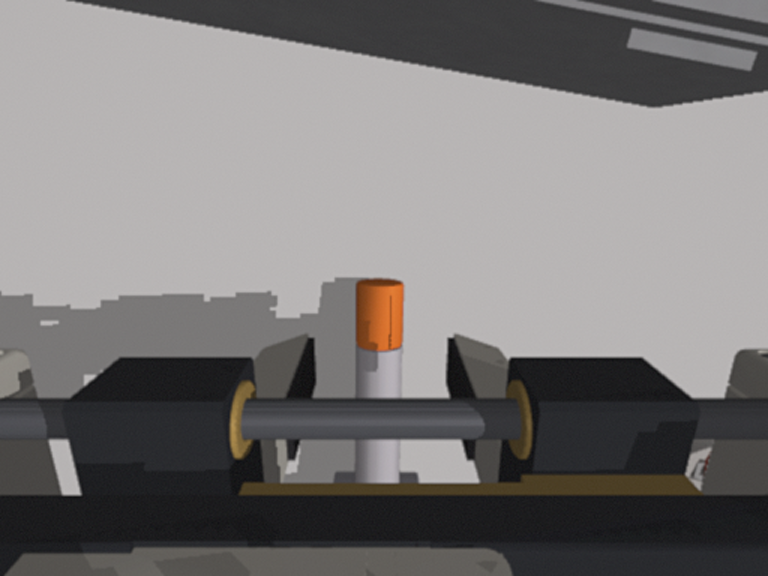

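```bash
python3 -m jog '{"xyz":[[0.04,0.04,-0.5],[0,0,-0.5],[0,0,-0.5],[0,0,-0.5],[0,0,-0.25],[0,0,0]],"angular":[[0,0,0],[0,0,0],[0,0,0],[0,0,0],[0,0,0],[0,0,0]]}';python3 -c "
from h import *
st()"
```

```text
time: 46.05
tool_pos: [523.2, -381.5, 2.4]
tcp_rot: [-3.134, -0.012, -1.408]
contact_force: [0.3, 0.7, 0.0]
grip_width: 50.6
46.05 tcp [ 523.2 -381.5    2.4] rpy [-179.6   -0.7  -80.7] F [0.3 0.7 0. ] w 50.6 q [-0.75  0.79  1.41 -0.    0.93  0.66]
```

```bash
python3 -m jog '{"xyz":[[0,0,0.1],[0,0,0],[0,0,0],[0,0,0],[0,0,0]],"angular":[[0,0,0],[0,0,0],[0,0,0],[0,0,0],[0,0,0]]}' 0.53;python3 -c "
from h import *
st()"; python3 -m jog '{"xyz":[[-0.07,-0.011,0.32],[-0.07,-0.011,0.32],[-0.11,-0.018,0.33],[-0.11,-0.018,0.33],[0,0,0]],"angular":[[0,0,0],[0,0,0],[0,0,0],[0,0,0],[0,0,0]]}';python3 -c "
from h import *
st();shot('scene','s40',(250,100,410,220),5);shot('wrist','w40')"
```

```text
time: 46.55
tool_pos: [523.9, -382.2, 5.8]
tcp_rot: [-3.132, -0.014, -1.408]
contact_force: [-0.6, -0.1, -0.2]
grip_width: 22.4
46.55 tcp [ 523.9 -382.2    5.8] rpy [-179.5   -0.8  -80.7] F [-0.6 -0.1 -0.2] w 22.4 q [-0.75  0.78  1.41 -0.    0.93  0.66]
time: 47.05
tool_pos: [515.9, -383.1, 34.5]
tcp_rot: [-3.132, -0.013, -1.408]
contact_force: [1.0, 0.8, -0.1]
grip_width: 21.5
47.05 tcp [ 515.9 -383.1   34.5] rpy [-179.5   -0.8  -80.7] F [ 1.   0.8 -0.1] w 21.5 q [-0.76  0.74  1.41 -0.    0.98  0.65]
```

View pics/s40.png

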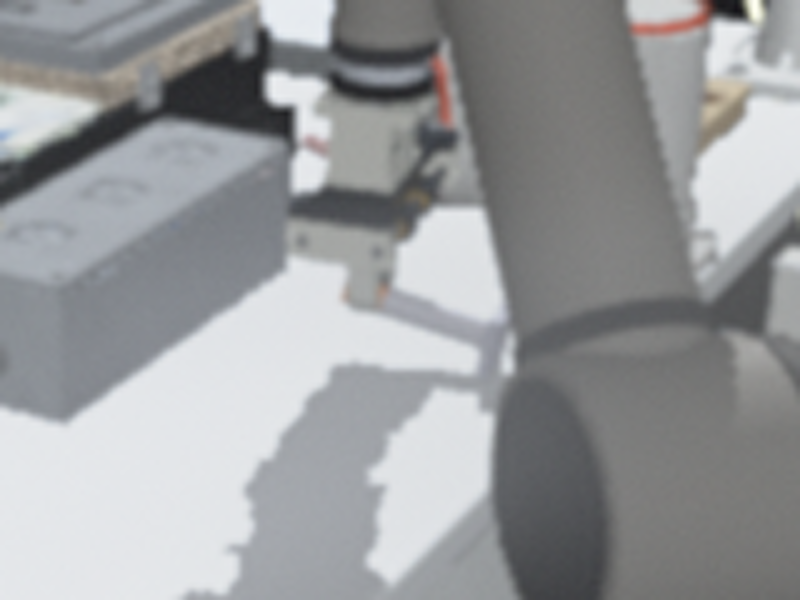

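View pics/w40.png

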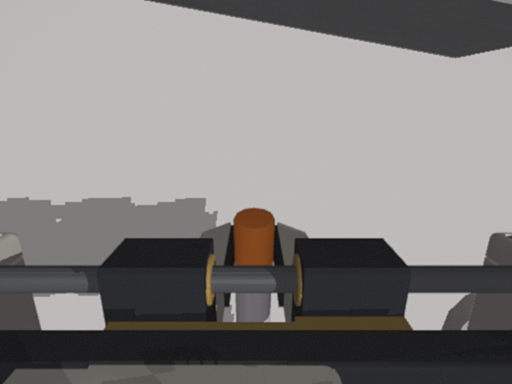

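```bash
python3 -m jog '{"xyz":[[-0.16,-0.03,0.31],[-0.17,-0.03,0.3],[-0.2,-0.035,0.29],[-0.21,-0.035,0.28],[-0.24,-0.04,0.26],[-0.25,-0.04,0.24],[-0.27,-0.043,0.22],[-0.28,-0.045,0.21],[0,0,0]],"angular":[[0,0,0],[0,0,0],[0,0,0],[0,0,0],[0,0,0],[0,0,0],[0,0,0],[0,0,0],[0,0,0]]}';python3 -c "
from h import *
st();shot('scene','s41',(250,100,410,220),5)"
```

```text
time: 48.05
tool_pos: [477.1, -389.0, 79.6]
tcp_rot: [-3.132, -0.012, -1.408]
contact_force: [0.4, 0.4, 0.3]
grip_width: 21.6
48.05 tcp [ 477.1 -389.    79.6] rpy [-179.5   -0.7  -80.7] F [0.4 0.4 0.3] w 21.6 q [-0.81  0.64  1.46  0.    1.03  0.6 ]
```

View pics/s41.png

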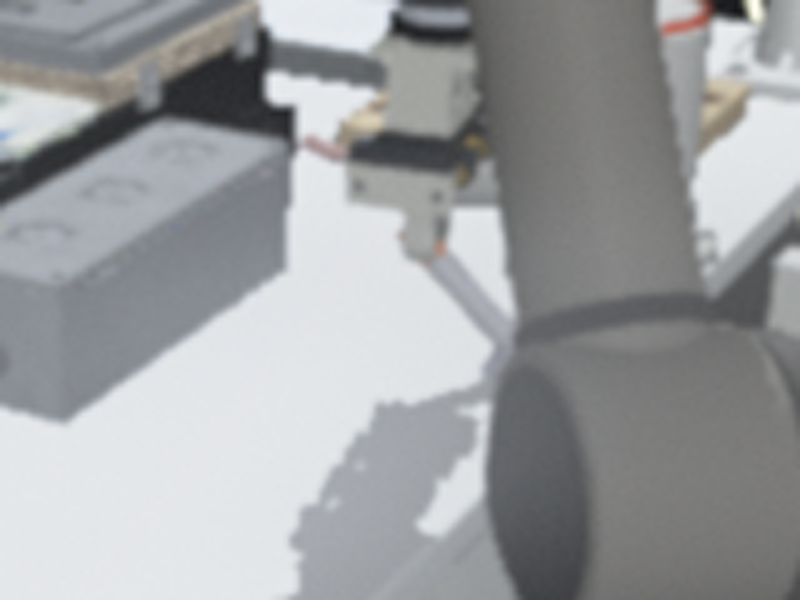

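```bash
python3 -m jog '{"xyz":[[-0.3,-0.05,0.16],[-0.31,-0.05,0.14],[-0.32,-0.052,0.12],[-0.32,-0.052,0.1],[-0.33,-0.053,0.08],[-0.335,-0.053,0.06],[-0.34,-0.053,0.03],[0,0,0]],"angular":[[0,0,0],[0,0,0],[0,0,0],[0,0,0],[0,0,0],[0,0,0],[0,0,0],[0,0,0]]}';python3 -c "
from h import *
st()"; python3 -m jog '{"xyz":[[-0.33,-0.053,0],[-0.33,-0.053,-0.02],[-0.33,-0.053,-0.05],[0,0,0]],"angular":[[0,0,0],[0,0,0],[0,0,0],[0,0,0]]}';python3 -c "
from h import *
st();shot('scene','s42',(250,100,410,220),5);shot('wrist','w42')"
```

```text
time: 48.9
tool_pos: [429.3, -397.1, 95.8]
tcp_rot: [-3.13, -0.014, -1.408]
contact_force: [0.5, 1.4, 1.1]
grip_width: 21.3
48.9 tcp [ 429.3 -397.1   95.8] rpy [-179.3   -0.8  -80.7] F [0.5 1.4 1.1] w 21.3 q [-0.88  0.57  1.54  0.    1.01  0.53]
time: 49.3
tool_pos: [408.1, -400.8, 95.5]
tcp_rot: [-3.129, -0.016, -1.408]
contact_force: [0.1, 1.9, 1.6]
grip_width: 21.6
49.3 tcp [ 408.1 -400.8   95.5] rpy [-179.3   -0.9  -80.7] F [0.1 1.9 1.6] w 21.6 q [-0.91  0.55  1.58  0.    0.99  0.49]
```

View pics/s42.png

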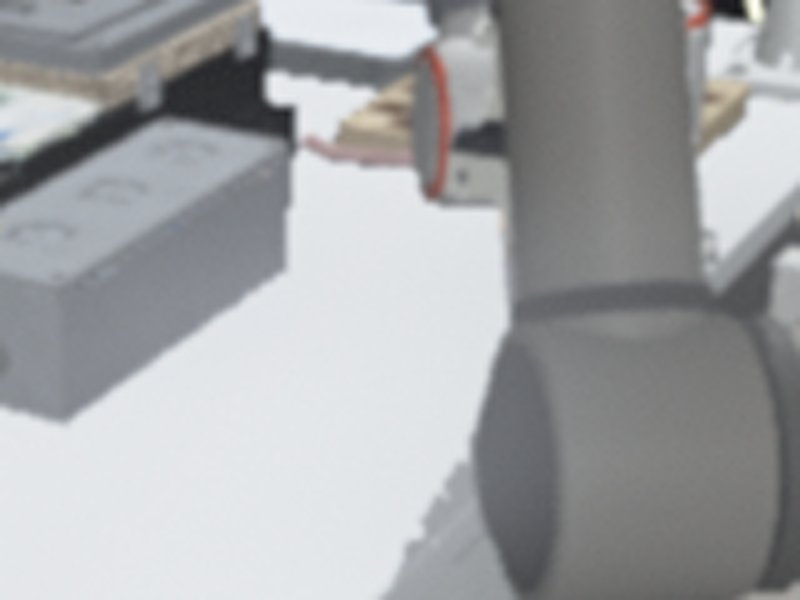

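View pics/w42.png

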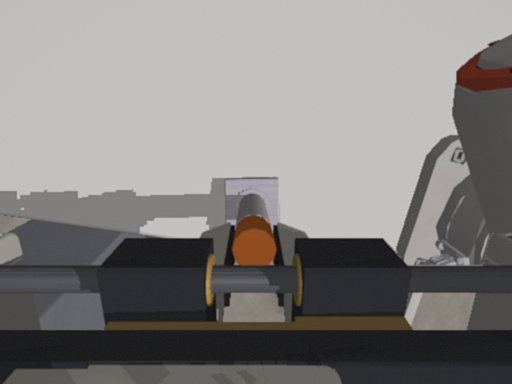

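```bash
python3 -m jog '{"xyz":[[-0.25,-0.04,-0.12],[-0.1,-0.02,-0.1],[0,0,0]],"angular":[[0,0,0],[0,0,0],[0,0,0]]}';python3 -c "
from h import *
st()"; python3 -m jog '{"xyz":[[0,0,0],[0,0,0],[0,0,0],[0,0,0]],"angular":[[0,0,0],[0,0,0],[0,0,0],[0,0,0]]}' 0.42;python3 -c "
from h import *
st();shot('wrist','w43')"
```

```text
time: 49.7
tool_pos: [402.3, -402.6, 94.4]
tcp_rot: [-3.127, -0.019, -1.407]
contact_force: [1.0, 0.1, -2.5]
grip_width: 21.3
49.7 tcp [ 402.3 -402.6   94.4] rpy [-179.2   -1.1  -80.6] F [ 1.   0.1 -2.5] w 21.3 q [-0.92  0.54  1.6   0.    0.98  0.48]
time: 50.1
tool_pos: [401.9, -402.6, 92.7]
tcp_rot: [-3.129, -0.018, -1.406]
contact_force: [-0.2, -0.3, 0.2]
grip_width: 26.8
50.1 tcp [ 401.9 -402.6   92.7] rpy [-179.3   -1.   -80.5] F [-0.2 -0.3  0.2] w 26.8 q [-0.92  0.55  1.6   0.    0.98  0.48]
```

View pics/w43.png

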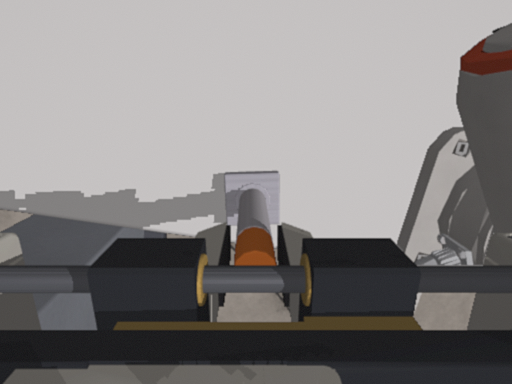

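```bash
python3 -m jog '{"xyz":[[0,0,0],[0,0,0],[0,0,0],[0,0,0],[0,0,0.2],[0,0,0.4],[0,0,0.5],[0,0,0.1],[0,0,0]],"angular":[[0.08,0.07,0],[0.08,0.07,0],[0,0,0],[0,0,0],[0,0,0],[0,0,0],[0,0,0],[0,0,0],[0,0,0]]}' 1;python3 -c "
from h import *
st();shot('wrist','w44')"
```

```text
time: 51.05
tool_pos: [401.5, -402.1, 117.9]
tcp_rot: [3.14, 0.004, -1.405]
contact_force: [-0.1, 0.1, -3.1]
grip_width: 21.2
51.05 tcp [ 401.5 -402.1  117.9] rpy [179.9   0.3 -80.5] F [-0.1  0.1 -3.1] w 21.2 q [-0.92  0.53  1.55  0.    1.07  0.48]
```

View pics/w44.png

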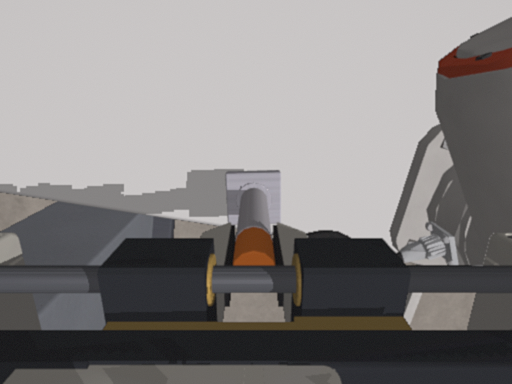

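```bash
python3 -m jog '{"xyz":[[0.2,0.4,0.1],[0.2,0.7,0.1],[0.1,0.9,0.05],[0.05,0.9,0.05],[0.05,0.9,0.05],[0.05,0.9,0],[0.05,0.9,0],[0.05,0.9,0],[0.05,0.9,0],[0.05,0.9,0]],"angular":[[0,0,0],[0,0,0],[0,0,0],[0,0,0],[0,0,0],[0,0,0],[0,0,0],[0,0,0],[0,0,0],[0,0,0]]}';python3 -m jog '{"xyz":[[0.05,0.9,0],[0.05,0.9,0],[0.05,0.9,0],[0.05,0.9,0],[0.05,0.9,0],[0.05,0.9,0],[0.05,0.9,0],[0.05,0.9,0],[0.05,0.9,0],[0.05,0.8,0]],"angular":[[0,0,0],[0,0,0],[0,0,0],[0,0,0],[0,0,0],[0,0,0],[0,0,0],[0,0,0],[0,0,0],[0,0,0]]}';python3 -c "
from h import *
st();shot('wrist','w45',None,1.5)"
```

```text
time: 52.1
tool_pos: [417.8, -217.6, 124.4]
tcp_rot: [3.139, 0.009, -1.403]
contact_force: [0.4, -0.1, -3.6]
grip_width: 21.3
time: 53.1
tool_pos: [420.2, -16.4, 125.1]
tcp_rot: [3.136, 0.014, -1.393]
contact_force: [0.2, -0.3, -3.3]
grip_width: 21.4
53.1 tcp [420.2 -16.4 125.1] rpy [179.7   0.8 -79.8] F [ 0.2 -0.3 -3.3] w 21.4 q [-0.23  0.28  1.93  0.01  0.93  1.16]
```

View pics/w45.png

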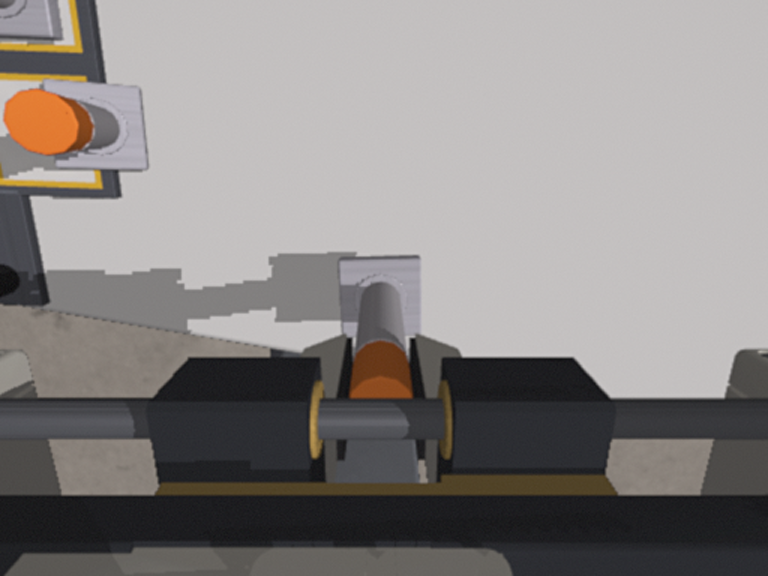

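```bash
python3 -c "
from h import *
shot('scene','s45',(100,140,320,300),3.5);shot('top','t45',(130,150,290,270),5)"
```

```text
(no output)
```

View pics/s45.png

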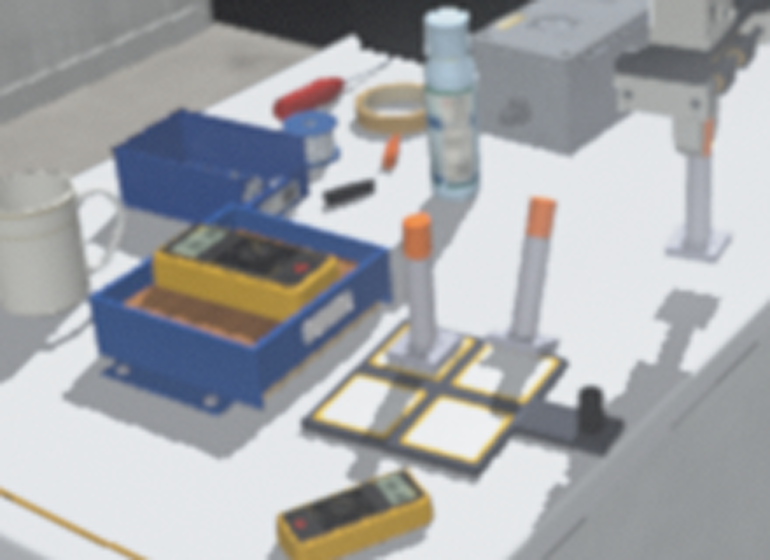

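View pics/t45.png

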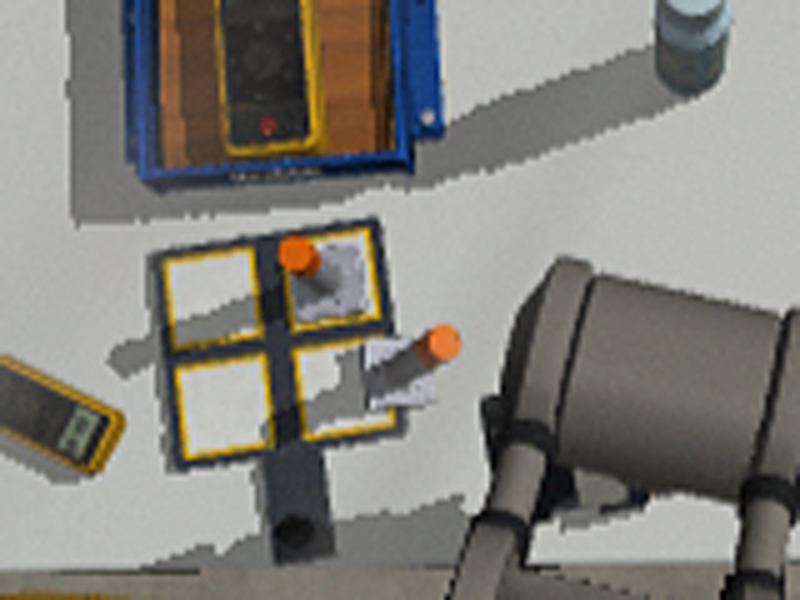

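```bash
python3 -m jog '{"xyz":[[0,0.5,0.15],[0,0.8,0.15],[0,0.8,0.15],[0,0.8,0.15],[0,0.8,0],[0,0.7,0],[0,0.4,0],[0,0,0]],"angular":[[0,0,-0.1],[0,0,-0.1],[0,0,-0.1],[0,0,0],[0,0,0],[0,0,0],[0,0,0],[0,0,0]]}';python3 -c "
from h import *
st();shot('wrist','w46',None,1.5)"
```

```text
time: 54.05
tool_pos: [417.6, 81.2, 137.9]
tcp_rot: [3.137, 0.011, -1.425]
contact_force: [-0.6, -0.8, -2.9]
grip_width: 21.6
54.05 tcp [417.6  81.2 137.9] rpy [179.7   0.7 -81.6] F [-0.6 -0.8 -2.9] w 21.6 q [0.   0.27 1.91 0.01 0.97 1.42]
```

View pics/w46.png

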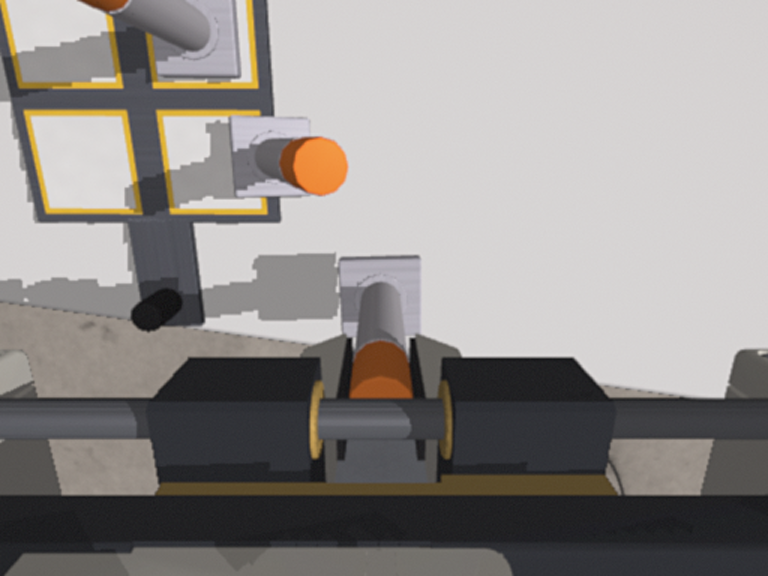

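```bash
python3 -m jog '{"xyz":[[-0.1,0.5,0],[-0.1,0.8,0],[-0.1,0.8,0],[-0.1,0.8,0],[-0.1,0.8,0],[-0.1,0.8,0],[-0.1,0.9,0],[-0.1,0.9,0],[-0.1,0.8,0],[-0.05,0.4,0]],"angular":[[0,0,0],[0,0,0],[0,0,0],[0,0,0],[0,0,0],[0,0,0],[0,0,0],[0,0,0],[0,0,0],[0,0,0]]}';python3 -c "
from h import *
st();shot('wrist','w47',None,1.5)"
```

```text
time: 55.1
tool_pos: [396.8, 234.1, 137.4]
tcp_rot: [3.135, 0.01, -1.436]
contact_force: [0.4, -0.1, -2.0]
grip_width: 21.3
55.1 tcp [396.8 234.1 137.4] rpy [179.6   0.6 -82.3] F [ 0.4 -0.1 -2. ] w 21.3 q [0.36 0.33 1.82 0.01 1.   1.79]
```

View pics/w47.png

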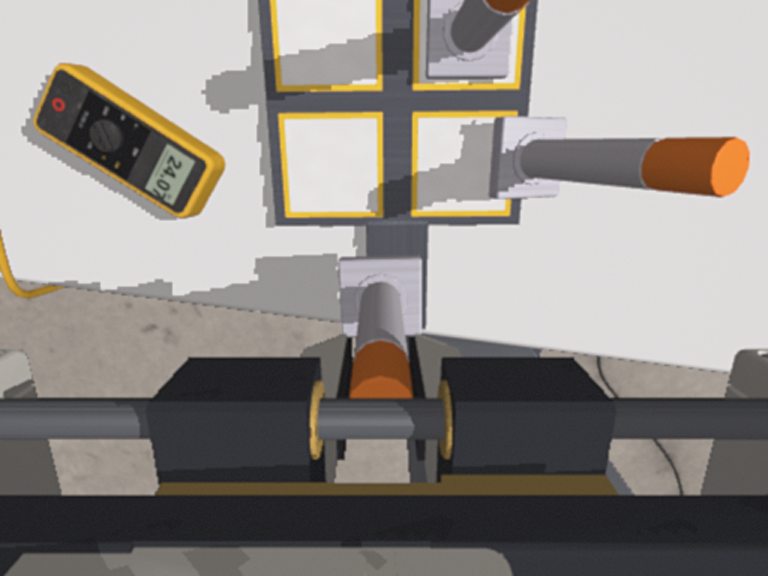

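```bash
python3 -m jog '{"xyz":[[0.2,0.4,0],[0.4,0.5,0],[0.5,0.5,0],[0.6,0.4,-0.1],[0.6,0.2,-0.2],[0.4,0.05,-0.3],[0.1,0,-0.3],[0,0,0],[0,0,0]],"angular":[[0,0,0],[0,0,0],[0,0,0],[0,0,0],[0,0,0],[0,0,0],[0,0,0],[0,0,0],[0,0,0]]}';python3 -c "
from h import *
st();shot('wrist','w48',None,1.5)"
```

```text
time: 56.05
tool_pos: [456.2, 274.7, 117.3]
tcp_rot: [3.133, 0.009, -1.44]
contact_force: [-0.5, -0.1, -1.2]
grip_width: 21.5
56.05 tcp [456.2 274.7 117.3] rpy [179.5   0.5 -82.5] F [-0.5 -0.1 -1.2] w 21.5 q [0.39 0.47 1.65 0.01 1.02 1.82]
```

View pics/w48.png

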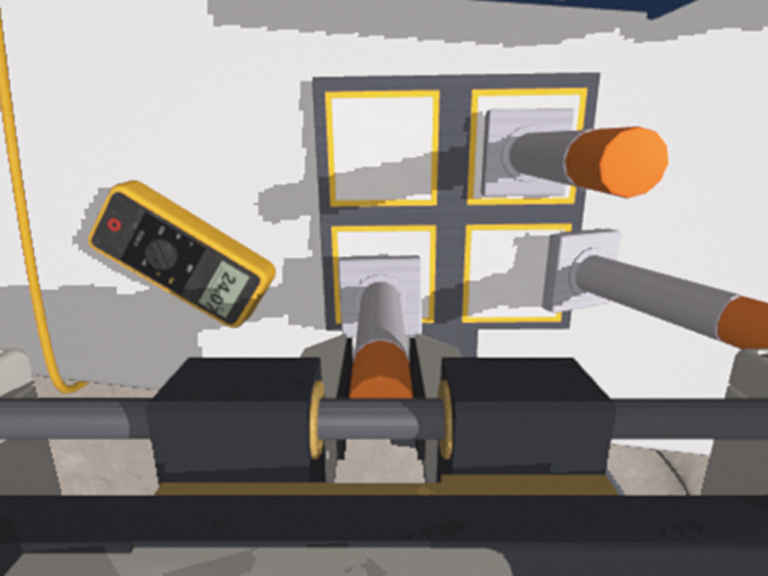

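```bash
python3 -c "
from h import *
diff('w48',[(331,227),(437,225)],[(340,257),(421,257)],34.6,8.3)"
python3 -m jog '{"xyz":[[0.2,0.0,-0.25],[0.1,-0.02,-0.15],[0,0,0],[0,0,0]],"angular":[[0,-0.05,0.1],[0,0,0],[0,0,0],[0,0,0]]}';python3 -c "
from h import *
st();shot('wrist','w49',None,1.5)"
```

```text
mark [457.7 273.8] foot [453.2 275.1] move [ 4.5 -1.4] sizes 63.0 44.3
time: 56.5
tool_pos: [462.0, 274.0, 109.2]
tcp_rot: [3.139, 0.009, -1.429]
contact_force: [0.8, 0.5, -2.1]
grip_width: 21.5
56.5 tcp [462.  274.  109.2] rpy [179.9   0.5 -81.9] F [ 0.8  0.5 -2.1] w 21.5 q [0.39 0.49 1.65 0.01 1.   1.81]
```

View pics/w49.png

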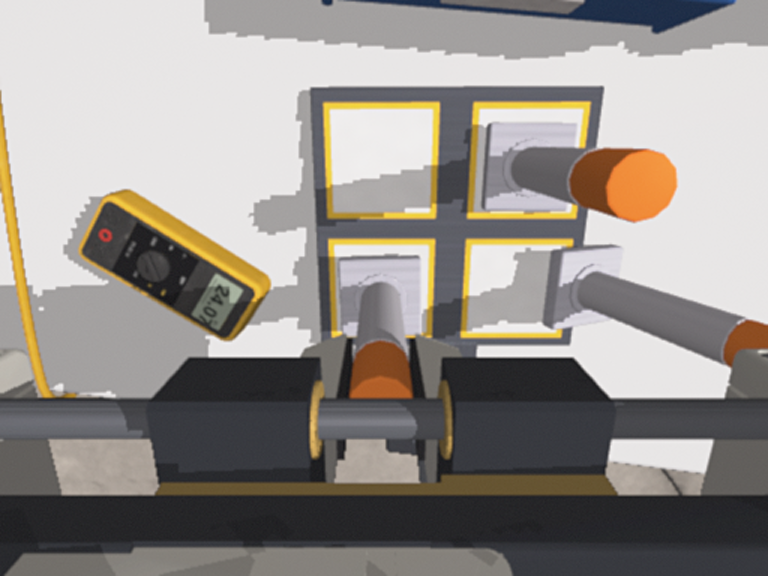

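```bash
python3 -c "
from h import *
diff('w49',[(328,241),(435,239)],[(339,258),(420,257)],26.5,8.3)"
python3 -m jog '{"xyz":[[-0.07,0,-0.2],[0,0,-0.1],[0,0,0]],"angular":[[0,0,0],[0,0,0],[0,0,0]]}';python3 -c "
from h import *
st()"
```

```text
mark [457.1 274. ] foot [459.1 275.2] move [-1.9 -1.3] sizes 62.3 44.3
time: 56.85
tool_pos: [460.4, 274.1, 103.0]
tcp_rot: [3.139, 0.009, -1.429]
contact_force: [-0.3, -0.2, -2.7]
grip_width: 21.4
56.85 tcp [460.4 274.1 103. ] rpy [179.9   0.5 -81.8] F [-0.3 -0.2 -2.7] w 21.4 q [0.39 0.49 1.66 0.01 0.99 1.81]
```

```bash
python3 -m jog '{"xyz":[[-0.03,-0.05,-0.12]],"angular":[[0,0,0]]}';python3 -c "
from h import *
st();shot('wrist','w50',None,1.5)"
```

```text
time: 56.95
tool_pos: [460.0, 273.3, 100.7]
tcp_rot: [3.14, 0.009, -1.428]
contact_force: [-0.3, 0.0, 1.4]
grip_width: 21.2
56.95 tcp [460.  273.3 100.7] rpy [179.9   0.5 -81.8] F [-0.3  0.   1.4] w 21.2 q [0.39 0.49 1.67 0.01 0.98 1.81]
```

View pics/w50.png

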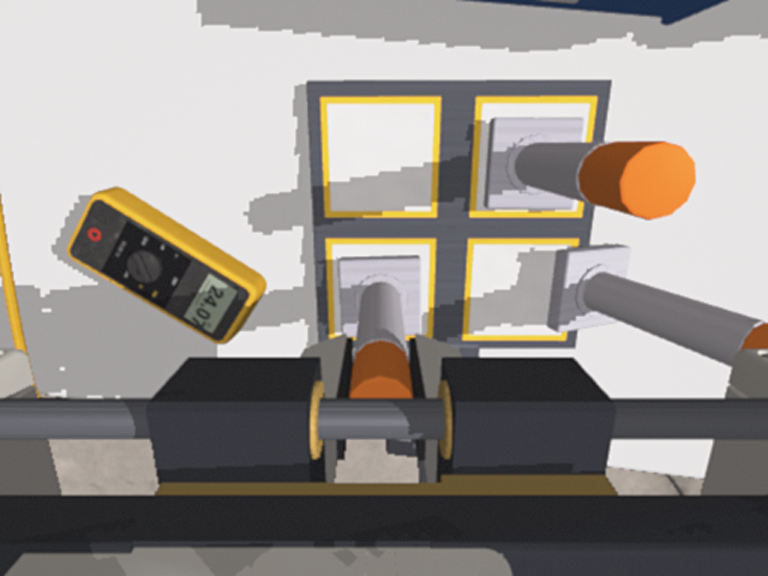

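Contact is made, so I'll release and back off straight up.

```bash
python3 -c "
from h import *
diff('w50',[(326,240),(437,239)],[(339,257),(420,256)],18,8.3)"
python3 -m jog '{"xyz":[[0,0,0],[0,0,0],[0,0,0]],"angular":[[0,0,0],[0,0,0],[0,0,0]]}' 0.35; python3 -m jog '{"xyz":[[0,0,0.3],[0,0,0.5],[0,0,0.8],[0,0,0.8],[0,0,1],[-0.3,-0.5,1],[-0.5,-0.8,0.3],[-0.5,-0.8,0],[-0.5,-0.8,0],[0,-0.8,0]],"angular":[[0,0,0],[0,0,0],[0,0,0],[0,0,0],[0,0,0],[0,0,0],[0,0,0],[0,0,0],[0,0,0],[0,0,0]]}';python3 -c "
from h import *
st();shot('wrist','w51',None,1.5);shot('scene','s51',(130,160,300,280),4.6)"
```

```text
mark [457.2 273.5] foot [457.7 274.6] move [-0.5 -1.1] sizes 62.5 44.3
time: 57.3
tool_pos: [460.4, 273.5, 101.4]
tcp_rot: [-3.141, 0.01, -1.428]
contact_force: [0.0, 0.0, -0.1]
grip_width: 29.6
time: 58.3
tool_pos: [424.4, 198.9, 207.5]
tcp_rot: [-3.132, 0.011, -1.426]
contact_force: [-0.2, -0.2, 0.0]
grip_width: 29.9
58.3 tcp [424.4 198.9 207.5] rpy [-179.5    0.6  -81.7] F [-0.2 -0.2  0. ] w 29.9 q [0.27 0.25 1.71 0.01 1.17 1.69]
```

View pics/w51.png

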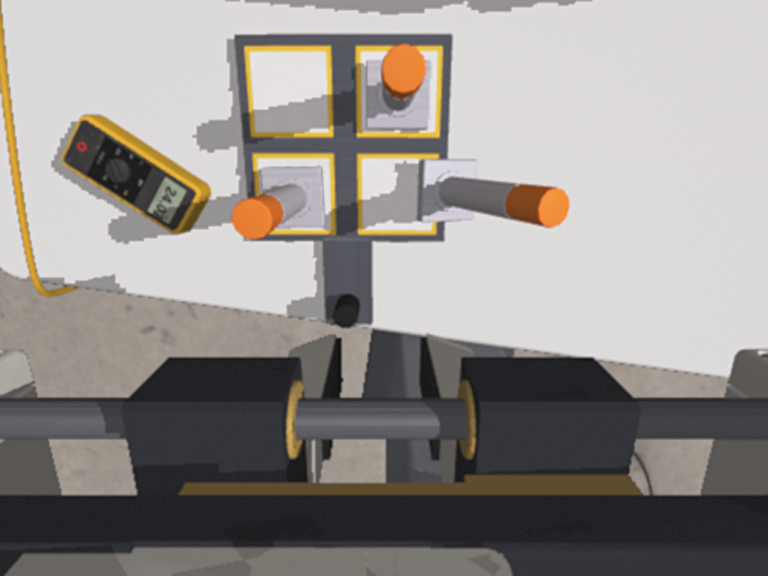

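View pics/s51.png

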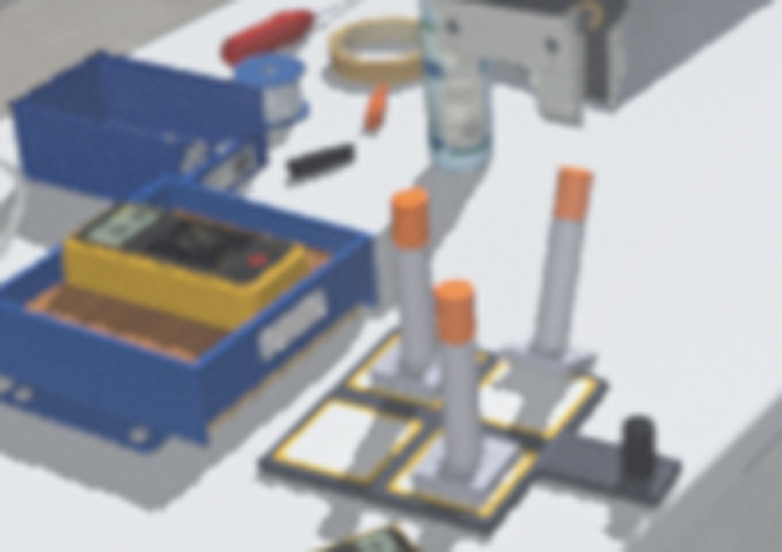

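```bash
cat >> h.py <<'E'
def trim(obs,s=1.5):
    A=[]
    for n,u in obs:
        P=load(n)[1]; M=P[0]@np.hstack([P[1],P[2][:,None]]); x,y=u[0]/s,u[1]/s
        r=[x*M[2]-M[0],y*M[2]-M[1]]; A+= [q/np.linalg.norm(q[:3]) for q in r]
    A=np.array(A); X=np.linalg.lstsq(A[:,:3],-A[:,3],rcond=None)[0]
    return X
E
python3 -c "
from h import *
H=trim([('w46',(320,166)),('w47',(735,166)),('w51',(553,207))]);
B=trim([('w47',(523,160)),('w51',(446,190)),('w49',(588,289)),('w46',(268,156))])
print(H,B,H-B,np.linalg.norm(H-B)); a=(H-B)/np.linalg.norm(H-B);print(np.degrees(np.arccos(a[2])),np.degrees(np.arctan2(a[1],a[0])))
print('foot',H-120*a,'boundary',H-30*a)
"
```

```text
[485.42249809 114.94752292 121.00527901] [478.69944664 159.64276079  19.15487523] [  6.72305146 -44.69523788 101.85040378] 111.42875957045248
23.930163347769227 -81.44570894875677
foot [478.18230106 163.08077474  11.32041398] boundary [483.61244883 126.98083587  93.58406275]
```

```bash
python3 -m jog '{"xyz":[[0.3,-0.8,0],[0.3,-0.8,0],[0.3,-0.8,0],[0.3,-0.8,0],[0.3,-0.5,0],[0,0,0],[0,0,0],[0,0,0],[0,0,0],[0,0,0]],"angular":[[0,0,0.9],[0,0,0.9],[0,0,0.9],[0,0,0.9],[0,0,0.9],[0,0,0.9],[0,0,0.9],[0,0,0.9],[0,0,0.9],[0,0,0.9]]}' -0.1;python3 -c "
from h import *
st()"
```

```text
time: 59.4
tool_pos: [460.5, 126.6, 213.2]
tcp_rot: [-3.123, 0.009, -0.449]
contact_force: [0.6, 0.7, 0.2]
grip_width: 50.5
59.4 tcp [460.5 126.6 213.2] rpy [-178.9    0.5  -25.8] F [0.6 0.7 0.2] w 50.5 q [0.09 0.26 1.67 0.02 1.2  0.53]
```

```bash
python3 -m jog '{"xyz":[[0.2,-0.6,0],[0.2,-0.6,0],[0.2,-0.6,0],[0.2,-0.6,0],[0.1,-0.4,0],[0,-0.2,0],[0,0,0],[0,0,0]],"angular":[[0,0,0.95],[0,0,0.95],[0,0,0.95],[0,0,0.95],[0,0,0.95],[-0.1,0,0.8],[-0.08,0,0],[0,0,0]]}' -0.1;python3 -c "
from h import *
st();shot('wrist','w52',None,1.5)"
```

```text
time: 60.2
tool_pos: [482.6, 69.3, 217.0]
tcp_rot: [-3.14, 0.007, 0.157]
contact_force: [0.7, 0.6, -0.1]
grip_width: 50.4
60.2 tcp [482.6  69.3 217. ] rpy [-179.9    0.4    9. ] F [ 0.7  0.6 -0.1] w 50.4 q [-0.02  0.29  1.63  0.    1.23 -0.17]
```

View pics/w52.png

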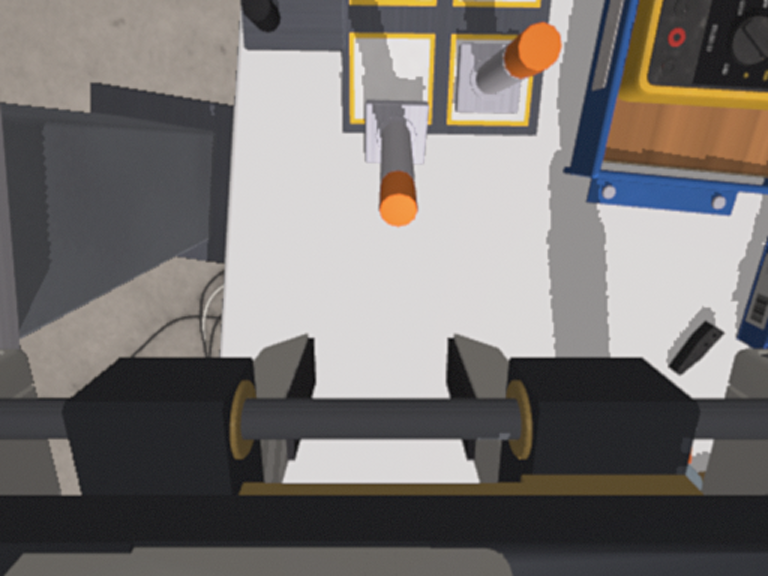

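```bash
python3 -c "
from h import *
for hs in ([('w46',(320,166)),('w47',(735,166)),('w51',(553,207)),('w52',(398,208))],[('w51',(553,207)),('w52',(398,208))]):
  H=trim(hs)
  B=trim([('w47',(523,160)),('w51',(446,190)),('w49',(588,289)),('w52',(396,126))])
  a=(H-B)/np.linalg.norm(H-B);print(H.round(1),B.round(1),np.linalg.norm(H-B),np.degrees(np.arccos(a[2])),np.degrees(np.arctan2(a[1],a[0])),'foot',(H-120*a).round(1))
"
```

```text
[485.3 115.3 121.3] [478.9 161.7  24.5] 107.47930166437932 25.854367443544543 -82.1447970430753 foot [478.2 167.1  13.3]
[485.2 116.  121.4] [478.9 161.7  24.5] 107.35172813269595 25.495544027810926 -82.1943359940292 foot [478.2 167.1  13.1]
```

```bash
python3 -m jog '{"xyz":[[0,0.5,-0.4],[0,0.6,-0.5],[0.05,0.6,-0.5],[0.05,0.6,-0.5],[0,0.3,-0.3],[0,0,0],[0,0,0]],"angular":[[0,0,0],[0,0,0],[0,0,0],[0,0,0],[0,0,0],[0,0,0],[0,0,0]]}' -0.1;python3 -c "
from h import *
st();shot('wrist','w53',None,1.5)"
```

```text
time: 60.95
tool_pos: [483.3, 128.4, 167.7]
tcp_rot: [-3.139, 0.009, 0.157]
contact_force: [1.4, -0.0, -0.2]
grip_width: 50.4
60.95 tcp [483.3 128.4 167.7] rpy [-179.8    0.5    9. ] F [ 1.4 -0.  -0.2] w 50.4 q [ 0.1   0.36  1.67  0.    1.12 -0.05]
```

View pics/w53.png

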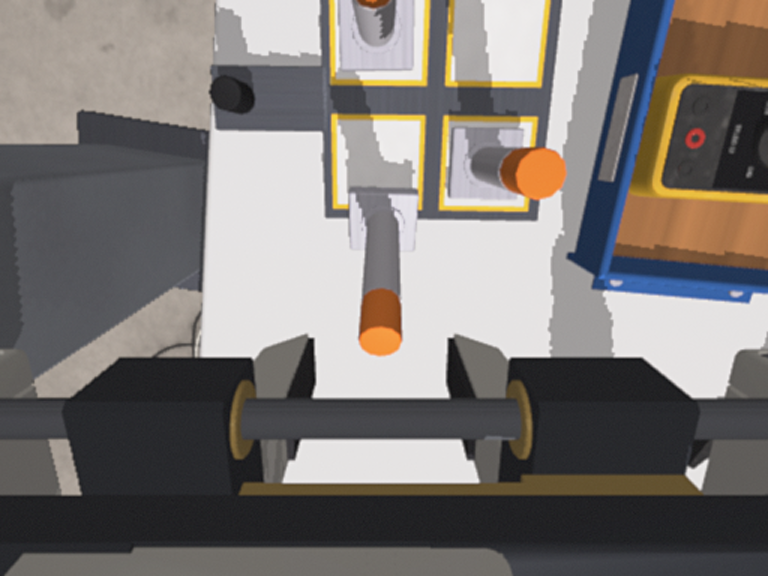

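```bash
python3 -m jog '{"xyz":[[0.02,-0.2,-0.5],[0.02,-0.1,-0.7],[0,0,-0.7],[0,0,-0.7],[0,0,-0.7],[0,0,-0.4],[0,0,0]],"angular":[[0,0,0],[0,0,0],[0,0,0],[0,0,0],[0,0,0],[0,0,0],[0,0,0]]}' -0.1;python3 -c "
from h import *
st();shot('wrist','w54',None,1.5)"
```

```text
time: 61.7
tool_pos: [485.6, 117.7, 90.7]
tcp_rot: [-3.14, 0.005, 0.152]
contact_force: [0.6, -0.6, 0.4]
grip_width: 50.3
61.7 tcp [485.6 117.7  90.7] rpy [-179.9    0.3    8.7] F [ 0.6 -0.6  0.4] w 50.3 q [ 0.08  0.46  1.77  0.    0.92 -0.07]
```

View pics/w54.png

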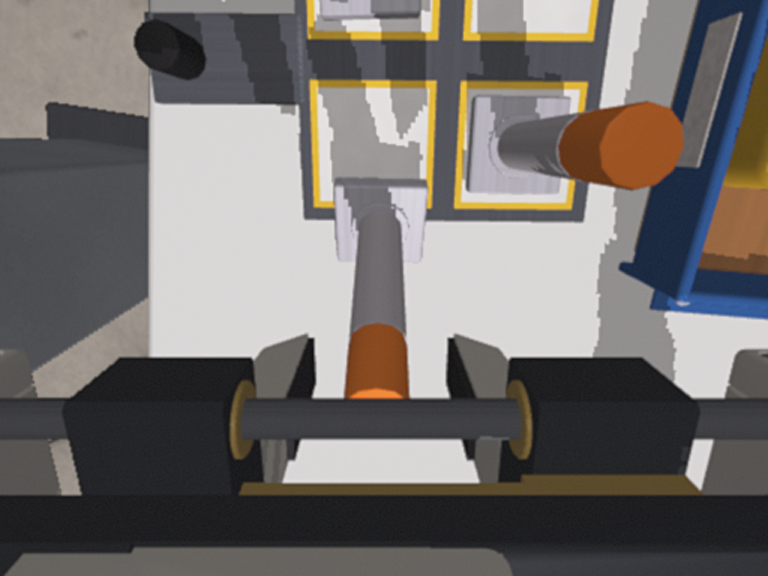

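```bash
python3 -m jog '{"xyz":[[-0.02,0.2,0],[0,0,0],[0,0,0]],"angular":[[0,0,0],[0,0,0],[0,0,0]]}' 0.3;python3 -m jog '{"xyz":[[0,0,0],[0,0,0],[0,0,0]],"angular":[[0,0,0],[0,0,0],[0,0,0]]}' 0.53;python3 -c "
from h import *
st()"; python3 -m jog '{"xyz":[[-0.05,0.34,0.12],[-0.05,0.34,0.1],[-0.05,0.35,0.07],[0,0,0]],"angular":[[0,0,0],[0,0,0],[0,0,0],[0,0,0]]}';python3 -c "
from h import *
st();shot('wrist','w55',None,1.5);shot('scene','s55',(130,140,300,280),4.2)"
```

```text
time: 62.05
tool_pos: [486.6, 122.0, 92.8]
tcp_rot: [-3.14, 0.001, 0.151]
contact_force: [0.5, -0.3, -0.6]
grip_width: 33.7
time: 62.35
tool_pos: [486.7, 122.1, 93.6]
tcp_rot: [-3.14, -0.0, 0.152]
contact_force: [-0.8, 0.3, -0.3]
grip_width: 21.9
62.35 tcp [486.7 122.1  93.6] rpy [-179.9   -0.     8.7] F [-0.8  0.3 -0.3] w 21.9 q [ 0.09  0.45  1.77  0.    0.92 -0.06]
time: 62.75
tool_pos: [483.1, 144.4, 99.7]
tcp_rot: [-3.141, 0.0, 0.152]
contact_force: [-0.1, 0.1, -1.5]
grip_width: 21.8
62.75 tcp [483.1 144.4  99.7] rpy [-179.9    0.     8.7] F [-0.1  0.1 -1.5] w 21.8 q [ 0.14  0.45  1.75  0.    0.94 -0.01]
```

View pics/w55.png

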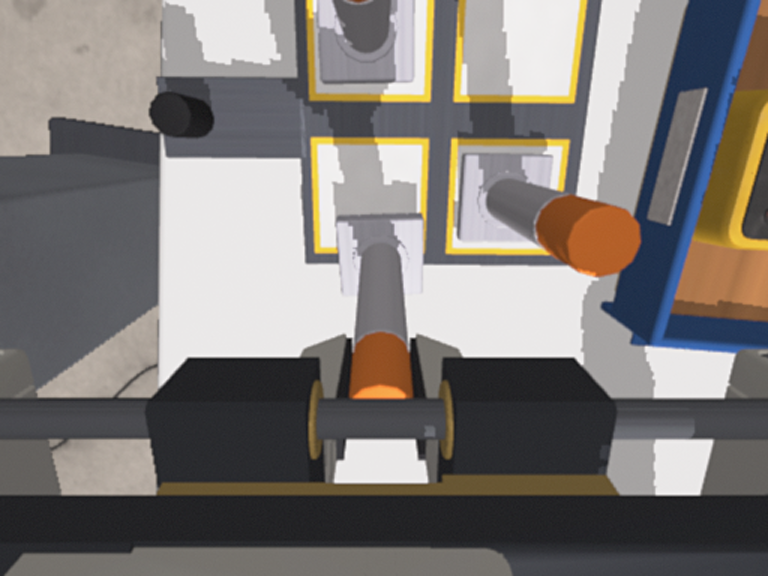

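View pics/s55.png

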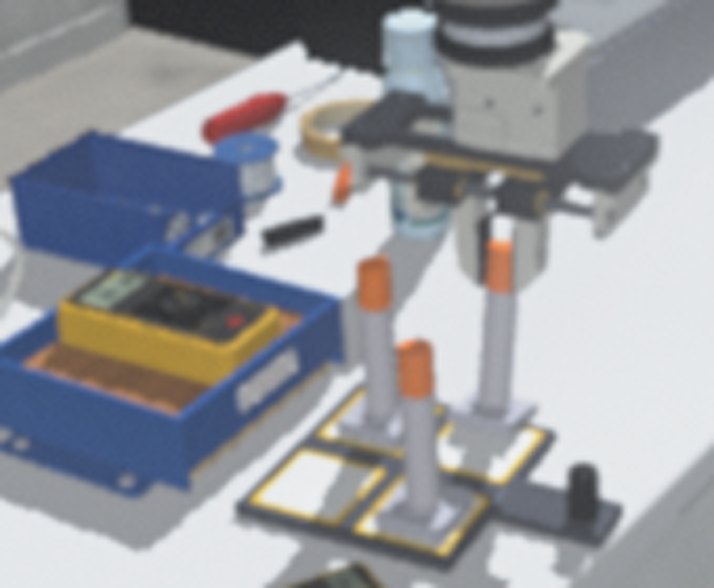

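```bash
python3 -m jog '{"xyz":[[-0.05,0.34,0.02],[-0.05,0.34,0.01],[-0.04,0.25,0],[0,0,0]],"angular":[[0,0,0],[0,0,0],[0,0,0],[0,0,0]]}';python3 -c "
from h import *
st();shot('wrist','w56',None,1.5);shot('scene','s56',(130,140,300,280),4.2)"
```

```text
time: 63.25
tool_pos: [480.4, 163.5, 100.5]
tcp_rot: [-3.141, 0.0, 0.151]
contact_force: [-0.2, 0.2, -0.4]
grip_width: 21.4
63.25 tcp [480.4 163.5 100.5] rpy [-180.     0.     8.7] F [-0.2  0.2 -0.4] w 21.4 q [0.18 0.45 1.74 0.   0.95 0.03]
```

View pics/w56.png

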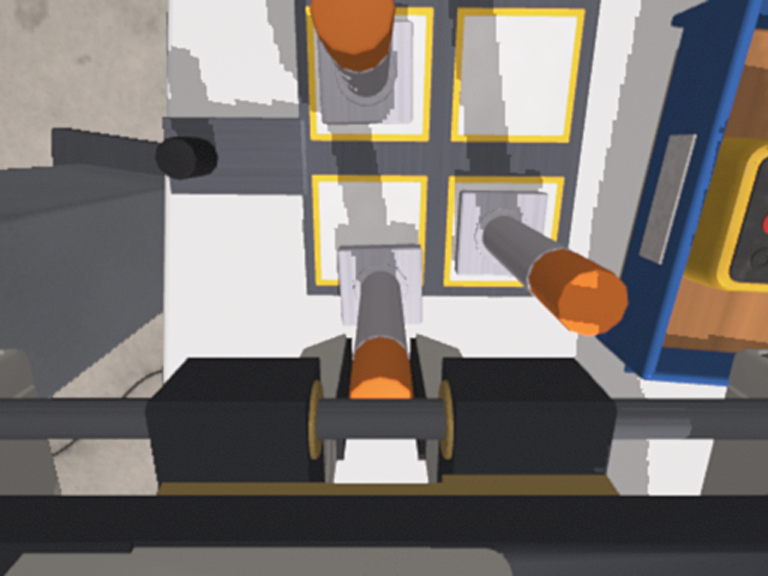

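View pics/s56.png

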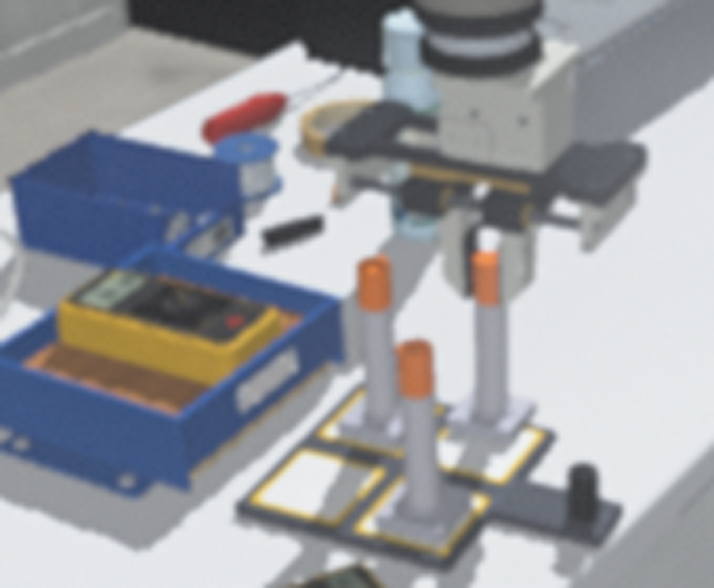

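```bash
python3 -m jog '{"xyz":[[-0.04,0.25,0],[-0.02,0.1,0],[0,0,0]],"angular":[[0,0,0],[0,0,0],[0,0,0]]}';python3 -c "
from h import *
st();shot('wrist','w57',None,1.5)"
```

```text
time: 63.65
tool_pos: [479.3, 170.3, 100.3]
tcp_rot: [-3.141, 0.0, 0.15]
contact_force: [0.3, -0.6, 0.7]
grip_width: 21.8
63.65 tcp [479.3 170.3 100.3] rpy [-180.     0.     8.6] F [ 0.3 -0.6  0.7] w 21.8 q [0.19 0.45 1.74 0.   0.95 0.04]
```

View pics/w57.png

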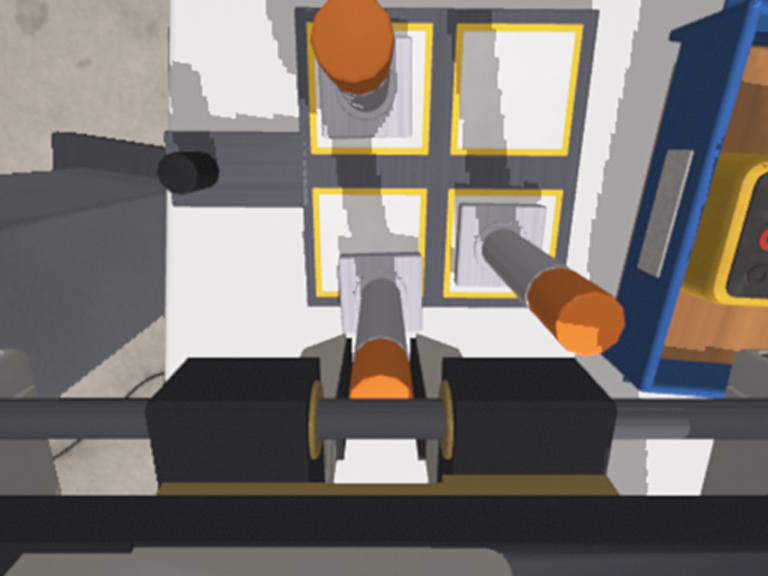

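```bash
python3 -m jog '{"xyz":[[0,0,0],[0,0,0],[0,0,0]],"angular":[[0,0,0],[0,0,0],[0,0,0]]}' 0.47;python3 -c "
from h import *
st();shot('wrist','w58',None,1.5)"; python3 -m jog '{"xyz":[[0,0,0],[0,0,0],[0,0,0],[0,0,0.2],[0,0,0.3],[0,0,0]],"angular":[[0,0,0],[0,0,0],[0,0,0],[0,0,0],[0,0,0],[0,0,0]]}' 1;python3 -c "
from h import *
st();shot('wrist','w59',None,1.5);shot('scene','s59',(130,140,300,280),4.2)"
```

```text
time: 64.0
tool_pos: [479.4, 170.5, 100.4]
tcp_rot: [-3.141, -0.0, 0.15]
contact_force: [0.5, 0.2, 0.2]
grip_width: 24.1
64.0 tcp [479.4 170.5 100.4] rpy [-180.    -0.     8.6] F [0.5 0.2 0.2] w 24.1 q [0.19 0.45 1.74 0.   0.95 0.04]
time: 64.65
tool_pos: [478.9, 170.3, 110.7]
tcp_rot: [-3.141, 0.001, 0.15]
contact_force: [-0.1, -0.2, -1.8]
grip_width: 21.3
64.65 tcp [478.9 170.3 110.7] rpy [-1.799e+02  1.000e-01  8.600e+00] F [-0.1 -0.2 -1.8] w 21.3 q [0.19 0.44 1.73 0.   0.97 0.04]
```

View pics/w59.png

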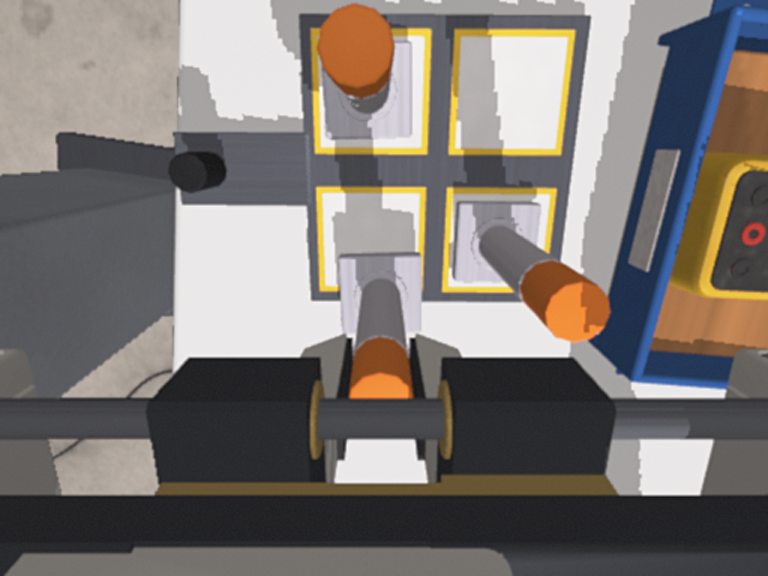

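View pics/s59.png

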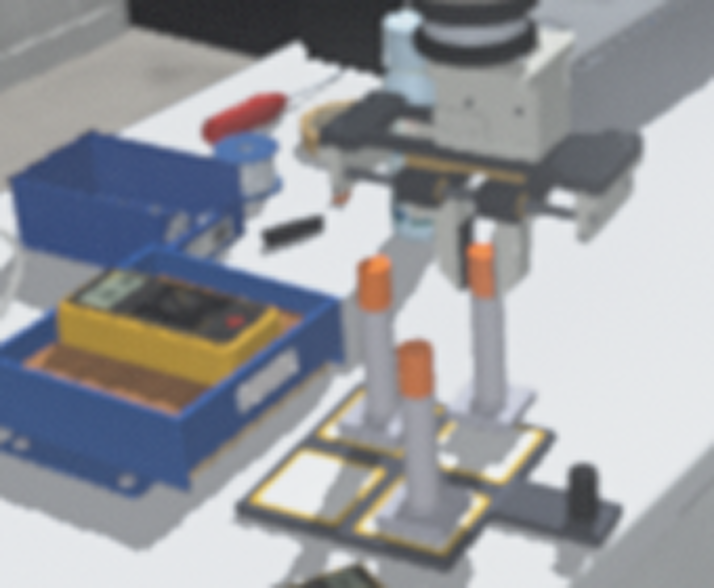

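```bash
python3 -c "
from h import *
diff('w59',[(317,189),(425,187)],[(339,256),(421,254)],28.3,98.3)"
```

```text
mark [470.  194.4] foot [479.  169.3] move [-9. 25.] sizes 61.2 44.8
```

```bash
python3 -m jog '{"xyz":[[-0.1,0.25,0],[-0.12,0.35,0],[-0.12,0.35,0],[-0.08,0.25,0],[0,0,0],[0,0,0]],"angular":[[0,0,0],[0,0,0],[0,0,0],[0,0,0],[0,0,0],[0,0,0]]}';python3 -c "
from h import *
st();shot('wrist','w60',None,1.5)"
```

```text
time: 65.35
tool_pos: [468.5, 197.0, 109.5]
tcp_rot: [-3.141, 0.004, 0.151]
contact_force: [-0.2, -0.9, -1.3]
grip_width: 21.4
65.35 tcp [468.5 197.  109.5] rpy [-179.9    0.2    8.6] F [-0.2 -0.9 -1.3] w 21.4 q [0.25 0.44 1.73 0.   0.97 0.09]
```

View pics/w60.png

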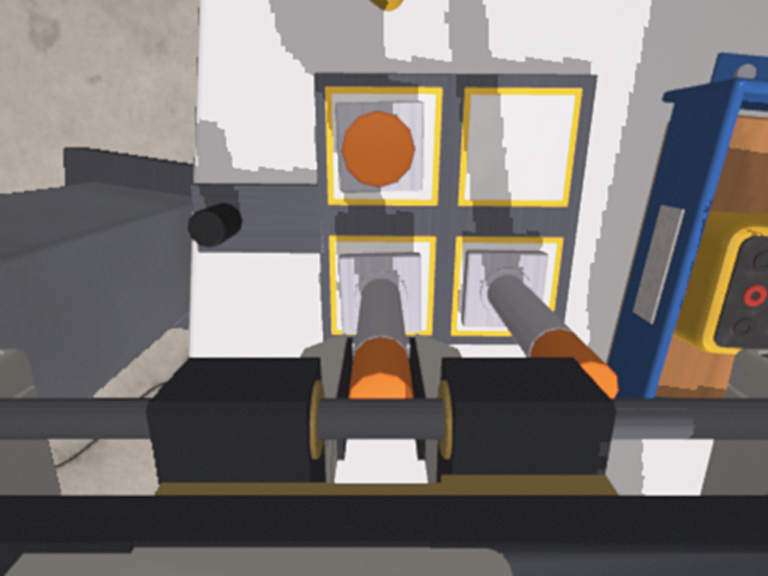

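```bash
python3 -c "
from h import *
diff('w60',[(330,238),(435,237)],[(339,256),(420,254)],27,98.3)
diff('w60',[(325,88),(441,88)],[(338,103),(424,102)],18,98.3)
diff('w60',[(457,238),(562,238)],[(467,253),(547,253)],18,98.3)"
python3 -m jog '{"xyz":[[0.03,-0.07,-0.2],[0,0,-0.1]],"angular":[[0,0,0],[0,0,0]]}';python3 -c "
from h import *
st()"
```

```text
mark [470.1 194.1] foot [468.2 195.9] move [ 1.9 -1.8] sizes 61.2 44.2
mark [458.2 273.7] foot [457.2 273.5] move [1.  0.2] sizes 61.5 44.3
mark [543.3 204.9] foot [539.6 205.8] move [ 3.7 -0.9] sizes 61.1 45.2
time: 65.6
tool_pos: [469.5, 195.2, 103.3]
tcp_rot: [-3.141, 0.003, 0.15]
contact_force: [-0.1, -0.5, -0.8]
grip_width: 21.2
65.6 tcp [469.5 195.2 103.3] rpy [-179.9    0.2    8.6] F [-0.1 -0.5 -0.8] w 21.2 q [0.24 0.45 1.74 0.   0.96 0.09]
```

```bash
python3 -m jog '{"xyz":[[0.05,-0.02,-0.13]],"angular":[[0,0,0]]}';python3 -c "
from h import *
st()"; python3 -m jog '{"xyz":[[0,0,-0.03],[0,0,0]],"angular":[[0,0,0],[0,0,0]]}';python3 -c "
from h import *
st();shot('wrist','w61',None,1.5)"
```

```text
time: 65.7
tool_pos: [470.6, 194.6, 100.5]
tcp_rot: [-3.141, 0.003, 0.15]
contact_force: [0.5, -0.6, -2.7]
grip_width: 21.3
65.7 tcp [470.6 194.6 100.5] rpy [-179.9    0.2    8.6] F [ 0.5 -0.6 -2.7] w 21.3 q [0.24 0.46 1.74 0.   0.95 0.09]
time: 65.9
tool_pos: [470.9, 194.5, 100.5]
tcp_rot: [-3.14, 0.003, 0.149]
contact_force: [0.7, -0.0, -1.0]
grip_width: 21.2
65.9 tcp [470.9 194.5 100.5] rpy [-1.799e+02  1.000e-01  8.600e+00] F [ 0.7 -0.  -1. ] w 21.2 q [0.24 0.46 1.74 0.   0.95 0.09]
```

View pics/w61.png

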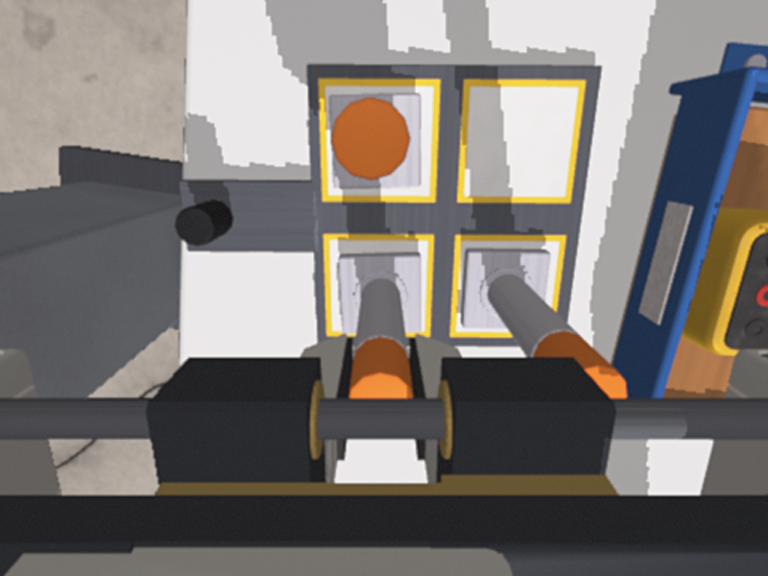

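```bash
python3 -c "
from h import *
diff('w61',[(323,237),(434,236)],[(339,255),(421,253)],18,98.3)"
python3 -m jog '{"xyz":[[0,0,-0.03],[0,0,0],[0,0,0]],"angular":[[0,0,0],[0,0,0],[0,0,0]]}' 0.38;python3 -m jog '{"xyz":[[0,0,0.3],[0,0,0.5],[0,0,0.8],[0,0,0.8],[0,-0.3,1],[0,-0.6,1],[0,-0.9,0.5],[0,-0.9,0.5],[0,-0.5,0],[0,0,0]],"angular":[[0,0,0],[0,0,0],[0,0,0],[0,0,0],[0,0,0],[0,0,0],[0,0,0],[0,0,0],[0,0,0],[0,0,0]]}';python3 -c "
from h import *
st();shot('wrist','w62',None,1.5);shot('scene','s62',(130,140,300,280),4.2)"
```

```text
mark [470.1 193.6] foot [470.9 194. ] move [-0.9 -0.4] sizes 62.4 44.8
time: 66.25
tool_pos: [471.6, 194.3, 99.9]
tcp_rot: [-3.14, 0.001, 0.149]
contact_force: [-0.7, 0.2, -0.2]
grip_width: 28.4
time: 67.25
tool_pos: [471.9, 128.7, 219.1]
tcp_rot: [-3.141, -0.005, 0.15]
contact_force: [-0.3, 0.5, -1.2]
grip_width: 28.5
67.25 tcp [471.9 128.7 219.1] rpy [-179.9   -0.3    8.6] F [-0.3  0.5 -1.2] w 28.5 q [ 0.11  0.28  1.64  0.    1.22 -0.04]
```

View pics/w62.png

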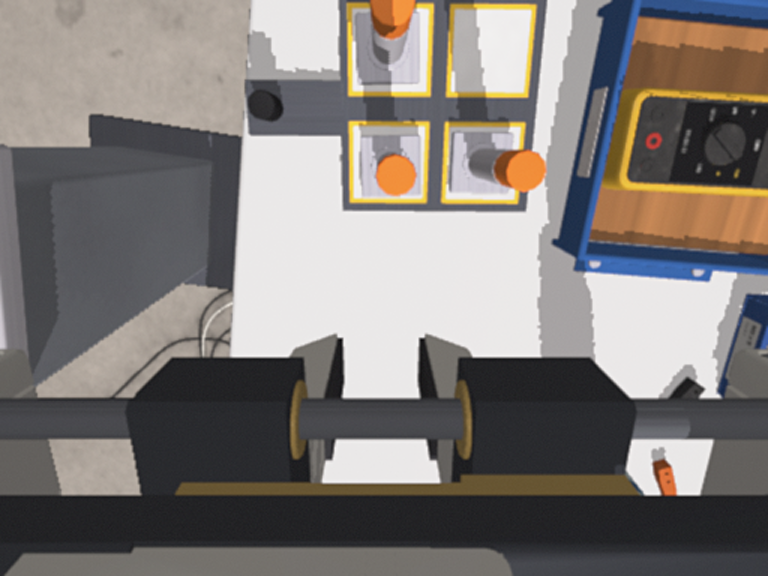

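View pics/s62.png

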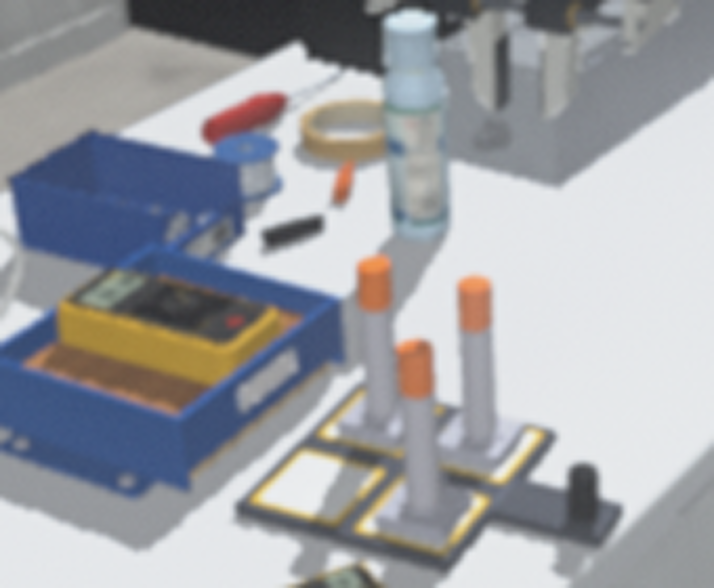

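```bash
python3 -c "
from h import *
im,P=load('w62'); a=im[0:150,220:370]; cv2.imwrite('pics/w62z.png',cv2.resize(a,None,fx=4,fy=4,interpolation=cv2.INTER_CUBIC))"
```

```text
(no output)
```

View pics/w62z.png

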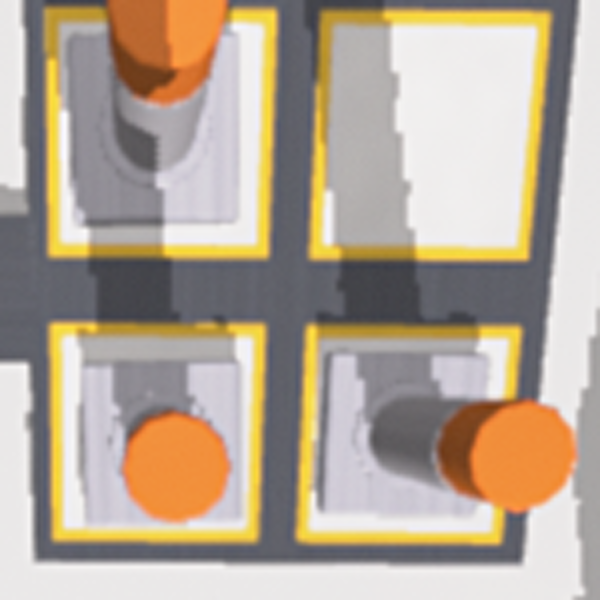

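```bash
python3 -c "
from h import *
im,P=load('w62')
c=lambda L,z:np.mean([p2w('',(u/4+220,v/4),z,P)[:2] for u,v in L],0)
R=np.array([[np.cos(.145),np.sin(.145)],[-np.sin(.145),np.cos(.145)]])
for n,f,s in [('A',[(83,360),(242,362),(242,522),(85,525)],[(49,324),(268,324),(260,540),(52,542)]),('B',[(327,352),(490,353),(478,514),(320,514)],[(307,325),(522,326),(503,543),(297,541)]),('C',[(70,33),(240,33),(237,222),(78,223)],[(45,10),(276,10),(270,257),(50,255)])]:
  print(n,c(f,18).round(1),c(s,8).round(1),'offset in carrier frame',(R@(c(f,18)-c(s,8))).round(1))
shot('top','t62',(130,150,290,270),5)
"
```

```text
A [472.2 193. ] [470.5 194.8] offset in carrier frame [ 1.4 -2. ]
B [540.4 205.9] [543.8 205.6] offset in carrier frame [-3.3  0.9]
C [457.5 273.7] [458.8 274. ] offset in carrier frame [-1.3 -0.2]
```

View pics/t62.png

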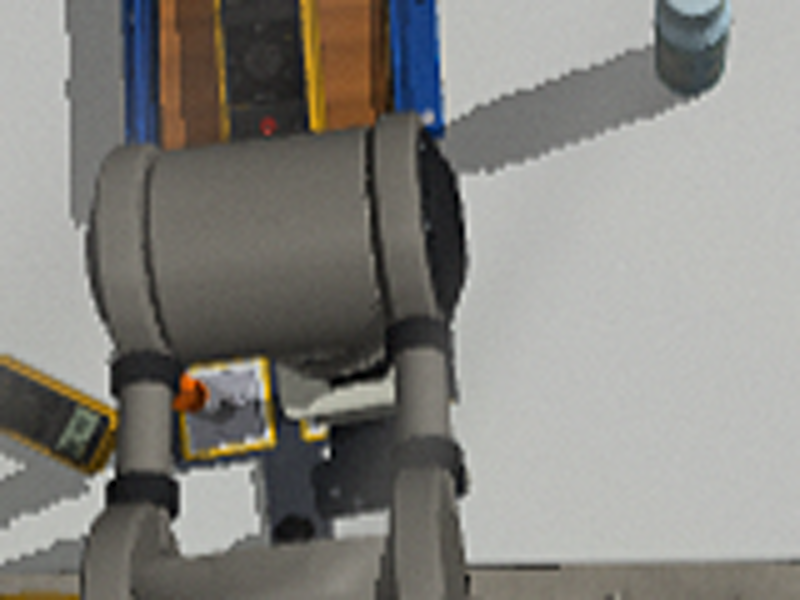

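```bash
python3 -m jog '{"xyz":[[0,-1,0.3],[0,-1,0.3],[0,-1,0.3],[0,-1,0],[0,-1,0],[0,-1,0],[0,-1,0],[0,-1,0],[0,-0.5,0],[0,0,0]],"angular":[[0,0,0],[0,0,0],[0,0,0],[0,0,0],[0,0,0],[0,0,0],[0,0,0],[0,0,0],[0,0,0],[0,0,0]]}';python3 -c "
from h import *
st();shot('top','t63',(100,60,460,340),2.1);shot('scene','s63',(130,140,300,280),4.2)
W=carrier('t63');print(W)"
```

```text
time: 68.4
tool_pos: [469.6, -38.2, 230.6]
tcp_rot: [-3.134, 0.008, 0.162]
contact_force: [-0.1, 0.1, 0.5]
grip_width: 28.7
68.4 tcp [469.6 -38.2 230.6] rpy [-179.6    0.4    9.3] F [-0.1  0.1  0.5] w 28.7 q [-0.25  0.25  1.65  0.    1.26 -0.41]
[[463.95574752 190.71627465]
 [536.68885436 286.7083045 ]
 [537.08353939 200.41644685]]
```

View pics/t63.png

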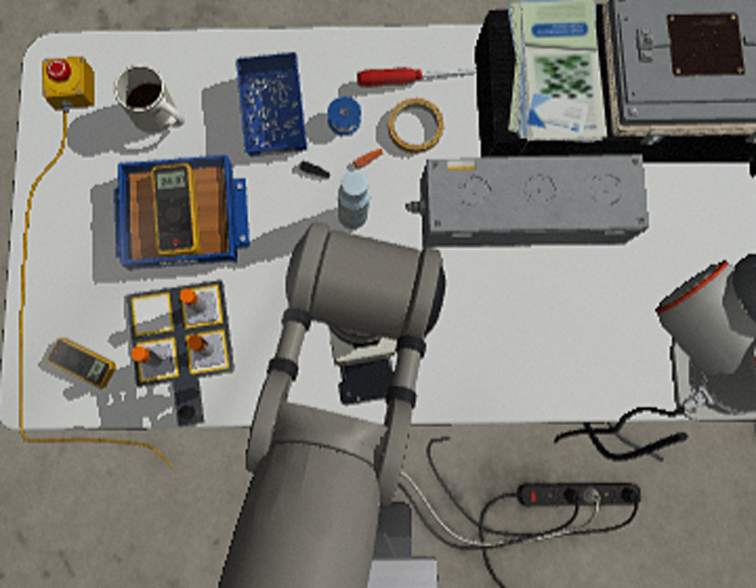

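View pics/s63.png

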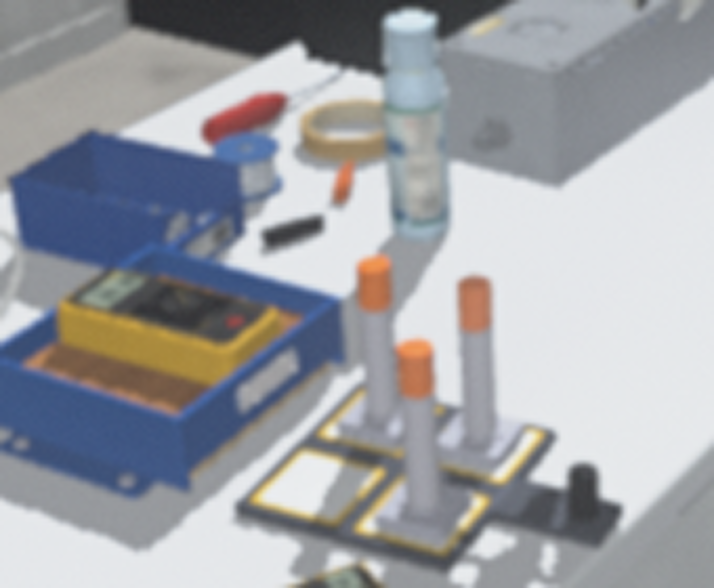

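```bash
python3 -c "
from h import *
st();print(bot.close_job())"
```

```text
68.5 tcp [469.6 -37.2 230.8] rpy [-179.6    0.4    9.4] F [-0.2 -0.9  0.9] w 28.5 q [-0.24  0.24  1.65  0.    1.26 -0.41]
the job is handed in; nothing more can be done
None
```

The job is handed in at 68.5 s. The carrier is out, and all three pillars I found stand upright, foot down, each on its own marked square. I saw no fourth pillar in any picture.

- **Carrier:** I drew it by the knob until its rear edge was about 35 mm clear of the rack's front bar. The boards and multimeter stayed in the rack. It sits about 8° turned from the world axes (it started at about 4°).
- **Pillars:** They stand on mark_0, mark_1 and mark_2, each tipped up over its foot edge with a light grip and lifted only once upright.
- **Last checks:** The final pictures show all three standing, the arm away from everything, and the bottle where it was. Measured offsets from the square centres were:

| Mark | Offset from centre |
|---|---|
| mark_0 | about 2.4 mm |
| mark_1 | about 1.3 mm |
| mark_2 | about 3.4 mm (left as it is) |

Some things did not go cleanly:

- **First tip-up attempt:** On the first pillar the full grip kept it from swivelling, and the foot rose about 30 mm off the table while still lying. I set it back down and repeated with a lighter grip.
- **Knocked pillar:** While I was carrying another, the pillar on mark_0 was found half off the carrier edge, leaning about 24°. I tipped it upright again and re-centred it.
- **Hard set-downs:** Two set-downs reached about 33–38 N through the held pillar.
- **Camera disagreement:** The top and wrist cameras differed by about 3–4 mm on the marks; I centred by the wrist camera.

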